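Change over the curing rack

TASK

Change over the curing rack: pull the sprung bail down by its red handle until the sear catches it, lift out the cured post (green band) and stand it in the steel tray. Tip every fresh post (cream band) up from the bench onto its foot and stand them in the rack with the bail still cocked, one to a bay, square and back against kerb and rail; then press the red trigger so that the bail springs up and holds them upright.

Things in the scene. Friction and masses are not known exactly. Their poses are not given: they have to be found in the camera images.
- cured_post_1: CURED post, green band above the foot; one of the three is present, standing in the rack under the bail: black carbon tube, diameter 28 mm, in a square steel foot 60x60x8, 200 tall in all, 260 g, centre of mass 26 up (rights itself if let go within 40 deg of upright). Origin: centre of the foot's underside; z up the tube; x, y square to the foot. 
- cured_post_2: CURED post, green band above the foot; one of the three is present, standing in the rack under the bail: black carbon tube, diameter 28 mm, in a square steel foot 60x60x8, 200 tall in all, 260 g, centre of mass 26 up (rights itself if let go within 40 deg of upright). Origin: centre of the foot's underside; z up the tube; x, y square to the foot. 
- cured_post_3: CURED post, green band above the foot; one of the three is present, standing in the rack under the bail: black carbon tube, diameter 28 mm, in a square steel foot 60x60x8, 200 tall in all, 260 g, centre of mass 26 up (rights itself if let go within 40 deg of upright). Origin: centre of the foot's underside; z up the tube; x, y square to the foot. 
- fresh_post_1: FRESH post, cream band above the foot; two or three present, lying on an edge of the foot and the head's rim (axis 30 high at foot, 14 at head): black carbon tube, diameter 28 mm, in a square steel foot 60x60x8, 200 tall in all, 260 g, centre of mass 26 up (rights itself if let go within 40 deg of upright). Origin: centre of the foot's underside; z up the tube; x, y square to the foot. 
- fresh_post_2: FRESH post, cream band above the foot; two or three present, lying on an edge of the foot and the head's rim (axis 30 high at foot, 14 at head): black carbon tube, diameter 28 mm, in a square steel foot 60x60x8, 200 tall in all, 260 g, centre of mass 26 up (rights itself if let go within 40 deg of upright). Origin: centre of the foot's underside; z up the tube; x, y square to the foot. 
- fresh_post_3: FRESH post, cream band above the foot; two or three present, lying on an edge of the foot and the head's rim (axis 30 high at foot, 14 at head): black carbon tube, diameter 28 mm, in a square steel foot 60x60x8, 200 tall in all, 260 g, centre of mass 26 up (rights itself if let go within 40 deg of upright). Origin: centre of the foot's underside; z up the tube; x, y square to the foot. 
- rack: curing rack, fixed: plate 210 (x) x 300 (y) mm, top 12 above the bench. Origin: plate's centre at bench height; +x to its back, +y to its left. Three bays 85 apart, open in front, 79 wide between strips 8 high. At the back a kerb (24 high, face x=95) stops the foot, a rail (112-134 high, face x=79) the tube. The foot reaches under the rail: go in and out from the front. Bail cocked, all in front of the rail is under 70 high
- bay_1 (a point): right-hand bay (y=-85 mm in the rack, x=65): point on the plate, 12 above the bench, where the centre of a post's foot comes when foot and tube touch kerb and rail
- bay_2 (a point): middle bay (y=0), likewise
- bay_3 (a point): left-hand bay (y=+85), likewise
- bail (a joint): bail angle, rad: about 0 = bar on the tubes, leaning 25 deg to the back past vertical, bar 88 mm high; grows as it is pulled over to the front and down. At about 1.8 (bar 48 high, at x=-37 in the rack) the sear snaps over it; press on to about 1.9 to be sure; stop at 1.93. Sprung to 0: 8 N at the bar closed, 12 N cocked, some 8 N more to pass the sear. Empty it rests at -0.15
- bail_grip (a point): centre of the bail's red handle sleeve, 16 mm diameter, 44 long, in line with the bar, beyond the rack's right side (y=-169 in the rack), free all round. It circles the hinge line at 58 mm radius
- bail_hinge (a point): middle of the bail's hinge line, 36 mm above the bench, x=20 in the rack; the line runs along the rack's y
- trigger (a joint): the sear's trigger, rad: 0 at rest, 0.36 fully pressed; a cocked bail is let go at about 0.25 to 0.32. Springs back by itself
- trigger_pad (a point): centre of the top of the red trigger pad, 34x34 mm, about 42 above the bench, front middle of the rack. Pressed straight down some 17 mm with 3 to 6 N; its pivot lies 48 behind it
- tray: shallow dark steel tray 140x140 mm, walls 3 thick and 14 high, floor 3 thick, fixed, left of the rack. Origin: centre of its underside, sides along x and y

How it is judged:
By the outcome, as a careful person would: the job done as asked, in the order asked, and still so for the second after the job is handed in, with the robot touching nothing.
Of cured_post_1, cured_post_2, cured_post_3 only 1 to 1 are there at a start; the rules pass over those that are not, and their reading is None.
Of fresh_post_1, fresh_post_2, fresh_post_3 only 2 to 3 are there at a start; the rules pass over those that are not, and their reading is None.
At some moment in a run one of fresh_post_1, fresh_post_2, fresh_post_3 may be knocked a few centimetres aside while the robot is not near it.
Once in a run the grip may slacken for a moment while it holds something.
It also fails if it takes over 210 s, if anything falls off the work surface, if the arm or the gripper's body presses on something with over 40 N, if the wrist force passes 120 N, or if a joint passes its speed limit or range.

ROBOT

A 6-joint arm with a two-finger parallel gripper is mounted at the origin on the work surface; the furniture and walls round the work are solid. World frame = base frame: x ahead of the robot, y to its left, z up, the work surface at z = 0. Lengths are in m, angles in rad, forces in N, time in s.
With the tool pointing down it reaches from about 0.225 to 0.875 m from the base axis. Payload 3.4 kg.
Tool frame: the origin (TCP) lies at the very end of the fingers, on their centre line; the grasp point (between the pads) lies 19 mm behind it; z points along the fingers, y is the direction in which the jaws open and shut (so a half turn about z gives the same grasp; the last joint's range is limited). The gripper opens to 85 mm and grips with 20 to 120 N. Pads are 22 mm wide; open, the fingers measure 114 mm over their backs; the gripper's body (76 mm by 85 mm) begins 54 mm behind the grasp point. The pads swing forward as they close: fully open they stand 13 mm farther back than shut.
Start: joints at [1.051, 0.276, 1.505, -0, 1.361, -0.121], TCP at [0.223, 0.53, 0.231] pointing down, gripper open.
Joint ranges: [-2.89, 2.89], [-0.75, 2.08], [0.22, 2.7], [-1.18, 4.32], [0.11, 2.71], [-2.7, 2.7]. Speed limits (rad/s): [2.57, 2.57, 3.14, 3.14, 3.14, 3.14].

INTERFACE

Orientations are given as a rotation vector (axis times angle).
In Python, from plant import * gives the robot as it stands.
- The arm moves only by the shell command python3 -m creep 'ROWS' [OPENING] [FORCE]. ROWS is JSON, a list of rows, each a list of 2 entries, a list of its own where there are three numbers: the shift along the tool's x, y, z in cm, then the turn, a rotation vector about the tool's x, y, z in rad. A call has 1 to 12 rows; each row shifts and turns the pose as measured when the row begins, along the tool's axes as they then stand; what a row does not reach is not made up. A row lasts 1/12 s, in which the tool goes at most 41.7 mm and 7.16 degrees, less where a joint would pass 70% of its speed; a pose out of reach is approached as far as the arm can. A call with a gripper value outside its range is refused whole. OPENING is the closure, from 0 (fully open) to 1 (shut), set as the call begins (- or left out, the last holds). The fingers move at their own pace and stop on an object; FORCE is the grip in N (left out, the last holds). Time passes only in rows, so rows that do not move let the fingers close. It gives the time, the measured TCP pose, the force and the opening at its end, in the units of the state.
- observe(): the state, without advancing time (a new reading comes with each control period).
- grab_frame(name): name is "side" or "top" or "wrist"; returns the picture (420x560x3 uint8, red, green, blue); there is no depth.
- camera_model(name): a dict with "intrinsics" (3x3 intrinsics, pixels), "rvec" (rotation vector, rad) and "tvec" (3), from world to camera coordinates, as OpenCV has them. Camera axes: x right, y down, z forward; pixel columns grow to the right and rows downward; lengths in m; the calibration is good to about 2 mm. A picture is of the moment at which its call begins: read the wrist's pose just before it. camera_model takes no time and is no camera call; for the wrist camera it gives the pose at the moment of the call.
- finish_job(): hands the job in, once; it reports no verdict.
The state is a dict: "clock": time; "joints": joint angles; "joint_vel": joint speeds; "tau": joint torques, N m; "tool_pos": TCP position; "tool_rot": TCP orientation; "wrist_force": force on the tool from outside, world axes, zero at the start; "torque": the same for the moment, N m; "gripper_width": finger opening in m.
Only numpy, scipy, OpenCV 4.12 (cv2) and the standard library are available. Lean on these libraries where they do the work, as an engineer would, in place of code of your own. Each camera call takes 0.05 s, during which the arm holds its last target.

## Working session

There is one attempt and no reset: what is moved stays moved. The work goes in short steps, Python scripts to look and compute and a shell command to move; the robot and the scene stay as the last step left them, time stands still between calls to the robot, and variables do not carry over. Pictures are saved under pics/ and viewed, and the job is handed in when it is done.

```bash
ls; mkdir -p pics; python3 - <<'E'
from plant import *
import cv2
s=observe();print(s)
for n in ["side","top","wrist"]:
    m=camera_model(n);print(n,m)
    cv2.imwrite(f"pics/{n}0.png",grab_frame(n)[:,:,::-1])
E
```

```text
pics
{'clock': 0.0, 'joints': array([ 1.05097889e+00,  2.76592367e-01,  1.50614766e+00,  2.38761330e-06,
        1.36068380e+00, -1.20985767e-01]), 'joint_vel': array([ 0.00155661,  0.00048811,  0.00062207,  0.0008711 , -0.00099842,
       -0.00121111]), 'tau': array([ 5.71847977e-04, -4.16756880e+01, -2.45796454e+01, -5.62754963e-05,
        1.08721107e-02,  8.58589093e-07]), 'tool_pos': array([0.22302788, 0.52940902, 0.23043541]), 'tool_rot': array([-6.22225228e-01, -3.07876525e+00,  2.72836795e-03]), 'wrist_force': array([ 0.57286209, -0.27093184, -0.58858409]), 'torque': array([ 0.03941864, -0.03486714, -0.0356084 ]), 'gripper_width': 0.08577979958531684}
side {'intrinsics': array([[469.00538168,   0.        , 275.34981273],
       [  0.        , 469.00538168, 210.4648128 ],
       [  0.        ,   0.        ,   1.        ]]), 'rvec': array([ 2.23433278, -0.65750262,  0.29070309]), 'tvec': array([-0.44547331,  0.25457531,  0.99489194])}
top {'intrinsics': array([[427.39207075,   0.        , 278.68969245],
       [  0.        , 427.39207075, 208.22443035],
       [  0.        ,   0.        ,   1.        ]]), 'rvec': array([ 2.1245727 , -2.15781924,  0.18355371]), 'tvec': array([0.03002085, 0.56607442, 1.13754194])}
wrist {'intrinsics': array([[321.03383571,   0.        , 284.72426986],
       [  0.        , 321.03383571, 206.66803943],
       [  0.        ,   0.        ,   1.        ]]), 'rvec': array([-2.39052883, -1.58554969, -0.24943789]), 'tvec': array([-0.57431239, -0.03856184,  0.37935635])}
```

View pics/side0.png

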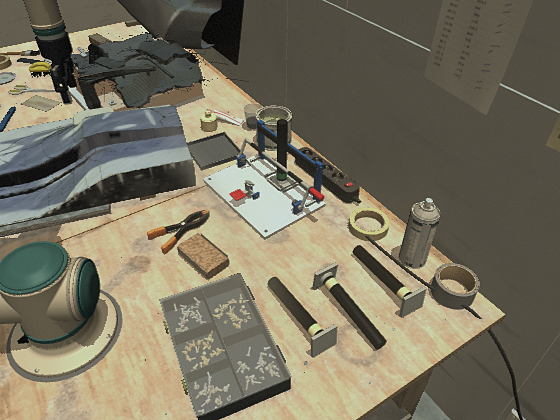

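View pics/top0.png

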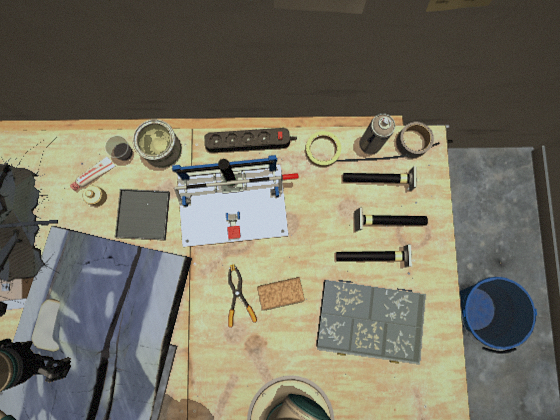

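View pics/wrist0.png

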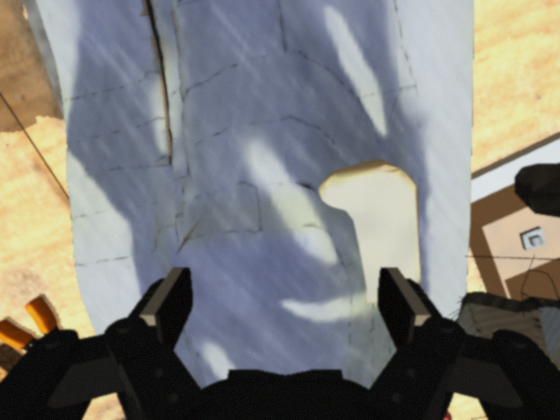

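Top view: image up is +x and left is +y. The rack is around (233,200) with the red handle at (290,176) and the red pad at (234,232). The tray is at (142,214). Three fresh posts lie near (380,178), (392,220) and (373,256).

```bash
cat > h.py <<'E'
import numpy as np, cv2
from plant import *
from scipy.spatial.transform import Rotation as R
def cam(n):
    m=camera_model(n); return m['intrinsics'],R.from_rotvec(m['rvec']).as_matrix(),np.array(m['tvec'])
def ray(c,u,v):
    K,r,t=c; d=r.T@np.linalg.solve(K,[u,v,1.]); return -r.T@t,d
def onz(c,u,v,z):
    o,d=ray(c,u,v); return o+d*(z-o[2])/d[2]
def tri(ca,ua,cb,ub):
    o1,d1=ray(ca,*ua);o2,d2=ray(cb,*ub)
    d1=d1/np.linalg.norm(d1);d2=d2/np.linalg.norm(d2)
    s=np.linalg.lstsq(np.c_[d1,-d2],o2-o1,rcond=None)[0]
    p,q=o1+s[0]*d1,o2+s[1]*d2
    return (p+q)/2,np.linalg.norm(p-q)
def proj(c,p):
    K,r,t=c; x=K@(r@np.asarray(p,float)+t); return x[:2]/x[2]
def blobs(mask,amin=15):
    n,l,st,ce=cv2.connectedComponentsWithStats(mask.astype(np.uint8))
    return [(ce[i].round(1),st[i].tolist()) for i in range(1,n) if st[i][4]>=amin]
def crop(n,x0,y0,x1,y1,f,name,img=None):
    img=grab_frame(n) if img is None else img
    cv2.imwrite('pics/'+name,cv2.resize(img[y0:y1,x0:x1,::-1],None,fx=f,fy=f,interpolation=cv2.INTER_CUBIC))
E
python3 - <<'E'
from h import *
im=cv2.imread('pics/top0.png')[:,:,::-1]
im2=cv2.imread('pics/side0.png')[:,:,::-1]
crop('top',100,110,300,260,4,'topA.png',im); crop('top',300,110,460,280,3.5,'topB.png',im)
crop('side',180,90,380,250,4,'sideA.png',im2)
for n,i in(('top',im),('side',im2)):
    h=cv2.cvtColor(i,cv2.COLOR_RGB2HSV)
    red=((h[...,0]<6)|(h[...,0]>174))&(h[...,1]>170)&(h[...,2]>90)
    print(n,'red',blobs(red))
    g=(h[...,0]>40)&(h[...,0]<85)&(h[...,1]>90)&(h[...,2]>40)
    print(n,'green',blobs(g,8))
E
```

```text
top red [(array([279.3, 134.5]), [278, 132, 4, 7, 21]), (array([289.8, 176.1]), [282, 174, 16, 6, 70]), (array([233.1, 230.7]), [228, 226, 12, 12, 84])]
top green [(array([310.8, 409.7]), [294, 400, 33, 20, 152]), (array([  5.1, 418.1]), [2, 416, 8, 4, 14])]
side red [(array([237.4, 194.3]), [230, 189, 16, 11, 90]), (array([316.1, 193. ]), [309, 188, 15, 12, 72])]
side green [(array([40.2, 32. ]), [38, 30, 6, 5, 9]), (array([281. , 175.8]), [277, 173, 9, 6, 40]), (array([ 28. , 245.2]), [18, 242, 24, 9, 39]), (array([ 58.1, 248.6]), [43, 242, 24, 22, 60]), (array([  7.9, 255.7]), [0, 249, 17, 14, 34]), (array([ 80.5, 266.5]), [78, 261, 6, 12, 17]), (array([ 62.8, 268.4]), [60, 265, 6, 9, 16]), (array([ 43. , 284.7]), [29, 275, 31, 18, 69]), (array([  3. , 289.5]), [0, 288, 8, 4, 11]), (array([ 77. , 297.2]), [76, 290, 3, 16, 22]), (array([ 82.7, 292.6]), [80, 290, 6, 6, 15]), (array([ 21.2, 292.5]), [15, 292, 13, 2, 18]), (array([ 83.6, 300.4]), [79, 296, 8, 11, 19]), (array([ 71.5, 331. ]), [68, 328, 8, 7, 12]), (array([ 31.8, 337.6]), [25, 333, 14, 8, 25]), (array([ 57. , 338.9]), [46, 334, 23, 10, 51]), (array([ 43.8, 340.2]), [40, 340, 9, 2, 11])]
```

```bash
python3 - <<'E'
from h import *
c=cam('top');o=ray(c,1,1)[0];print('top cam',o,'side',ray(cam('side'),1,1)[0])
E
```

```text
top cam [0.37589685 0.03359091 1.21363766] side [ 0.06902318 -0.71401029  0.85935449]
```

View pics/topA.png

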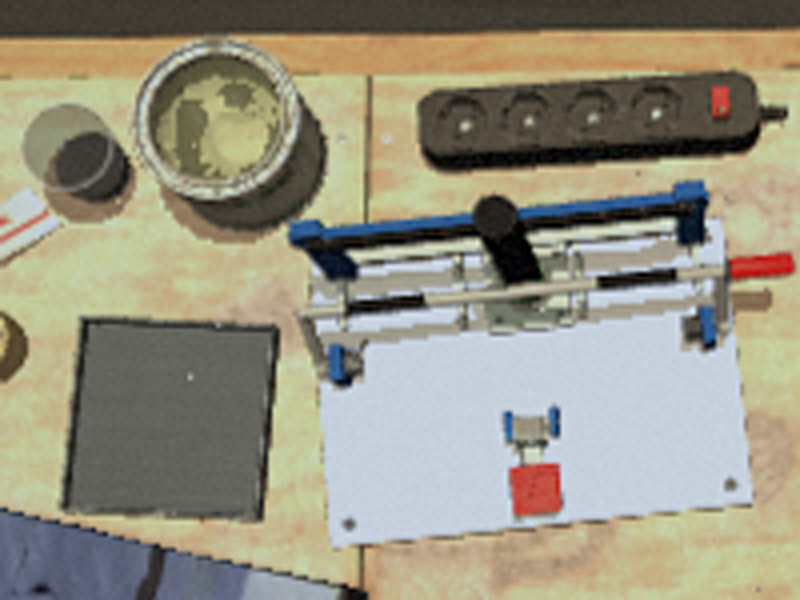

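View pics/topB.png

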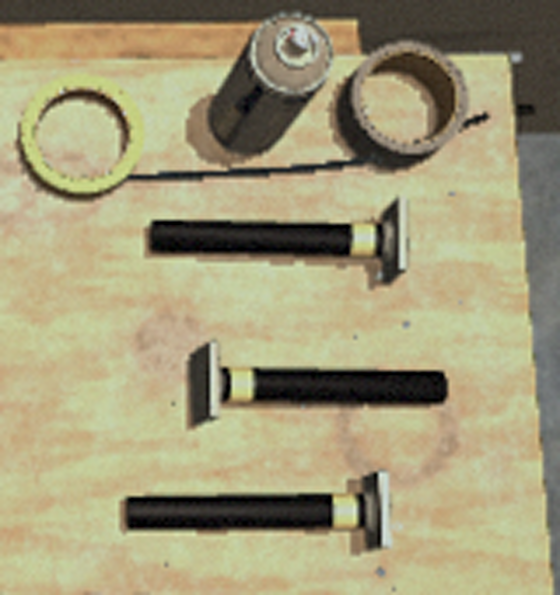

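View pics/sideA.png

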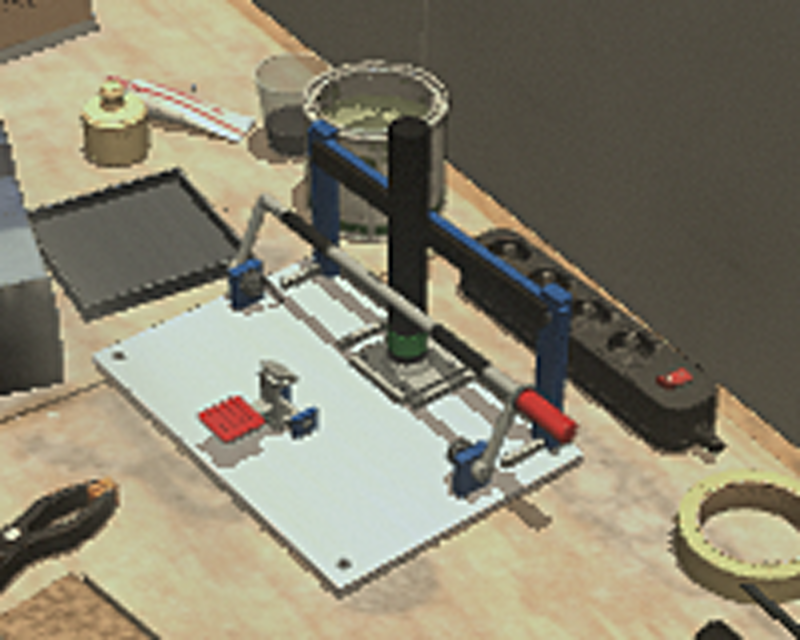

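```bash
python3 - <<'E'
from h import *
c=cam('top');s=cam('side')
P=lambda u,v,z:onz(c,100+(u+.5)/4-.5,110+(v+.5)/4-.5,z)
fl,fr,br=P(335,546,.012),P(752,505,.012),P(721,222,.012)
print('fl fr br',fl,fr,br,np.linalg.norm(fl-fr),np.linalg.norm(br-fr))
# left-right dir
pl=cv2.fitLine
d=fl-fr; print('yaw from front',np.degrees(np.arctan2(-d[0],d[1])))
d2=br-fr; print('yaw from side',np.degrees(np.arctan2(d2[1],d2[0])))
S=lambda u,v,z:onz(s,180+(u+.5)/4-.5,90+(v+.5)/4-.5,z)
f2=[S(95,356,.012),S(341,592,.012),S(581,458,.012)]
print('side fl fr br',f2)
for nm,a,b in(('pad',(233.1,230.7),(237.4,194.3)),('handle',(289.8,176.1),(316.1,193))):
    print(nm,tri(c,a,s,b))
print(onz(c,233.2,231.5,.042),onz(c,289.8,176.1,.088))
print('rail tops',P(305,232,.134),P(690,192,.134))
t=[P(82,318,.014),P(279,326,.014),P(262,521,.014),P(62,512,.014)]
print('tray',t,np.mean(t,0),np.linalg.norm(t[0]-t[1]))
# posts: heads/feet
Q=lambda u,v,z:onz(c,300+(u+.5)/3.5-.5,110+(v+.5)/3.5-.5,z)
for nm,h,f in(('A',(150,236),(386,240)),('B',(446,387),(211,383)),('C',(126,512),(371,511))):
    hp=Q(*h,.014);
    print(nm,hp,Q(*f,.03), 'len',np.linalg.norm(hp-Q(*f,.03)))
E
```

```text
fl fr br [0.46832357 0.28978295 0.012     ] [ 0.49262809 -0.00304403  0.012     ] [0.69842058 0.01539165 0.012     ] 0.29383388823358647 0.2066166058663874
yaw from front 4.744652497903798
yaw from side 5.119112259868308
side fl fr br [array([0.47086335, 0.29245743, 0.012     ]), array([ 0.49481246, -0.00593476,  0.012     ]), array([0.69900433, 0.01360248, 0.012     ])]
pad (array([0.50545475, 0.14828848, 0.04006368]), np.float64(0.0023040588871124233))
handle (array([ 0.64613532, -0.00965523,  0.09242703]), np.float64(0.00023677239165506518))
[0.50408441 0.14736727 0.042     ] [ 0.64709378 -0.00977034  0.088     ]
rail tops [0.6627813  0.28720821 0.134     ] [0.68612154 0.03712942 0.134     ]
tray [array([0.63367191, 0.47289901, 0.014     ]), array([0.62580045, 0.33237314, 0.014     ]), array([0.48647873, 0.34078406, 0.014     ]), array([0.49496271, 0.48084471, 0.014     ])] [0.56022845 0.40672523 0.014     ] 0.1407461510951823
A [ 0.65988584 -0.16446235  0.014     ] [ 0.65002246 -0.35380227  0.03      ] len 0.1902705749109874
B [ 0.5309097  -0.39978663  0.014     ] [ 0.53491131 -0.20580406  0.03      ] len 0.1946824391158089
C [ 0.43415416 -0.13616199  0.014     ] [ 0.4311097  -0.32750749  0.03      ] len 0.1920374094582401
```

```bash
cat >> h.py <<'E'
YAW=np.radians(4.9); RO=np.array([.586,.1537])
def rk(x,y,z):  # rack mm -> world m
    c,s=np.cos(YAW),np.sin(YAW); return np.array([RO[0]+(c*x-s*y)/1e3,RO[1]+(s*x+c*y)/1e3,z/1e3])
def torack(p):
    d=np.asarray(p)[:2]-RO; c,s=np.cos(YAW),np.sin(YAW); return np.round(np.array([c*d[0]+s*d[1],-s*d[0]+c*d[1],p[2]])*1e3,1)
def down(jaw): # tool z down, jaw axis (tool y) at world angle jaw
    y=np.array([np.cos(jaw),np.sin(jaw),0]);z=np.array([0,0,-1.]);return R.from_matrix(np.c_[np.cross(y,z),y,z])
def go(p,rot=None,ret=False):
    s=observe();r=R.from_rotvec(s['tool_rot']);p=np.asarray(p)
    d=r.inv().apply(p-s['tool_pos'])*100
    w=(r.inv()*rot).as_rotvec() if rot is not None else np.zeros(3)
    n=max(np.linalg.norm(d)/4.0,np.linalg.norm(w)/.12)
    print('t%.1f pos'%s['clock'],s['tool_pos'].round(4),'shift cm',d.round(2),'turn',w.round(3),'rows>=%.1f'%n)
def jawdown(a): # choose half turn closest
    s=observe();r=R.from_rotvec(s['tool_rot']);
    return min((down(a),down(a+np.pi)),key=lambda q:(r.inv()*q).magnitude())
def st():
    s=observe();r=R.from_rotvec(s['tool_rot']).as_matrix()
    print('t%.2f'%s['clock'],'pos',s['tool_pos'].round(4),'rack',torack(s['tool_pos']),'z',r[:,2].round(3),'y',r[:,1].round(3),'F',s['wrist_force'].round(1),'w',round(s['gripper_width']*1e3,1),'q',s['joints'].round(2))
E
python3 - <<'E'
from h import *
st(); t=rk(44.5,-172,0);print(t,torack([.6461,-.0097,.0924]))
go([t[0],t[1],.25],jawdown(YAW))
E
```

```text
t0.15 pos [0.2231 0.5295 0.2307] rack [-329.5  405.4  230.7] z [-0.001 -0.001 -1.   ] y [ 0.388  0.922 -0.001] F [-0.2  0.9 -0.1] w 85.6 q [ 1.05  0.28  1.51 -0.    1.36 -0.12]
[ 0.64502908 -0.01387034  0.        ] [  45.9 -167.9   92.4]
t0.1 pos [0.2231 0.5295 0.2307] shift cm [-59.98 -33.69  -1.9 ] turn [-1.000e-03  1.000e-03  1.086e+00] rows>=17.2
```

```bash
python3 -m creep '[[[0,0,-3.5],[0,0,0]],[[-1,-0.5,-3],[0,0,0]],[[-3.4,-1.9,0],[0,0,0]],[[-3.4,-1.9,0],[0,0,0]],[[-3.4,-1.9,0],[0,0,0]],[[-3.4,-1.9,0],[0,0,0]],[[-3.4,-1.9,0],[0,0,0]],[[-3.4,-1.9,0],[0,0,0]],[[-3.4,-1.9,0],[0,0,0]],[[-3.4,-1.9,0],[0,0,0]],[[-3.4,-1.9,0],[0,0,0]],[[-3.4,-1.9,0],[0,0,0]]]' 0.2; python3 -m creep '[[[-3.4,-1.9,0],[0,0,0]],[[-3.4,-1.9,0],[0,0,0]],[[-3.4,-1.9,0],[0,0,0]],[[-3.4,-1.9,0],[0,0,0]],[[-3.4,-1.9,0],[0,0,0]],[[0,0,0],[0,0,0.12]],[[0,0,0],[0,0,0.12]],[[0,0,0],[0,0,0.12]],[[0,0,0],[0,0,0.12]],[[0,0,0],[0,0,0.12]],[[0,0,0],[0,0,0.12]],[[0,0,0],[0,0,0.12]]]'
python3 - <<'E'
from h import *
st(); t=rk(44.5,-170,0)
go([t[0],t[1],.25],jawdown(YAW))
E
```

```text
clock: 1.15
tool_pos: [0.4747, 0.2071, 0.294]
tool_rot: [-0.597, -3.079, 0.008]
wrist_force: [0.0, 0.7, 0.5]
gripper_width: 0.0684
clock: 2.15
tool_pos: [0.6061, 0.0342, 0.2862]
tool_rot: [-1.847, -2.532, 0.022]
wrist_force: [0.0, 0.3, -1.0]
gripper_width: 0.0685
t2.15 pos [0.6061 0.0342 0.2862] rack [   9.8 -120.7  286.2] z [-0.014 -0.007 -1.   ] y [ 0.952  0.305 -0.016] F [ 0.   0.3 -1. ] w 68.5 q [-0.05  0.31  1.32 -0.01  1.52 -0.36]
t2.1 pos [0.6061 0.0342 0.2862] shift cm [-5.57  2.34  3.59] turn [-0.016  0.004  0.225] rows>=1.9
```

Now descend to above the handle and check with the wrist camera.

```bash
python3 -m creep '[[[-1.8,0.8,1.2],[0,0,0]],[[-1.8,0.8,1.2],[0,0,0]],[[-1.8,0.8,1.2],[0,0,0]],[[0,0,0],[-0.008,0,0.11]],[[0,0,0],[-0.008,0,0.11]],[[0,0,2],[0,0,0]],[[0,0,2],[0,0,0]],[[0,0,2],[0,0,0]],[[0,0,2],[0,0,0]]]'
python3 - <<'E'
from h import *
st(); t=rk(44.5,-170,0)
go([t[0],t[1],.10],jawdown(YAW))
c=cam('wrist');im=grab_frame('wrist');crop('',0,0,560,420,1.4,'w1.png',im)
h=cv2.cvtColor(im,cv2.COLOR_RGB2HSV)
red=((h[...,0]<6)|(h[...,0]>174))&(h[...,1]>170)&(h[...,2]>90)
for ce,s in blobs(red,60): print(ce,s,onz(c,*ce,.09),torack(onz(c,*ce,.09)))
E
```

```text
clock: 2.9
tool_pos: [0.6543, -0.0228, 0.1593]
tool_rot: [2.12, 2.307, -0.003]
wrist_force: [-0.4, -0.4, -0.5]
gripper_width: 0.0682
t2.90 pos [ 0.6543 -0.0228  0.1593] rack [  53.  -181.7  159.3] z [ 0.005 -0.007 -1.   ] y [0.996 0.085 0.005] F [-0.4 -0.4 -0.5] w 68.2 q [-0.14  0.44  1.44 -0.01  1.26 -0.22]
t2.9 pos [ 0.6543 -0.0228  0.1593] shift cm [ 1.22 -0.88  5.92] turn [ 0.005  0.007 -0.001] rows>=1.5
[439.9 167. ] [425, 159, 30, 17, 381] [0.75354452 0.02402807 0.09      ] [ 155.9 -143.5   90. ]
[275.9 199.5] [265, 172, 22, 58, 1153] [ 0.64672723 -0.00744261  0.09      ] [  46.7 -165.7   90. ]
```

View pics/w1.png

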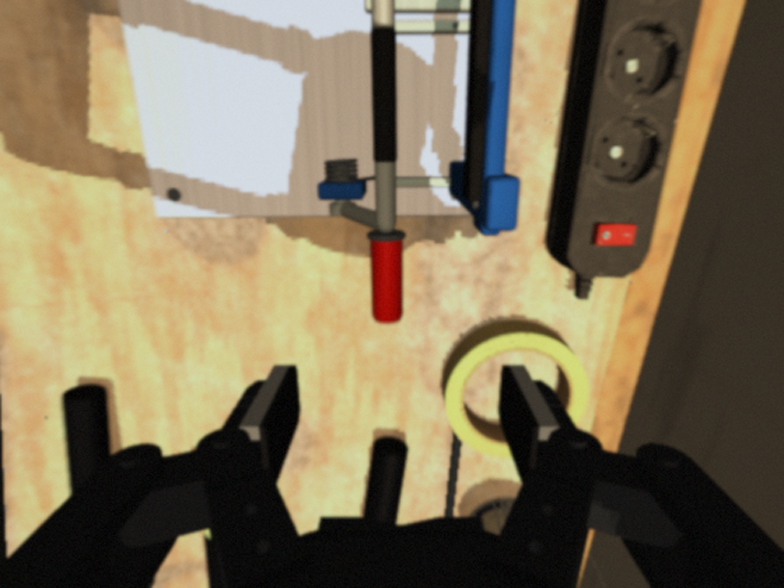

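```bash
sed -i 's/RO=np.array(.*$/RO=np.array([.587,.155])/' h.py; python3 -m creep '[[[1,-0.8,0],[0,0,0]],[[0.2,0,2.5],[0.005,0.007,0]],[[0,0,2.5],[0,0,0]],[[0,0,2],[0,0,0]],[[0,0,1.5],[0,0,0]]]'
python3 - <<'E'
from h import *
st(); go([.6465,-.010,.071],jawdown(YAW))
E
```

```text
clock: 3.37
tool_pos: [0.6448, -0.0169, 0.0635]
tool_rot: [-2.117, -2.312, 0.011]
wrist_force: [-0.5, 0.8, -0.8]
gripper_width: 0.0677
t3.37 pos [ 0.6448 -0.0169  0.0635] rack [  42.9 -176.2   63.5] z [-0.01  -0.001 -1.   ] y [ 0.996  0.088 -0.01 ] F [-0.5  0.8 -0.8] w 67.7 q [-0.13  0.51  1.57 -0.    1.07 -0.22]
t3.4 pos [ 0.6448 -0.0169  0.0635] shift cm [ 0.67  0.22 -0.75] turn [-0.01  -0.     0.002] rows>=0.3
```

```bash
python3 -m creep '[[[0.6,0.2,-0.6],[-0.01,0,0]],[[0,0,0],[0,0,0]]]'; python3 -m creep '[[[0,0,0],[0,0,0]],[[0,0,0],[0,0,0]],[[0,0,0],[0,0,0]],[[0,0,0],[0,0,0]],[[0,0,0],[0,0,0]],[[0,0,0],[0,0,0]],[[0,0,0],[0,0,0]],[[0,0,0],[0,0,0]]]' 1 60
python3 - <<'E'
from h import *
st(); crop('side',260,140,400,240,5,'s1.png')
E
```

```text
clock: 3.53
tool_pos: [0.6444, -0.0118, 0.0647]
tool_rot: [-2.117, -2.312, 0.007]
wrist_force: [1.2, -0.7, 0.7]
gripper_width: 0.0683
clock: 4.2
tool_pos: [0.6475, -0.0128, 0.0688]
tool_rot: [-2.119, -2.318, 0.001]
wrist_force: [-0.5, 0.5, -2.2]
gripper_width: 0.0142
t4.20 pos [ 0.6475 -0.0128  0.0688] rack [  45.9 -172.3   68.8] z [-0.001 -0.    -1.   ] y [ 0.996  0.09  -0.001] F [-0.5  0.5 -2.2] w 14.2 q [-0.13  0.5   1.57 -0.    1.07 -0.22]
```

View pics/s1.png

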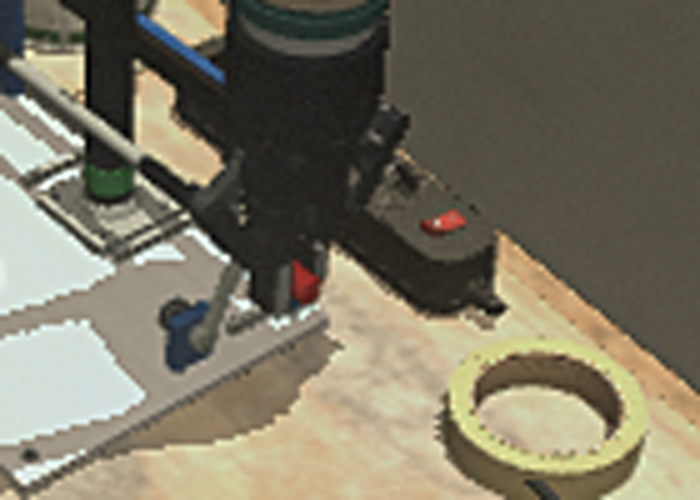

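```bash
python3 -m creep '[[[0,-0.94,-0.37],[0,0,0]],[[0,-0.99,-0.19],[0,0,0]],[[0,-1.0,-0.02],[0,0,0]],[[0,-1.0,0.16],[0,0,0]]]' 1 80
cat >> h.py <<'E'
def arc(step=10,n=4):
    s=observe();p=torack(s['tool_pos']);v=np.array([p[0]-20,p[2]+19-36]);f=np.degrees(np.arctan2(*v))
    print('r %.1f phi %.1f'%(np.hypot(*v),f))
    cur=v
    for i in range(n):
        f-=step;a=np.radians(f);t=58*np.array([np.sin(a),np.cos(a)]);d=t-cur;cur=t
        print('row y %.2f z %.2f cm'%(d[0]/10,-d[1]/10), 'phi',f.round(1))
E
python3 - <<'E'
from h import *
st();arc()
E
```

```text
clock: 4.58
tool_pos: [0.6372, -0.0138, 0.0742]
tool_rot: [2.096, 2.282, 0.07]
wrist_force: [16.0, 4.8, -3.8]
gripper_width: 0.0138
t4.58 pos [ 0.6372 -0.0138  0.0742] rack [  35.6 -172.5   74.2] z [ 0.062  0.005 -0.998] y [0.994 0.085 0.062] F [16.   4.8 -3.8] w 13.8 q [-0.14  0.46  1.64  0.02  0.98 -0.23]
r 59.3 phi 15.3
row y -1.03 z -0.06 cm phi 5.3
row y -1.01 z -0.00 cm phi -4.7
row y -1.00 z 0.17 cm phi -14.7
row y -0.95 z 0.34 cm phi -24.7
```

```bash
python3 -m creep '[[[0,-1.6,-0.1],[0.03,0,0]],[[0,-1.6,0.0],[0.03,0,0]],[[0,-1.6,0.1],[0.02,0,0]]]'
python3 - <<'E'
from h import *
st();arc()
E
```

```text
clock: 4.83
tool_pos: [0.6206, -0.0152, 0.0788]
tool_rot: [2.105, 2.282, 0.056]
wrist_force: [23.0, 5.9, -13.5]
gripper_width: 0.0134
t4.83 pos [ 0.6206 -0.0152  0.0788] rack [  18.9 -172.5   78.8] z [ 0.051  0.002 -0.999] y [0.995 0.081 0.051] F [ 23.    5.9 -13.5] w 13.4 q [-0.14  0.44  1.67  0.01  0.99 -0.23]
r 61.8 phi -1.0
row y -1.00 z 0.49 cm phi -11.0
row y -0.97 z 0.28 cm phi -21.0
row y -0.91 z 0.44 cm phi -31.0
row y -0.82 z 0.59 cm phi -41.0
```

```bash
python3 -m creep '[[[0,-1.5,0.7],[0.03,0,0]],[[0,-1.5,0.8],[0.03,0,0]],[[0,-1.4,0.9],[0.03,0,0]]]'
python3 - <<'E'
from h import *
st();arc()
E
```

```text
clock: 5.08
tool_pos: [0.6177, -0.0157, 0.0782]
tool_rot: [2.106, 2.275, 0.054]
wrist_force: [8.9, 6.4, 29.8]
gripper_width: 0.0136
t5.08 pos [ 0.6177 -0.0157  0.0782] rack [  16.  -172.7   78.2] z [ 0.054 -0.002 -0.999] y [0.996 0.077 0.054] F [ 8.9  6.4 29.8] w 13.6 q [-0.14  0.43  1.68  0.01  0.98 -0.22]
r 61.3 phi -3.7
row y -0.98 z 0.49 cm phi -13.7
row y -0.96 z 0.32 cm phi -23.7
row y -0.89 z 0.49 cm phi -33.7
row y -0.79 z 0.63 cm phi -43.7
```

```bash
python3 -m creep '[[[0,-2.5,0.1],[0.03,0,0]],[[0,-2.5,0.2],[0.03,0,0]],[[0,-2.5,0.3],[0.03,0,0]]]'
python3 - <<'E'
from h import *
st();arc()
crop('side',230,130,370,250,5,'s2.png')
E
```

```text
clock: 5.33
tool_pos: [0.5883, -0.018, 0.0741]
tool_rot: [2.108, 2.264, 0.06]
wrist_force: [44.8, 10.1, -39.1]
gripper_width: 0.0132
t5.33 pos [ 0.5883 -0.018   0.0741] rack [ -13.4 -172.5   74.1] z [ 0.061 -0.004 -0.998] y [0.996 0.071 0.061] F [ 44.8  10.1 -39.1] w 13.2 q [-0.15  0.39  1.75  0.01  0.93 -0.23]
r 66.2 phi -30.3
row y -0.41 z 1.29 cm phi -40.3
row y -0.71 z 0.72 cm phi -50.3
row y -0.58 z 0.83 cm phi -60.3
row y -0.42 z 0.92 cm phi -70.3
```

View pics/s2.png

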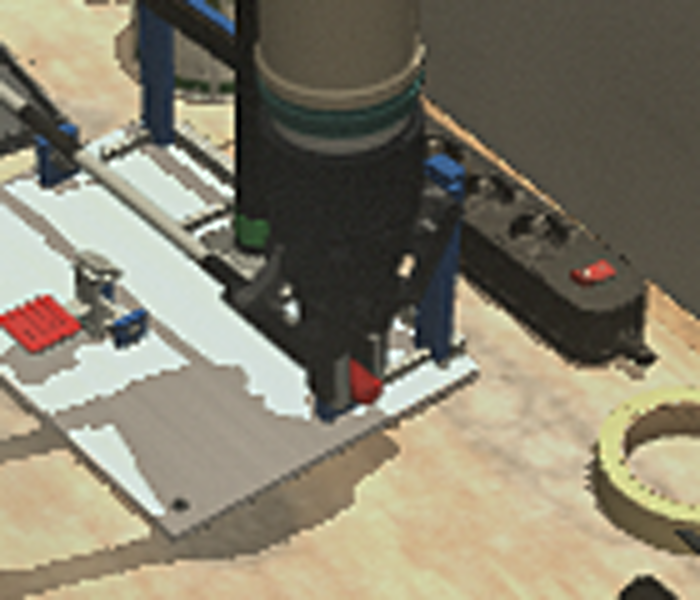

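```bash
python3 -m creep '[[[0,-0.3,1.2],[0.02,0,0]],[[0,-0.8,1.4],[0.02,0,0]]]' 1 90
python3 - <<'E'
from h import *
st();arc()
E
```

```text
clock: 5.55
tool_pos: [0.5743, -0.0197, 0.0558]
tool_rot: [2.123, 2.292, 0.003]
wrist_force: [-12.7, -5.5, 22.4]
gripper_width: 0.0127
t5.55 pos [ 0.5743 -0.0197  0.0558] rack [ -27.6 -173.    55.8] z [ 0.014 -0.011 -1.   ] y [0.997 0.077 0.013] F [-12.7  -5.5  22.4] w 12.7 q [-0.15  0.42  1.77 -0.01  0.94 -0.22]
r 61.4 phi -50.8
row y -0.30 z 1.05 cm phi -60.8
row y -0.41 z 0.92 cm phi -70.8
row y -0.25 z 0.98 cm phi -80.8
row y -0.07 z 1.01 cm phi -90.8
```

```bash
python3 -m creep '[[[0,-0.4,1.5],[0.01,0,0]],[[0,-0.4,1.5],[0,0,0]]]' 1 90
python3 - <<'E'
from h import *
st();arc()
E
```

```text
clock: 5.72
tool_pos: [0.5653, -0.0204, 0.0346]
tool_rot: [2.124, 2.297, -0.009]
wrist_force: [-1.9, -8.9, 17.2]
gripper_width: 0.0127
t5.72 pos [ 0.5653 -0.0204  0.0346] rack [ -36.6 -173.    34.6] z [ 0.005 -0.013 -1.   ] y [0.997 0.078 0.004] F [-1.9 -8.9 17.2] w 12.7 q [-0.15  0.44  1.8  -0.02  0.9  -0.22]
r 59.3 phi -72.7
row y -0.09 z 1.03 cm phi -82.7
row y -0.04 z 1.01 cm phi -92.7
row y 0.14 z 1.00 cm phi -102.7
row y 0.31 z 0.96 cm phi -112.7
```

```bash
python3 -m creep '[[[0,-0.1,1.2],[0,0,0]],[[0,0,0.9],[0,0,0]],[[0,0,0.9],[0,0,0]]]' 1 90
python3 - <<'E'
from h import *
st();arc();crop('side',200,130,340,250,5,'s3.png')
E
```

```text
clock: 5.97
tool_pos: [0.564, -0.0205, 0.021]
tool_rot: [2.117, 2.297, -0.006]
wrist_force: [-23.8, 20.6, 86.3]
gripper_width: 0.0129
t5.97 pos [ 0.564  -0.0205  0.021 ] rack [ -37.9 -172.9   21. ] z [ 0.01  -0.015 -1.   ] y [0.997 0.081 0.009] F [-23.8  20.6  86.3] w 12.9 q [-0.15  0.45  1.82 -0.02  0.86 -0.22]
r 58.0 phi -86.0
row y 0.02 z 1.01 cm phi -96.0
row y 0.19 z 0.99 cm phi -106.0
row y 0.36 z 0.94 cm phi -116.0
row y 0.52 z 0.87 cm phi -126.0
```

View pics/s3.png

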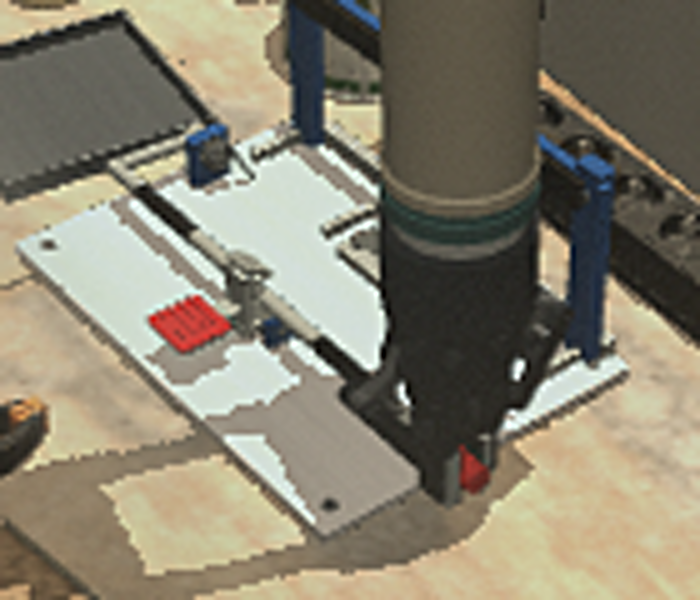

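```bash
python3 -m creep '[[[0,0,-0.4],[0,0,0]],[[0,0,-0.2],[0,0,0]]]'; python3 -m creep '[[[0,0,0],[0,0,0]],[[0,0,0],[0,0,0]],[[0,0,0],[0,0,0]],[[0,0,0],[0,0,0]]]' 0.2 40; python3 -m creep '[[[0,0,-2],[0,0,0]],[[0,0,-4],[0,0,0]],[[0,0,-4],[0,0,0]],[[0,0,-4],[0,0,0]],[[0,0,-4],[0,0,0]],[[0,0,-4],[0,0,0]]]'
python3 - <<'E'
from h import *
st();crop('side',180,90,380,250,4,'s4.png')
E
```

```text
clock: 6.18
tool_pos: [0.5649, -0.0203, 0.0343]
tool_rot: [2.11, 2.294, -0.0]
wrist_force: [7.8, -5.5, -39.2]
gripper_width: 0.0123
clock: 6.52
tool_pos: [0.5652, -0.0202, 0.0358]
tool_rot: [2.108, 2.293, 0.002]
wrist_force: [-0.3, -0.7, -0.1]
gripper_width: 0.0605
clock: 7.02
tool_pos: [0.5551, -0.0164, 0.2523]
tool_rot: [2.125, 2.309, -0.024]
wrist_force: [0.8, -0.5, 0.8]
gripper_width: 0.0679
t7.02 pos [ 0.5551 -0.0164  0.2523] rack [ -46.4 -168.1  252.3] z [-0.007 -0.014 -1.   ] y [ 0.997  0.083 -0.008] F [ 0.8 -0.5  0.8] w 67.9 q [-0.15  0.24  1.5  -0.01  1.4  -0.23]
```

View pics/s4.png

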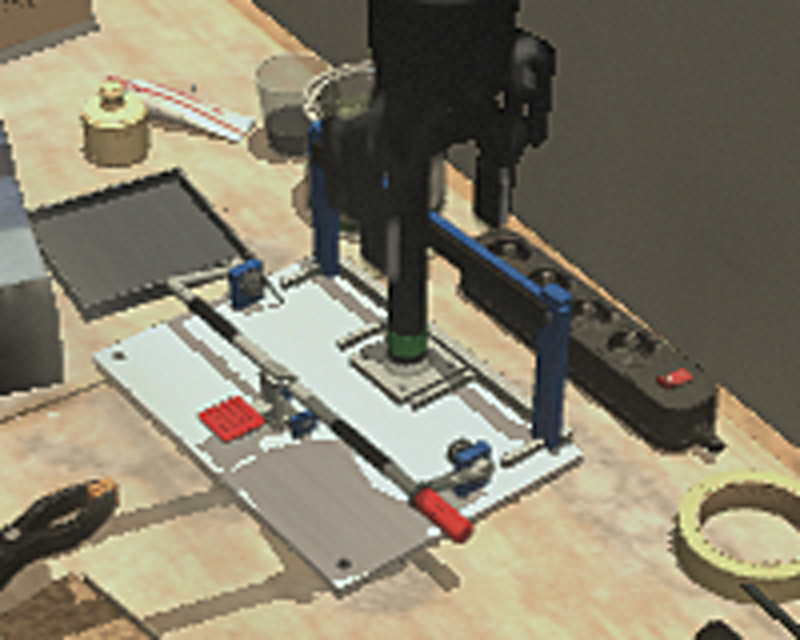

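```bash
python3 - <<'E'
from h import *
c=cam('top');s=cam('side')
im=cv2.imread('pics/top0.png')
h=onz(c,100+496.5/4-.5,110+217.5/4-.5,.212);print('head',h,torack(h)); print(rk(65,0,0))
b=onz(s,281.,175.8,.032);print('band side',torack(b))
go([h[0],h[1],.25],down(YAW+np.pi/2)); go([h[0],h[1],.25],down(YAW-np.pi/2))
E
```

```text
head [0.64975247 0.15410192 0.212     ] [ 62.4  -6.3 212. ]
[0.65176244 0.1605521  0.        ]
band side [66.1  0.2 32. ]
t7.1 pos [ 0.5599 -0.017   0.2615] shift cm [16.32 10.37  0.96] turn [-0.007  0.019 -1.573] rows>=13.1
t7.1 pos [ 0.5599 -0.017   0.2615] shift cm [16.32 10.37  0.96] turn [0.019 0.007 1.568] rows>=13.1
```

```bash
python3 -m creep '[[[0,0,-2],[0,0,0]],[[3.3,2,0],[0,0,0]],[[3.3,2,0],[0,0,0]],[[3.3,2,0],[0,0,0]],[[3.3,2,0],[0,0,0]],[[3,2,0],[0,0,0]],[[0,0,0],[0,0,-0.12]],[[0,0,0],[0,0,-0.12]],[[0,0,0],[0,0,-0.12]],[[0,0,0],[0,0,-0.12]],[[0,0,0],[0,0,-0.12]],[[0,0,0],[0,0,-0.12]]]' 0
python3 -m creep '[[[0,0,0],[0,0,-0.12]],[[0,0,0],[0,0,-0.12]],[[0,0,0],[0,0,-0.12]],[[0,0,0],[0,0,-0.12]],[[0,0,0],[0,0,-0.12]],[[0,0,0],[0,0,-0.12]],[[0,0,0],[0,0,-0.12]],[[0,0,0],[0,0,0]]]'
python3 - <<'E'
from h import *
st();go(rk(63,-1,250),jawdown(YAW+np.pi/2))
c=cam('wrist');im=grab_frame('wrist');crop('',0,0,560,420,1.4,'w2.png',im)
print(proj(c,rk(63,-1,212))*1.4)
E
```

```text
clock: 8.07
tool_pos: [0.6561, 0.1602, 0.2818]
tool_rot: [1.141, 2.898, -0.017]
wrist_force: [-0.4, 0.4, -0.2]
gripper_width: 0.0854
clock: 8.73
tool_pos: [0.657, 0.1596, 0.2752]
tool_rot: [-0.198, 3.122, -0.036]
wrist_force: [-0.3, -1.3, 0.1]
gripper_width: 0.0856
t8.73 pos [0.657  0.1596 0.2752] rack [ 70.1  -1.4 275.2] z [ 0.014 -0.022 -1.   ] y [-0.126  0.992 -0.023] F [-0.3 -1.3  0.1] w 85.6 q [ 0.15  0.41  1.2  -0.02  1.53 -1.55]
t8.7 pos [0.657  0.1596 0.2752] shift cm [0.74 0.13 2.51] turn [-0.023  0.012  0.041] rows>=0.7
[402.18367476 300.21181942]
```

View pics/w2.png

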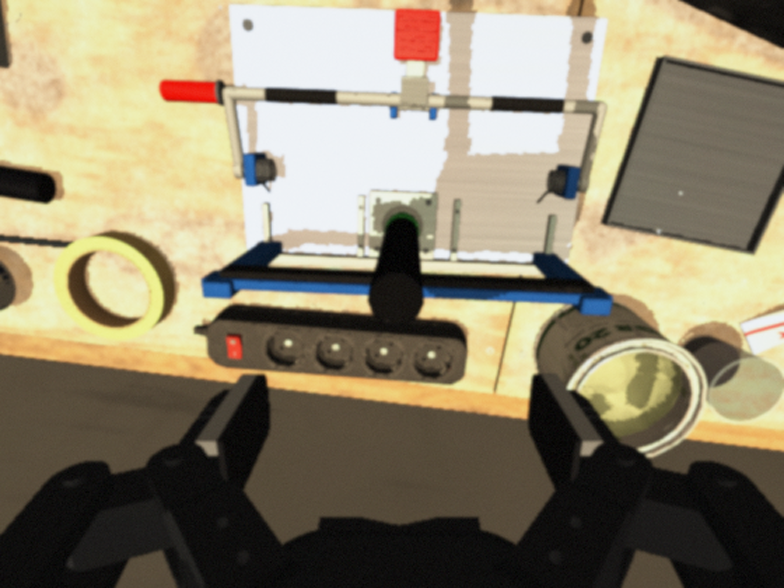

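```bash
python3 -m creep '[[[0.7,-0.1,0],[-0.02,0.01,0.04]],[[0,0,2.5],[0,0,0]],[[0,0,0],[0,0,0]]]'
python3 - <<'E'
from h import *
st();go(rk(63,-2,148),jawdown(YAW+np.pi/2))
E
```

```text
clock: 9.03
tool_pos: [0.6506, 0.1578, 0.249]
tool_rot: [-0.111, 3.138, -0.004]
wrist_force: [-1.3, -0.0, -1.9]
gripper_width: 0.0851
t9.03 pos [0.6506 0.1578 0.249 ] rack [ 63.6  -2.7 249. ] z [ 0.002 -0.002 -1.   ] y [-0.071  0.997 -0.002] F [-1.3 -0.  -1.9] w 85.1 q [ 0.14  0.41  1.26 -0.    1.47 -1.51]
t9.0 pos [0.6506 0.1578 0.249 ] shift cm [ 0.08  0.09 10.1 ] turn [-0.002  0.002 -0.015] rows>=2.5
```

```bash
python3 -m creep '[[[0,0,2.5],[0,0,0]],[[0,0,2.5],[0,0,0]],[[0,0,2.5],[0,0,0]],[[0,0,2.2],[0,0,0]],[[0,0,0],[0,0,0]]]'
python3 - <<'E'
from h import *
st();go(rk(63,-2,148),jawdown(YAW+np.pi/2))
E
```

```text
clock: 9.45
tool_pos: [0.6541, 0.1576, 0.1533]
tool_rot: [-0.092, 3.131, -0.003]
wrist_force: [-1.6, -0.0, -0.5]
gripper_width: 0.0854
t9.45 pos [0.6541 0.1576 0.1533] rack [ 67.1  -3.2 153.3] z [ 0.01  -0.002 -1.   ] y [-0.059  0.998 -0.002] F [-1.6 -0.  -0.5] w 85.4 q [ 0.13  0.46  1.41 -0.    1.26 -1.49]
t9.4 pos [0.6541 0.1576 0.1533] shift cm [0.41 0.11 0.52] turn [-0.003  0.01  -0.027] rows>=0.2
```

```bash
python3 -m creep '[[[0.35,0.05,0.4],[0,0.01,-0.02]],[[0,0,0],[0,0,0]]]'; python3 -m creep '[[[0,0,0],[0,0,0]],[[0,0,0],[0,0,0]],[[0,0,0],[0,0,0]],[[0,0,0],[0,0,0]],[[0,0,0],[0,0,0]],[[0,0,0],[0,0,0]],[[0,0,0],[0,0,0]]]' 1 60
python3 - <<'E'
from h import *
st()
E
```

```text
clock: 9.62
tool_pos: [0.6508, 0.158, 0.1499]
tool_rot: [0.123, -3.138, 0.004]
wrist_force: [0.1, 0.5, -0.4]
gripper_width: 0.0852
clock: 10.2
tool_pos: [0.6544, 0.1582, 0.157]
tool_rot: [-0.121, 3.13, -0.004]
wrist_force: [-0.1, -0.6, -2.7]
gripper_width: 0.0267
t10.20 pos [0.6544 0.1582 0.157 ] rack [ 67.4  -2.5 157. ] z [ 0.009 -0.002 -1.   ] y [-0.077  0.997 -0.003] F [-0.1 -0.6 -2.7] w 26.7 q [ 0.14  0.46  1.4  -0.    1.27 -1.51]
```

```bash
python3 -m creep '[[[0,0,-0.6],[0,0,0]],[[1.0,0,-0.1],[0,0,0]],[[1.5,0,0],[0,0,0]],[[1.5,0,0],[0,0,0]],[[1,0,0],[0,0,0]]]'
python3 - <<'E'
from h import *
st();crop('side',180,90,380,250,4,'s5.png')
E
```

```text
clock: 10.62
tool_pos: [0.6047, 0.1544, 0.1626]
tool_rot: [-0.12, 3.13, -0.003]
wrist_force: [-0.6, -0.1, -2.5]
gripper_width: 0.0268
t10.62 pos [0.6047 0.1544 0.1626] rack [ 17.6  -2.1 162.6] z [ 0.009 -0.002 -1.   ] y [-0.076  0.997 -0.002] F [-0.6 -0.1 -2.5] w 26.8 q [ 0.14  0.39  1.51 -0.    1.23 -1.51]
```

View pics/s5.png

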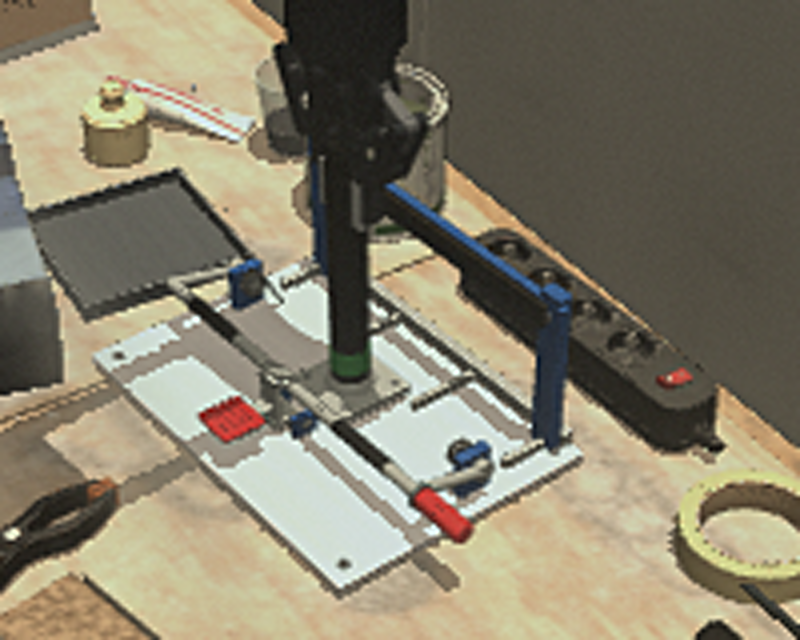

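```bash
python3 -m creep '[[[0,0,-2.2],[0,0,0]],[[0,0,-2.2],[0,0,0]],[[0,0,-2.2],[0,0,0]],[[0,0,-2.4],[0,0,0]]]'; python3 - <<'E'
from h import *
st();go([.560,.4067,.248],jawdown(np.radians(93.5)))
E
```

```text
clock: 11.0
tool_pos: [0.5975, 0.1541, 0.2491]
tool_rot: [0.12, -3.13, 0.005]
wrist_force: [1.3, -0.3, -2.5]
gripper_width: 0.0266
t11.00 pos [0.5975 0.1541 0.2491] rack [ 10.4  -1.8 249.1] z [-0.009 -0.004 -1.   ] y [-0.077  0.997 -0.003] F [ 1.3 -0.3 -2.5] w 26.6 q [ 0.14  0.34  1.37 -0.    1.44 -1.51]
t11.0 pos [0.5975 0.1541 0.2491] shift cm [ 1.79 25.48  0.04] turn [-0.003 -0.009  0.016] rows>=6.4
```

```bash
python3 -m creep '[[[0.2,3,0],[0,0,0]],[[0.2,3,0],[0,0,0]],[[0.2,3,0],[0,0,0]],[[0.2,3,0],[0,0,0]],[[0.2,3,0],[0,0,0]],[[0.2,3,0],[0,0,0]],[[0.2,3,0],[0,0,0]],[[0.2,3,0],[0,0,0]],[[0,0,0],[0,0,0]]]'; python3 - <<'E'
from h import *
st();go([.560,.4067,.148],jawdown(np.radians(93.5)))
E
```

```text
clock: 11.75
tool_pos: [0.5716, 0.4026, 0.2576]
tool_rot: [-0.109, 3.126, 0.003]
wrist_force: [-1.1, 0.2, -2.9]
gripper_width: 0.0263
t11.75 pos [0.5716 0.4026 0.2576] rack [  5.8 248.  257.6] z [ 0.014  0.002 -1.   ] y [-0.07   0.998  0.001] F [-1.1  0.2 -2.9] w 26.3 q [ 0.52  0.45  1.17 -0.    1.51 -1.12]
t11.8 pos [0.5716 0.4026 0.2576] shift cm [ 1.28  0.48 10.95] turn [0.001 0.014 0.009] rows>=2.8
```

```bash
python3 -m creep '[[[1,0.4,0],[0,0.014,0]],[[0,0,2.5],[0,0,0]],[[0,0,2.5],[0,0,0]],[[0,0,2.5],[0,0,0]],[[0,0,1.5],[0,0,0]],[[0,0,0],[0,0,0]]]'; python3 - <<'E'
from h import *
st();go([.560,.4067,.148],jawdown(np.radians(93.5)))
E
```

```text
clock: 12.25
tool_pos: [0.5598, 0.4092, 0.1662]
tool_rot: [0.113, -3.139, -0.007]
wrist_force: [-0.5, 0.3, -2.8]
gripper_width: 0.027
t12.25 pos [0.5598 0.4092 0.1662] rack [ -5.4 255.6 166.2] z [-0.     0.004 -1.   ] y [-0.072  0.997  0.005] F [-0.5  0.3 -2.8] w 27.0 q [ 0.53  0.49  1.33  0.    1.32 -1.12]
t12.2 pos [0.5598 0.4092 0.1662] shift cm [-0.   -0.26  1.82] turn [0.005 0.    0.011] rows>=0.5
```

```bash
python3 -m creep '[[[0,0,0.8],[0,0,0]],[[0,0,0.5],[0,0,0]],[[0,0,0.4],[0,0,0]],[[0,0,0.3],[0,0,0]],[[0,0,0.2],[0,0,0]]]'; python3 - <<'E'
from h import *
st()
E
```

```text
clock: 12.67
tool_pos: [0.5611, 0.4087, 0.1475]
tool_rot: [-0.11, 3.137, 0.011]
wrist_force: [-3.2, -2.5, 10.4]
gripper_width: 0.0266
t12.67 pos [0.5611 0.4087 0.1475] rack [ -4.1 255.  147.5] z [ 0.003  0.007 -1.   ] y [-0.07   0.998  0.007] F [-3.2 -2.5 10.4] w 26.6 q [ 0.53  0.5   1.36  0.    1.28 -1.12]
```

Contact (10 N up). Release, rise, and look.

```bash
python3 -m creep '[[[0,0,0],[0,0,0]],[[0,0,0],[0,0,0]],[[0,0,0],[0,0,0]],[[0,0,0],[0,0,0]],[[0,0,-2],[0,0,0]],[[0,0,-3],[0,0,0]],[[0,0,-3.5],[0,0,0]],[[0,0,-3.5],[0,0,0]]]' 0 40; python3 - <<'E'
from h import *
st();im=grab_frame('side');crop('',150,60,350,220,4,'s6.png',im)
im=grab_frame('top');crop('',60,100,460,300,2,'t6.png',im)
E
```

```text
clock: 13.33
tool_pos: [0.5588, 0.4066, 0.2665]
tool_rot: [0.109, -3.135, -0.004]
wrist_force: [0.1, 0.6, 0.3]
gripper_width: 0.0855
t13.33 pos [0.5588 0.4066 0.2665] rack [ -6.6 253.  266.5] z [-0.005  0.002 -1.   ] y [-0.07   0.998  0.003] F [0.1 0.6 0.3] w 85.5 q [ 0.53  0.44  1.16  0.    1.54 -1.11]
```

View pics/s6.png

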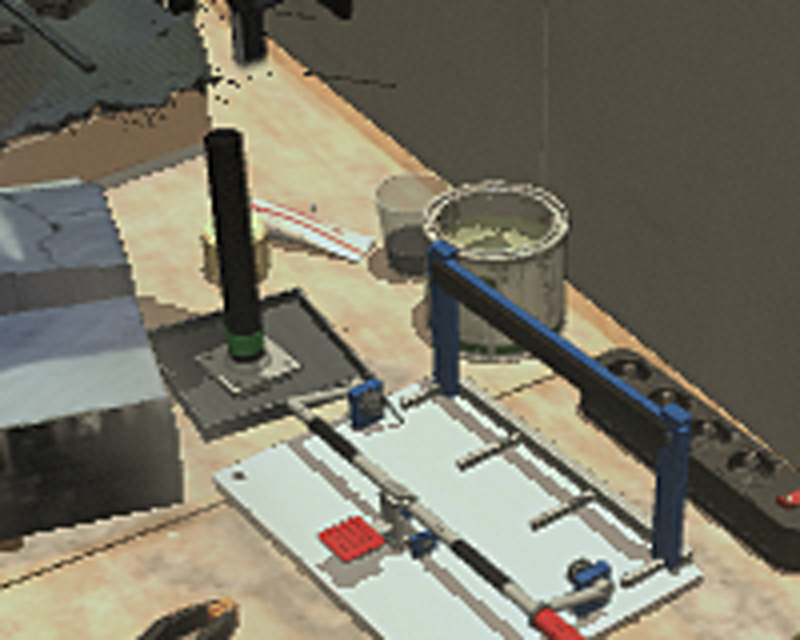

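View pics/t6.png

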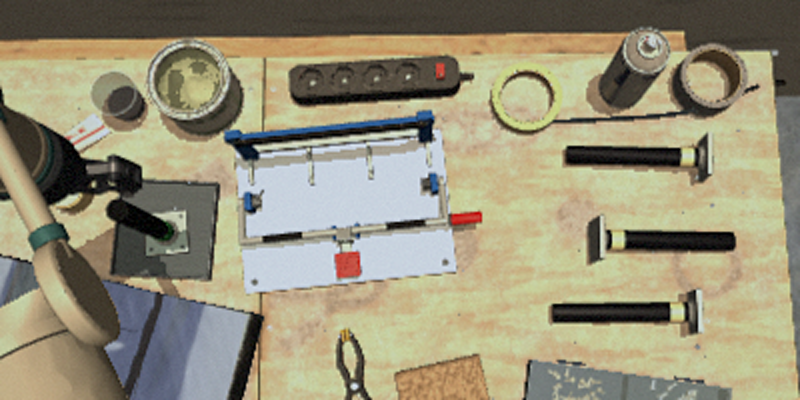

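```bash
python3 -m creep '[[[0,-1,-2],[0,0,0]],[[0.6,-3.8,0],[0,0,0]],[[0.6,-3.8,0],[0,0,0]],[[0.6,-3.8,0],[0,0,0]],[[0.6,-3.8,0],[0,0,0]],[[0.6,-3.8,0],[0,0,0]],[[0.6,-3.8,0],[0,0,0]],[[0.6,-3.8,0],[0,0,0]],[[0.6,-3.8,0],[0,0,0]],[[0.6,-3.8,0],[0,0,0]],[[0.6,-3.8,0],[0,0,0]],[[0.6,-3.8,0],[0,0,0]]]' 0.2; python3 -m creep '[[[0.6,-3.8,0],[0,0,0]],[[0,0,0],[0,0,0.12]],[[0,0,0],[0,0,0.12]],[[0,0,0],[0,0,0.12]],[[0,0,0],[0,0,0.12]],[[0,0,0],[0,0,0.12]],[[0,0,0],[0,0,0.12]],[[0,0,0],[0,0,0.12]],[[0,0,0],[0,0,0.12]],[[0,0,0],[0,0,0.12]],[[0,0,0],[0,0,0.12]],[[0,0,0],[0,0,0.12]]]'; python3 - <<'E'
from h import *
st();go([.4338,-.158,.15],jawdown(-.015))
E
```

```text
clock: 14.43
tool_pos: [0.5278, -0.0305, 0.2856]
tool_rot: [-0.133, 3.118, 0.027]
wrist_force: [0.8, 0.6, 0.0]
gripper_width: 0.0681
clock: 15.43
tool_pos: [0.5224, -0.0834, 0.2813]
tool_rot: [1.883, 2.502, 0.035]
wrist_force: [0.7, -0.4, -1.0]
gripper_width: 0.0687
t15.43 pos [ 0.5224 -0.0834  0.2813] rack [ -84.7 -232.   281.3] z [ 0.021  0.012 -1.   ] y [0.961 0.277 0.023] F [ 0.7 -0.4 -1. ] w 68.7 q [-0.3   0.17  1.52  0.02  1.43 -0.58]
t15.4 pos [ 0.5224 -0.0834  0.2813] shift cm [ -4.79 -10.88  12.85] turn [ 0.022 -0.009  0.295] rows>=4.4
```

```bash
python3 -m creep '[[[0,0,0],[0.02,-0.01,0.11]],[[0,0,0],[0,0,0.11]],[[0,0,0],[0,0,0.10]],[[-2.3,-2.8,1],[0,0,0]],[[-2.3,-2.8,1],[0,0,0]],[[-2.3,-2.8,3],[0,0,0]],[[0,0,3],[0,0,0]],[[0,0,3],[0,0,0]],[[0,0,0],[0,0,0]]]'; python3 - <<'E'
from h import *
st();go([.4338,-.158,.15],jawdown(-.015))
c=cam('wrist');im=grab_frame('wrist');crop('',0,0,560,420,1.4,'w3.png',im)
print(proj(c,[.434,-.136,.014])*1.4)
E
```

```text
clock: 16.18
tool_pos: [0.4376, -0.1476, 0.1711]
tool_rot: [2.276, 2.146, 0.006]
wrist_force: [-0.0, 0.2, -1.2]
gripper_width: 0.0683
t16.18 pos [ 0.4376 -0.1476  0.1711] rack [-174.7 -288.7  171.1] z [ 0.012 -0.007 -1.   ] y [ 0.998 -0.059  0.013] F [-0.   0.2 -1.2] w 68.3 q [-0.48  0.14  1.84 -0.    1.14 -0.42]
t16.2 pos [ 0.4376 -0.1476  0.1711] shift cm [-1.05 -0.34  2.11] turn [ 0.013  0.007 -0.044] rows>=0.6
[390.30670525 247.75678257]
```

View pics/w3.png

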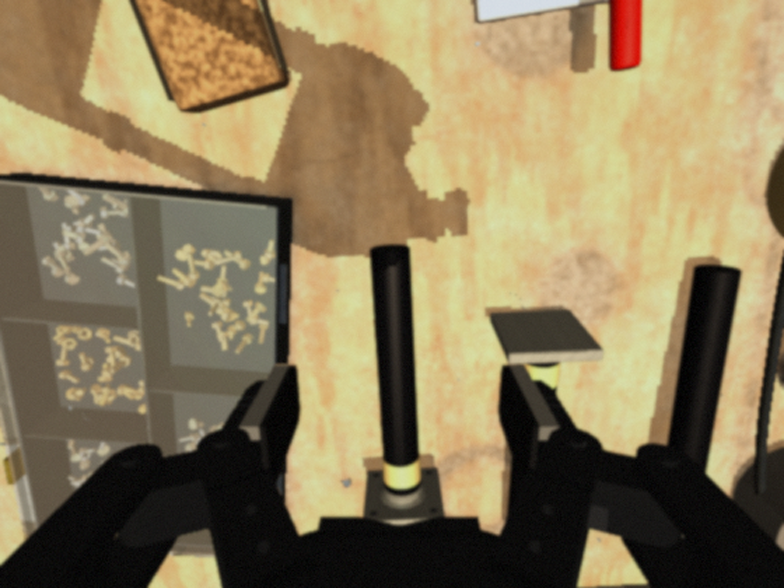

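```bash
python3 -m creep '[[[-1.0,-0.35,2],[0.01,0.01,-0.044]],[[0,0,3],[0,0,0]],[[0,0,3],[0,0,0]],[[0,0,3],[0,0,0]],[[0,0,2.5],[0,0,0]],[[0,0,0.5],[0,0,0]]]'; python3 - <<'E'
from h import *
st();go([.4338,-.158,.008],jawdown(-.015))
E
```

```text
clock: 16.73
tool_pos: [0.4528, -0.1648, 0.0424]
tool_rot: [2.207, 2.188, 0.025]
wrist_force: [-1.2, 0.5, 0.2]
gripper_width: 0.0685
t16.73 pos [ 0.4528 -0.1648  0.0424] rack [-161.1 -307.1   42.4] z [ 0.035 -0.013 -0.999] y [ 0.999 -0.009  0.035] F [-1.2  0.5  0.2] w 68.5 q [-0.5   0.31  2.    0.01  0.79 -0.49]
t16.7 pos [ 0.4528 -0.1648  0.0424] shift cm [ 0.7  -2.02  3.37] turn [0.035 0.012 0.006] rows>=1.0
```

```bash
python3 -m creep '[[[0.7,-2,0],[0.035,0.01,0]],[[0,0,1],[0,0,0]],[[0,0,1],[0.01,0,0]],[[0,0,0],[0,0,0]]]'; python3 - <<'E'
from h import *
st();go([.4338,-.158,.008],jawdown(-.015))
E
```

```text
clock: 17.07
tool_pos: [0.4396, -0.1599, 0.0259]
tool_rot: [2.227, 2.212, -0.01]
wrist_force: [-0.6, -0.3, -0.5]
gripper_width: 0.0685
t17.07 pos [ 0.4396 -0.1599  0.0259] rack [-173.7 -301.1   25.9] z [-0.003 -0.006 -1.   ] y [ 1.    -0.007 -0.003] F [-0.6 -0.3 -0.5] w 68.5 q [-0.49  0.34  2.02 -0.01  0.78 -0.48]
t17.1 pos [ 0.4396 -0.1599  0.0259] shift cm [ 0.19 -0.58  1.79] turn [-0.003  0.007  0.008] rows>=0.5
```

```bash
python3 -m creep '[[[0.2,-0.6,0.8],[0,0.005,0]],[[0,-0.1,0.7],[0,0,0]],[[0,0,0.4],[0,0,0]]]'; python3 - <<'E'
from h import *
st();go([.4338,-.158,.008],jawdown(-.015))
E
```

```text
clock: 17.32
tool_pos: [0.4368, -0.1596, 0.0091]
tool_rot: [2.222, 2.21, 0.0]
wrist_force: [0.3, 0.0, -0.2]
gripper_width: 0.0684
t17.32 pos [ 0.4368 -0.1596  0.0091] rack [-176.5 -300.6    9.1] z [ 0.006 -0.005 -1.   ] y [ 1.    -0.006  0.006] F [ 0.3  0.  -0.2] w 68.4 q [-0.5   0.36  2.05 -0.    0.73 -0.49]
t17.3 pos [ 0.4368 -0.1596  0.0091] shift cm [ 0.16 -0.31  0.1 ] turn [0.006 0.005 0.009] rows>=0.1
```

```bash
python3 -m creep '[[[0.1,-0.3,0.1],[0,0,0]],[[0,0,0.1],[0,0,0]],[[0,0,0.1],[0,0,0]],[[0,0,0.1],[0,0,0]],[[0,0,0],[0,0,0]],[[0,0,0],[0,0,0]],[[0,0,0],[0,0,0]]]' 1 20; python3 - <<'E'
from h import *
st()
E
python3 -m creep '[[[-0.2,0,-1],[0,0,0]],[[-0.4,0,-2],[0,0,0]],[[-0.6,0,-2],[0,0,0]],[[-0.6,0,-2],[0,0,0]],[[-0.7,0,-2],[0,0,0]]]'; python3 - <<'E'
from h import *
st();crop('side',220,180,440,380,3.5,'s7.png')
E
```

```text
clock: 17.9
tool_pos: [0.4332, -0.1584, 0.0053]
tool_rot: [2.223, 2.209, 0.0]
wrist_force: [-0.1, 0.7, -0.9]
gripper_width: 0.027
t17.90 pos [ 0.4332 -0.1584  0.0053] rack [-180.  -299.2    5.3] z [ 0.005 -0.005 -1.   ] y [ 1.    -0.006  0.005] F [-0.1  0.7 -0.9] w 27.0 q [-0.5   0.36  2.06 -0.    0.71 -0.49]
clock: 18.32
tool_pos: [0.4285, -0.1803, 0.0932]
tool_rot: [-2.222, -2.211, 0.004]
wrist_force: [-0.5, -0.4, -2.4]
gripper_width: 0.0271
t18.32 pos [ 0.4285 -0.1803  0.0932] rack [-186.6 -320.6   93.2] z [-0.007  0.003 -1.   ] y [ 1.    -0.005 -0.007] F [-0.5 -0.4 -2.4] w 27.1 q [-0.55  0.24  1.94 -0.    0.97 -0.54]
```

View pics/s7.png

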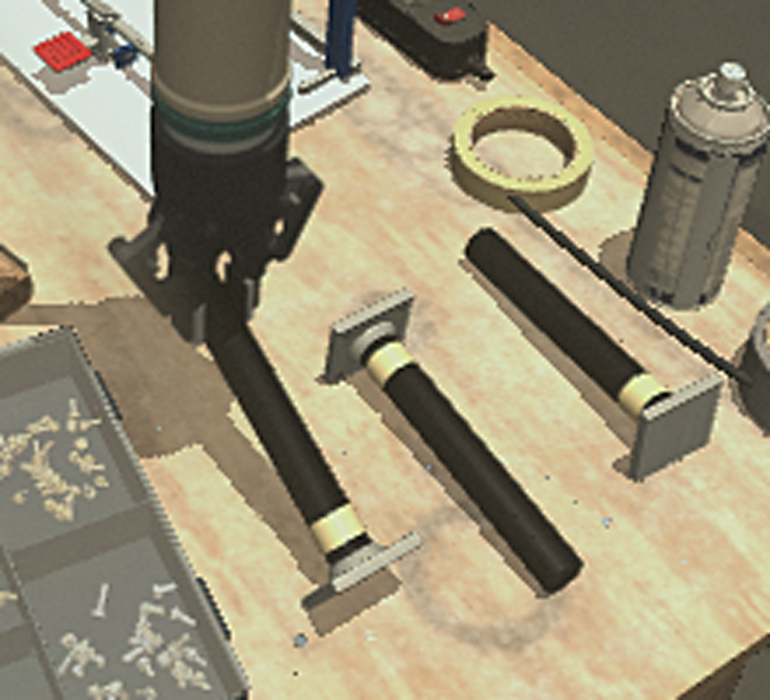

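```bash
python3 -m creep '[[[-0.8,0,-2],[0,0,0]],[[-0.8,0,-2],[0,0,0]],[[-0.8,0,-2],[0,0,0]],[[-0.6,0,-1.5],[0,0,0]],[[0,0,0],[0,0,0]],[[0,0,0],[0,0,0]]]'; python3 - <<'E'
from h import *
st();crop('side',220,150,440,350,3.5,'s8.png')
E
```

```text
clock: 18.87
tool_pos: [0.4295, -0.2124, 0.1717]
tool_rot: [-2.228, -2.211, 0.001]
wrist_force: [-0.7, 0.7, -2.4]
gripper_width: 0.0271
t18.87 pos [ 0.4295 -0.2124  0.1717] rack [-188.4 -352.6  171.7] z [-0.002  0.002 -1.   ] y [ 1.    -0.007 -0.002] F [-0.7  0.7 -2.4] w 27.1 q [-0.6   0.18  1.8  -0.    1.17 -0.6 ]
```

View pics/s8.png

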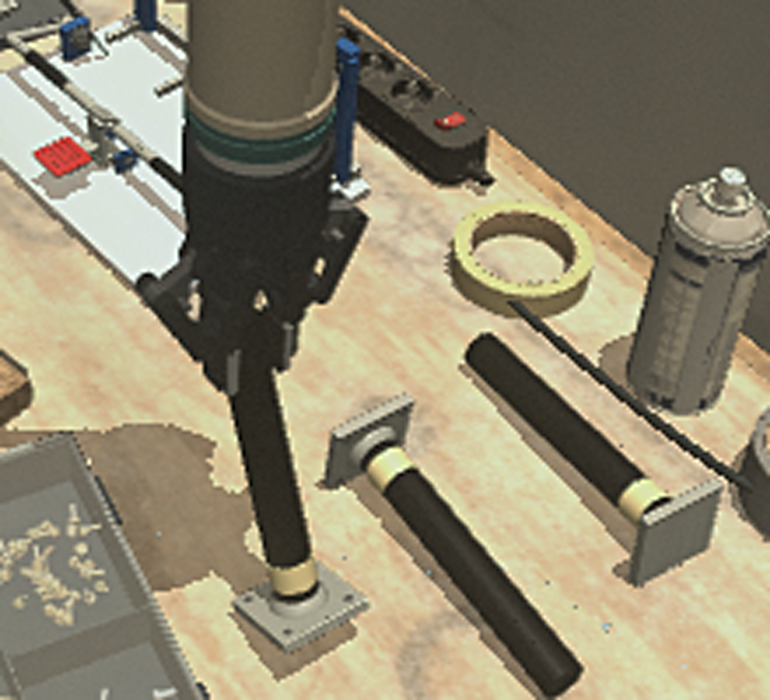

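```bash
python3 -m creep '[[[0,0,0.6],[0,0,0]],[[-0.5,0,0.4],[0,0,0]],[[-0.8,0,0.3],[0,0,0]],[[-0.8,0,0.2],[0,0,0]],[[-0.8,0,0.2],[0,0,0]],[[-0.8,0,0.1],[0,0,0]]]'; python3 - <<'E'
from h import *
st();crop('side',220,150,440,350,3.5,'s9.png')
E
```

```text
clock: 19.42
tool_pos: [0.4311, -0.2445, 0.161]
tool_rot: [-2.224, -2.216, -0.011]
wrist_force: [-2.8, 1.7, 9.6]
gripper_width: 0.0268
t19.42 pos [ 0.4311 -0.2445  0.161 ] rack [-189.5 -384.7  161. ] z [ 0.004  0.006 -1.   ] y [ 1.    -0.004  0.004] F [-2.8  1.7  9.6] w 26.8 q [-0.66  0.21  1.78  0.01  1.15 -0.66]
```

View pics/s9.png

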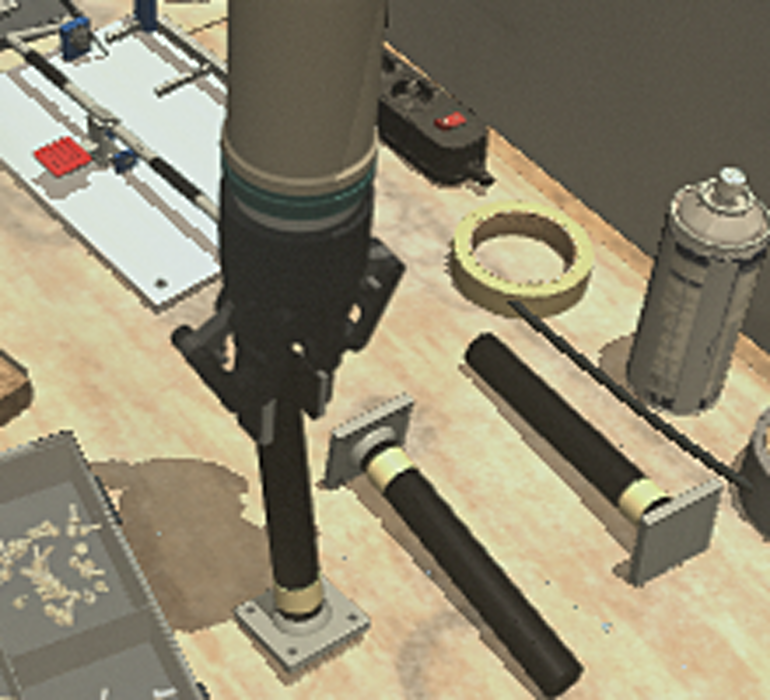

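```bash
python3 -m creep '[[[0,0,0],[0,0,0]],[[0,0,0],[0,0,0]],[[0,0,0],[0,0,0]],[[0,0,0],[0,0,0]],[[0,0,0],[0,0,0]],[[0,0,0],[0,0,0]]]' 0.3 20; python3 - <<'E'
from h import *
st();crop('side',220,150,440,350,3.5,'s10.png')
im=grab_frame('wrist');crop('',0,0,560,420,1.4,'w10.png',im)
E
```

```text
clock: 19.97
tool_pos: [0.4295, -0.2444, 0.1562]
tool_rot: [-2.22, -2.213, -0.007]
wrist_force: [1.7, -0.1, 0.0]
gripper_width: 0.0598
t19.97 pos [ 0.4295 -0.2444  0.1562] rack [-191.  -384.5  156.2] z [-0.002  0.008 -1.   ] y [ 1.    -0.003 -0.002] F [ 1.7 -0.1  0. ] w 59.8 q [-0.66  0.22  1.79  0.01  1.14 -0.66]
```

View pics/s10.png

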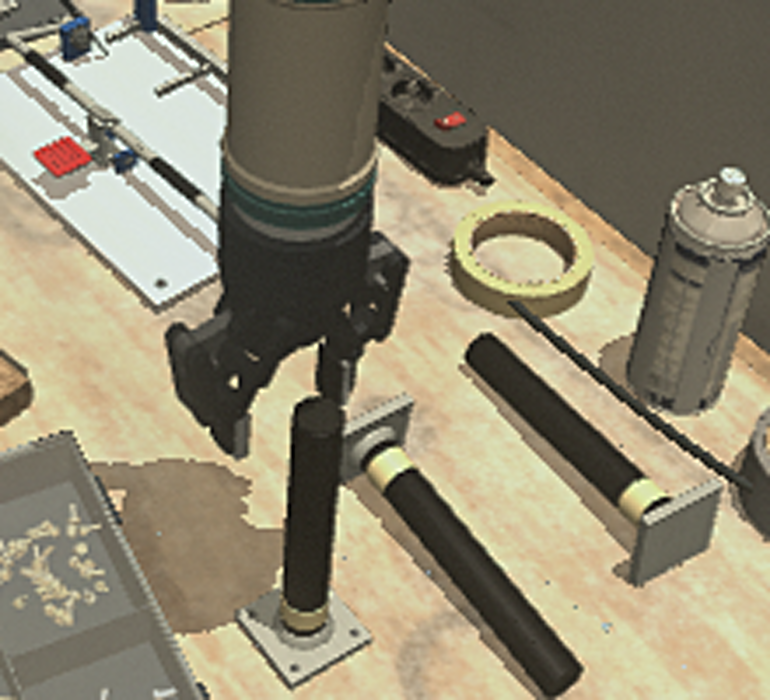

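View pics/w10.png

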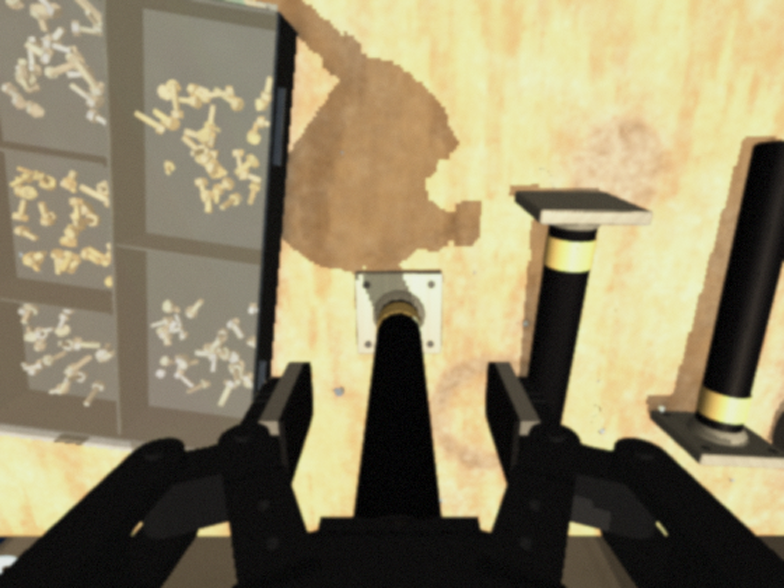

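```bash
python3 - <<'E'
from h import *
c=cam('wrist');st()
for p in [(358,272),(441,271),(441,351),(360,351)]: print(onz(c,p[0]/1.4,p[1]/1.4,.008))
print(onz(cam('side'),220+305/3.5,150+618/3.5,.03), onz(cam('side'),220+317/3.5,150+408/3.5,.2))
E
```

```text
t20.07 pos [ 0.4296 -0.2445  0.1564] rack [-191.  -384.6  156.4] z [-0.002  0.008 -1.   ] y [ 1.    -0.003 -0.002] F [ 0.4  0.  -0.5] w 59.7 q [-0.66  0.21  1.79  0.01  1.15 -0.66]
[ 0.40149458 -0.24548266  0.008     ]
[ 0.45704896 -0.24496904  0.008     ]
[ 0.45849204 -0.30364839  0.008     ]
[ 0.40110785 -0.30348848  0.008     ]
[ 0.42402308 -0.28541499  0.03      ] [ 0.4318828  -0.27178724  0.2       ]
```

```bash
python3 -m creep '[[[-1.5,0,0],[-0.005,-0.008,0]],[[-1.5,0,0],[0,0,0]],[[0,0,0],[0,0,0]]]'; python3 - <<'E'
from h import *
st();go([.430,-.2745,.156],jawdown(0))
E
```

```text
clock: 20.32
tool_pos: [0.4299, -0.277, 0.1563]
tool_rot: [2.219, 2.218, 0.002]
wrist_force: [0.7, 0.5, 0.1]
gripper_width: 0.0598
t20.32 pos [ 0.4299 -0.277   0.1563] rack [-193.5 -417.   156.3] z [ 0.004 -0.002 -1.   ] y [ 1.    -0.     0.004] F [0.7 0.5 0.1] w 59.8 q [-0.71  0.23  1.76  0.    1.14 -0.71]
t20.3 pos [ 0.4299 -0.277   0.1563] shift cm [0.25 0.01 0.03] turn [ 0.004  0.002 -0.   ] rows>=0.1
```

```bash
python3 -m creep '[[[0.2,0,0],[0,0,0]],[[0,0,0],[0,0,0]],[[0,0,0],[0,0,0]],[[0,0,0],[0,0,0]],[[0,0,0],[0,0,0]],[[0,0,-1],[0,0,0]],[[0,0,-2.5],[0,0,0]],[[0,0,-3],[0,0,0]],[[0,0,-2.5],[0,0,-0.08]],[[0,0,0],[0,0,0]]]' 1 60; python3 - <<'E'
from h import *
st();go(rk(15,85,250),jawdown(YAW));crop('side',220,100,440,300,3.5,'s11.png')
E
```

```text
clock: 21.15
tool_pos: [0.4269, -0.2734, 0.2482]
tool_rot: [-2.126, -2.304, -0.003]
wrist_force: [0.8, -0.3, -1.9]
gripper_width: 0.0262
t21.15 pos [ 0.4269 -0.2734  0.2482] rack [-196.1 -413.1  248.2] z [-0.004  0.006 -1.   ] y [ 0.997  0.081 -0.003] F [ 0.8 -0.3 -1.9] w 26.2 q [-0.71  0.17  1.61  0.    1.37 -0.79]
t21.1 pos [ 0.4269 -0.2734  0.2482] shift cm [49.92 20.87  0.05] turn [-0.003 -0.006 -0.005] rows>=13.5
```

View pics/s11.png

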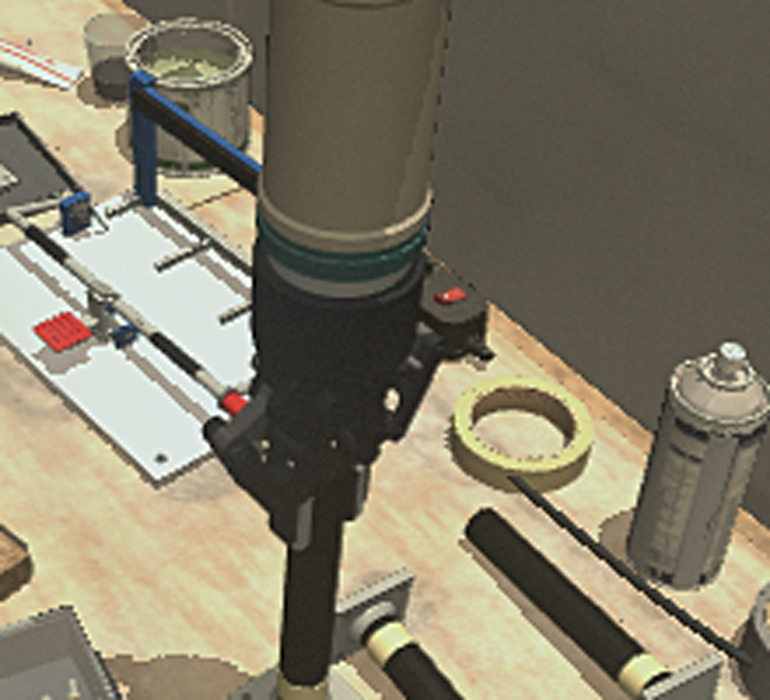

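```bash
python3 -m creep '[[[2,1,-0.5],[0,0,0]],[[3.5,1.5,0],[0,0,0]],[[3.5,1.5,0],[0,0,0]],[[3.5,1.5,0],[0,0,0]],[[3.5,1.5,0],[0,0,0]],[[3.5,1.5,0],[0,0,0]],[[3.5,1.5,0],[0,0,0]],[[3.5,1.5,0],[0,0,0]],[[3.5,1.5,0],[0,0,0]],[[3.5,1.5,0],[0,0,0]],[[3.5,1.5,0],[0,0,0]],[[3.5,1.5,0],[0,0,0]]]'; python3 - <<'E'
from h import *
st();go(rk(15,85,250),jawdown(YAW))
E
```

```text
clock: 22.2
tool_pos: [0.567, 0.1568, 0.2332]
tool_rot: [-2.146, -2.251, 0.031]
wrist_force: [1.0, -0.3, -1.7]
gripper_width: 0.0268
t22.20 pos [0.567  0.1568 0.2332] rack [-19.8   3.5 233.2] z [-0.037  0.007 -0.999] y [ 0.998  0.048 -0.036] F [ 1.  -0.3 -1.7] w 26.8 q [0.14 0.31 1.45 0.01 1.42 0.09]
t22.2 pos [0.567  0.1568 0.2332] shift cm [ 8.29  3.11 -1.72] turn [-0.036 -0.009 -0.038] rows>=2.3
```

```bash
python3 -m creep '[[[2.8,1.0,-0.7],[-0.018,-0.005,-0.02]],[[2.8,1.0,-0.7],[-0.018,-0.005,-0.02]],[[2.7,1.0,-0.2],[0,0,0]],[[0,0,0],[0,0,0]]]'; python3 - <<'E'
from h import *
st();go(rk(20,85,200),jawdown(YAW)); crop('side',150,60,350,220,4,'s12.png')
E
```

```text
clock: 22.53
tool_pos: [0.5898, 0.2544, 0.2392]
tool_rot: [-2.111, -2.313, 0.01]
wrist_force: [0.1, -1.1, -2.4]
gripper_width: 0.0268
t22.53 pos [0.5898 0.2544 0.2392] rack [ 11.2  98.8 239.2] z [-0.012  0.002 -1.   ] y [ 0.996  0.091 -0.012] F [ 0.1 -1.1 -2.4] w 26.8 q [0.3  0.38 1.33 0.01 1.44 0.2 ]
t22.5 pos [0.5898 0.2544 0.2392] shift cm [-1.4   0.91  3.91] turn [-0.012 -0.003  0.006] rows>=1.1
```

View pics/s12.png

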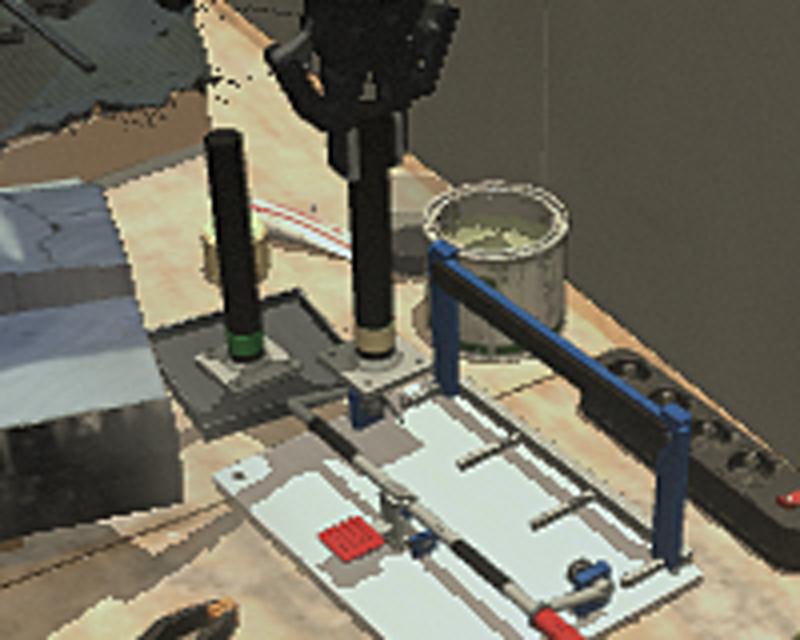

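```bash
python3 -m creep '[[[-1.4,1.2,0],[-0.012,0,0]],[[0,0.2,1.5],[0,0,0]],[[0,0,1.5],[0,0,0]],[[0,0,0],[0,0,0]]]'; python3 - <<'E'
from h import *
st();go(rk(25,85,174),jawdown(YAW))
E
```

```text
clock: 22.92
tool_pos: [0.603, 0.2336, 0.2029]
tool_rot: [-2.12, -2.318, 0.017]
wrist_force: [-0.7, -0.4, -2.1]
gripper_width: 0.0264
t22.92 pos [0.603  0.2336 0.2029] rack [ 22.6  76.9 202.9] z [-0.008 -0.007 -1.   ] y [ 0.996  0.089 -0.008] F [-0.7 -0.4 -2.1] w 26.4 q [ 0.26  0.4   1.38 -0.01  1.37  0.18]
t22.9 pos [0.603  0.2336 0.2029] shift cm [0.83 0.26 2.88] turn [-0.008  0.007  0.004] rows>=0.8
```

```bash
python3 -m creep '[[[0.7,0.2,0.5],[-0.008,0.007,0]],[[0,0,1],[0,0,0]],[[0,0,0.9],[0,0,0]],[[0,0,0.2],[0,0,0]],[[0,0,0],[0,0,0]]]'; python3 - <<'E'
from h import *
st();go(rk(65,85,174),jawdown(YAW)); crop('side',150,60,350,220,4,'s13.png')
im=grab_frame('wrist');crop('',0,0,560,420,1.4,'w13.png',im)
E
```

```text
clock: 23.33
tool_pos: [0.6046, 0.2358, 0.1737]
tool_rot: [-2.127, -2.311, 0.003]
wrist_force: [-0.2, 0.8, -2.8]
gripper_width: 0.0268
t23.33 pos [0.6046 0.2358 0.1737] rack [ 24.4  79.  173.7] z [-0.002 -0.001 -1.   ] y [ 0.997  0.083 -0.002] F [-0.2  0.8 -2.8] w 26.8 q [ 0.27  0.42  1.43 -0.    1.3   0.18]
t23.3 pos [0.6046 0.2358 0.1737] shift cm [ 0.61  4.05 -0.04] turn [-0.002  0.001 -0.003] rows>=1.0
```

View pics/s13.png

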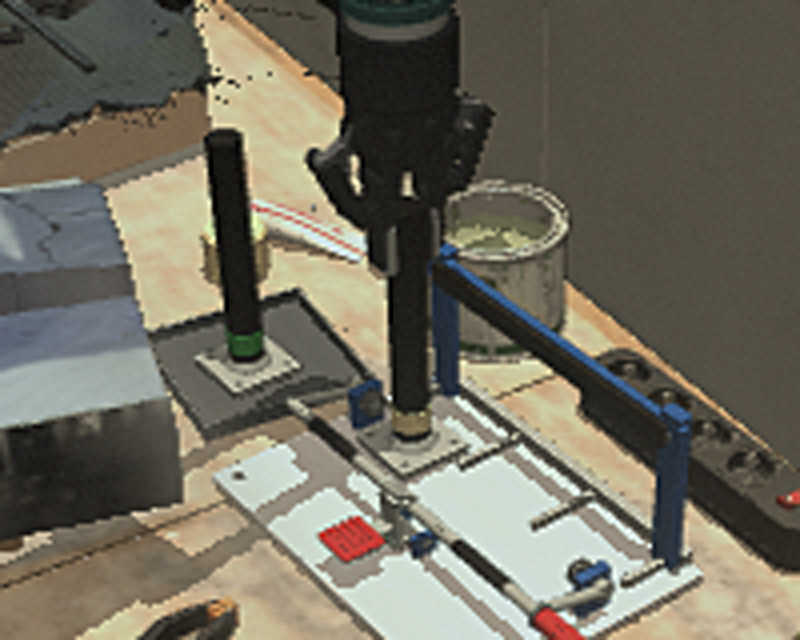

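View pics/w13.png

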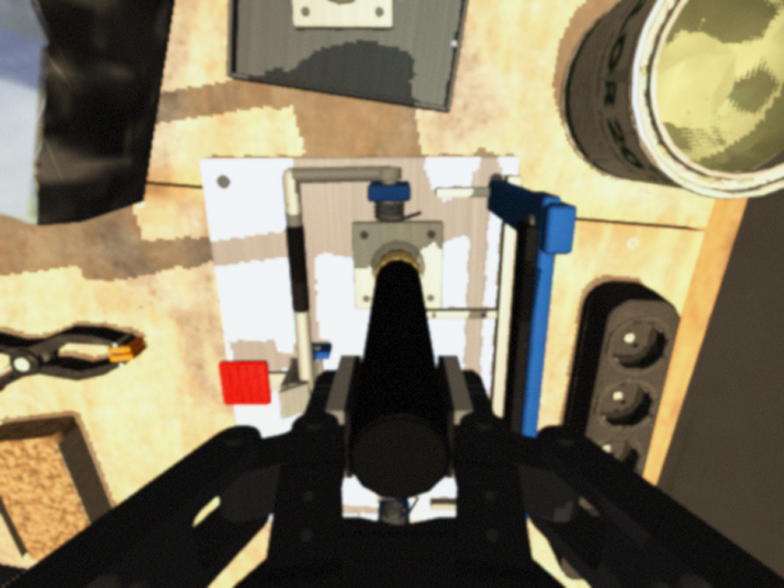

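```bash
python3 -m creep '[[[0.8,0.3,0],[0,0,0]],[[0,1.3,0.1],[0,0,0]],[[0,1.2,0],[0,0,0]],[[0,0.5,0],[0,0,0]],[[0,0,0],[0,0,0]]]'; python3 - <<'E'
from h import *
st();go(rk(65,85,174),jawdown(YAW))
im=grab_frame('wrist');crop('',150,50,450,350,2,'w14.png',im)
E
```

```text
clock: 23.85
tool_pos: [0.6344, 0.2495, 0.1759]
tool_rot: [-2.122, -2.31, 0.009]
wrist_force: [-1.3, -0.8, -1.8]
gripper_width: 0.0265
t23.85 pos [0.6344 0.2495 0.1759] rack [ 55.3  90.1 175.9] z [-0.007 -0.001 -1.   ] y [ 0.996  0.085 -0.007] F [-1.3 -0.8 -1.8] w 26.5 q [0.27 0.47 1.34 0.   1.34 0.19]
t23.9 pos [0.6344 0.2495 0.1759] shift cm [-0.51  0.97  0.18] turn [-0.007  0.    -0.001] rows>=0.3
```

View pics/w14.png

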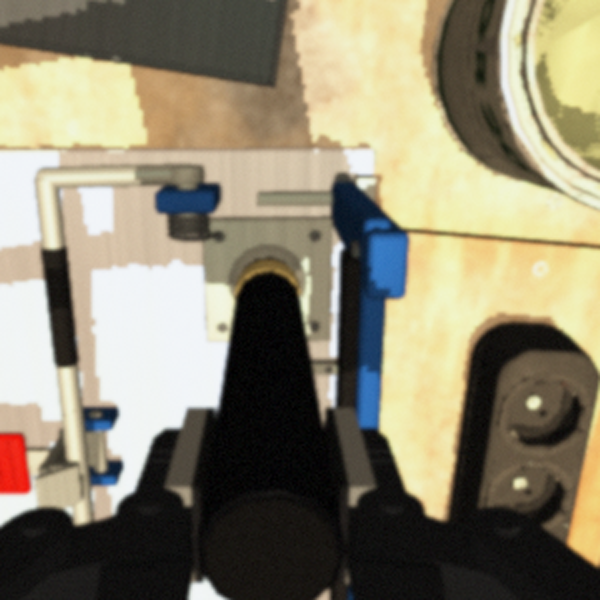

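```bash
python3 -m creep '[[[0,0.5,0.2],[0,0,0]],[[0,0.4,0.2],[0,0,0]],[[0,0.3,0.1],[0,0,0]],[[0,0.3,0.1],[0,0,0]]]'; python3 - <<'E'
from h import *
st()
E
```

```text
clock: 24.23
tool_pos: [0.6384, 0.2507, 0.1697]
tool_rot: [-2.11, -2.303, 0.035]
wrist_force: [-4.5, 0.0, 0.3]
gripper_width: 0.0268
t24.23 pos [0.6384 0.2507 0.1697] rack [ 59.4  91.  169.7] z [-0.028 -0.004 -1.   ] y [ 0.996  0.087 -0.029] F [-4.5  0.   0.3] w 26.8 q [0.27 0.49 1.32 0.   1.36 0.18]
```

```bash
python3 -m creep '[[[0,0,0.1],[-0.03,0,0]],[[0,0.2,0.1],[-0.01,0,0]],[[0,0.3,0.1],[0,0,0]],[[0,0.3,0],[0,0,0]]]'; python3 - <<'E'
from h import *
st();im=grab_frame('wrist');crop('',150,50,450,350,2,'w15.png',im);crop('side',200,60,350,200,5,'s15.png')
E
```

```text
clock: 24.57
tool_pos: [0.6353, 0.2511, 0.1689]
tool_rot: [-2.118, -2.315, 0.012]
wrist_force: [-3.7, 0.0, -2.9]
gripper_width: 0.0265
t24.57 pos [0.6353 0.2511 0.1689] rack [ 56.3  91.6 168.9] z [-0.008 -0.003 -1.   ] y [ 0.996  0.089 -0.008] F [-3.7  0.  -2.9] w 26.5 q [ 0.28  0.48  1.34 -0.    1.33  0.19]
```

View pics/w15.png

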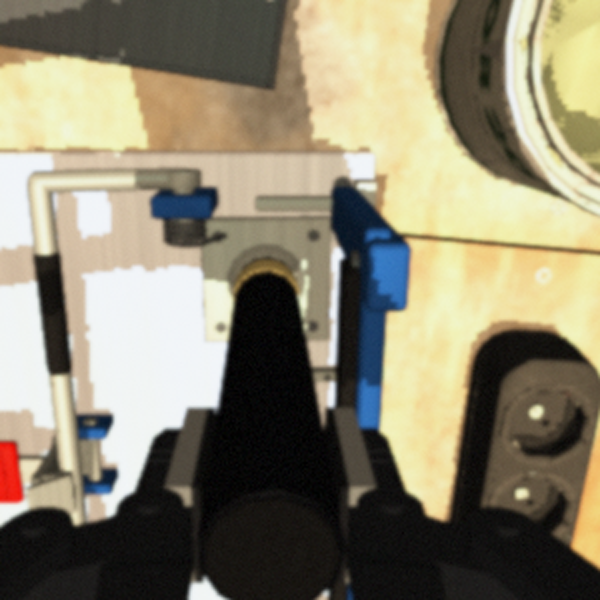

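View pics/s15.png

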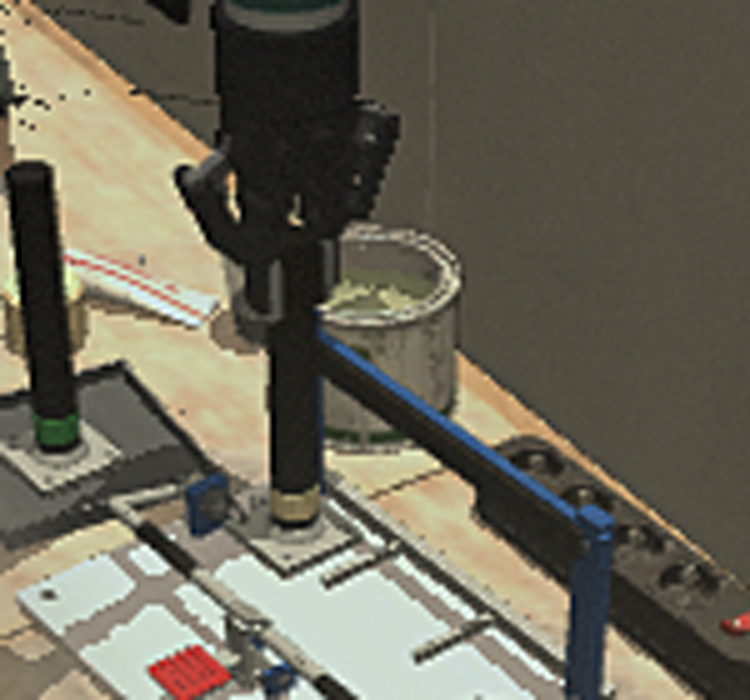

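```bash
python3 - <<'E'
from h import *
c=cam('wrist')
f=lambda u,v,z=.020:torack(onz(c,150+(u+.5)/2-.5,50+(v+.5)/2-.5,z))
for n,p in dict(footFL=(202,217),footBLhole=(313,236),footFLhole=(217,237),FRhole=(221,327),BRhole=(313,327),footFR=(204,341),stripL=(258,203),stripR=(330,374)).items(): print(n,f(*p))
print(c[2])
E
```

```text
footFL [ 23.8 122.5  20. ]
footBLhole [ 74.3 114.   20. ]
footFLhole [ 30.4 113.4  20. ]
FRhole [31.2 69.7 20. ]
BRhole [75.3 70.  20. ]
footFR [22.9 62.5 20. ]
stripL [ 49.2 128.9  20. ]
stripR [84.2 45.6 20. ]
[-0.65296478  0.16225918  0.38593283]
```

```bash
python3 -m creep '[[[-0.5,0.8,0],[0,0,0]],[[0,0.8,0],[-0.01,0,0]]]'; python3 - <<'E'
from h import *
st()
E
```

```text
clock: 24.83
tool_pos: [0.6406, 0.2491, 0.1697]
tool_rot: [-2.108, -2.307, 0.024]
wrist_force: [-14.2, -2.2, 10.0]
gripper_width: 0.0265
t24.83 pos [0.6406 0.2491 0.1697] rack [ 61.4  89.2 169.7] z [-0.022 -0.    -1.   ] y [ 0.996  0.09  -0.022] F [-14.2  -2.2  10. ] w 26.5 q [0.27 0.49 1.32 0.01 1.35 0.18]
```

```bash
sed -i 's/RO=np.array(.*$/RO=np.array([.5837,.1535])/' h.py; python3 -m creep '[[[-0.2,0,0.2],[-0.05,0,0]],[[0,0.4,0.4],[-0.04,0,0]],[[0,0.5,0.4],[-0.03,0,0]],[[0,0.5,0.3],[-0.02,0,0]]]'; python3 - <<'E'
from h import *
st();im=grab_frame('wrist');crop('',150,50,450,350,2,'w16.png',im)
c=cam('wrist')
E
```

```text
clock: 25.17
tool_pos: [0.6315, 0.25, 0.1683]
tool_rot: [2.085, 2.285, 0.095]
wrist_force: [-13.5, -3.7, 16.4]
gripper_width: 0.0271
t25.17 pos [0.6315 0.25   0.1683] rack [ 55.9  92.1 168.3] z [ 0.076  0.014 -0.997] y [0.993 0.091 0.077] F [-13.5  -3.7  16.4] w 27.1 q [ 0.28  0.43  1.43 -0.01  1.2   0.19]
```

View pics/w16.png

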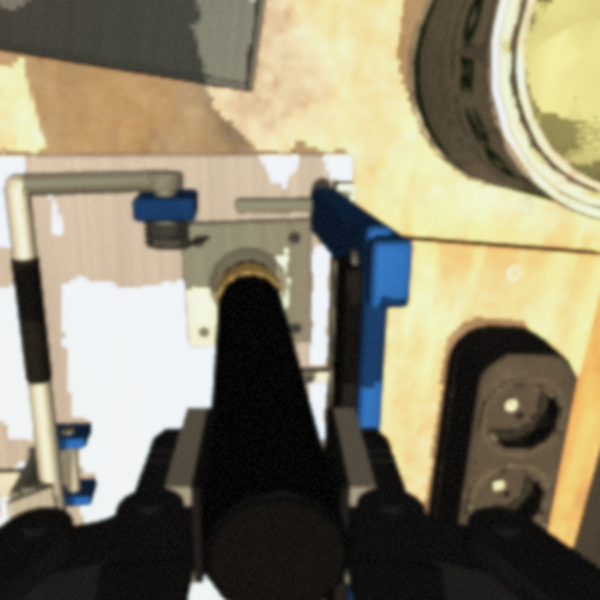

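```bash
python3 -m creep '[[[0,0.3,-0.5],[0.03,0,0]],[[0,0.7,-0.3],[0.03,0,0]],[[0,0.7,0],[0,0,0]]]'; python3 - <<'E'
from h import *
st();im=grab_frame('wrist');crop('',150,50,450,350,2,'w17.png',im)
E
```

```text
clock: 25.47
tool_pos: [0.6394, 0.2514, 0.1798]
tool_rot: [-2.114, -2.323, -0.013]
wrist_force: [-12.2, -2.5, 4.1]
gripper_width: 0.0265
t25.47 pos [0.6394 0.2514 0.1798] rack [ 63.9  92.8 179.8] z [ 0.005  0.007 -1.   ] y [0.996 0.094 0.005] F [-12.2  -2.5   4.1] w 26.5 q [0.27 0.47 1.33 0.01 1.34 0.18]
```

View pics/w17.png

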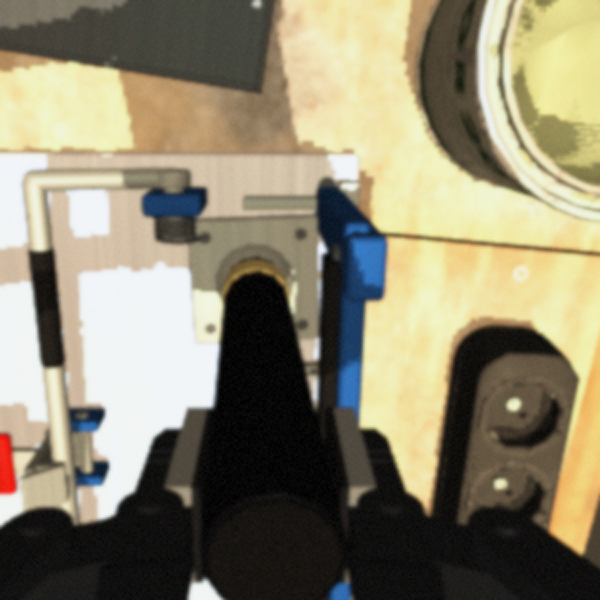

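```bash
python3 - <<'E'
from h import *
c=cam('wrist')
f=lambda u,v,z:torack(onz(c,150+(u+.5)/2-.5,50+(v+.5)/2-.5,z))
print('rail bottom',f(322,340,.112),f(322,270,.112),'rail top',f(345,340,.134))
for n,p in dict(FL=(189,219),FLh=(203,237),BLh=(300,234),BRh=(303,324),FRh=(210,328),FR=(196,343)).items(): print(n,f(*p,.022))
print('strips',f(245,202,.02),f(316,370,.02))
print('plate left edge',f(100,153,.012))
E
```

```text
rail bottom [ 81.5  95.5 112. ] [ 80.7 120.4 112. ] rail top [ 86.6 103.5 134. ]
FL [ 25.8 122.4  22. ]
FLh [ 32.1 114.   22. ]
BLh [ 77.8 115.7  22. ]
BRh [80.3 71.  22. ]
FRh [34.5 68.7 22. ]
FR [27.4 60.7 22. ]
strips [ 51.9 130.2  20. ] [87.5 45.8 20. ]
plate left edge [-16.1 151.4  12. ]
```

```bash
python3 -m creep '[[[0,-0.8,0],[-0.03,0,0]],[[0,0,0],[-0.03,0,0.02]],[[0,0,0],[-0.02,0,0.02]]]'; python3 - <<'E'
from h import *
st();im=grab_frame('wrist');crop('',150,50,450,350,2,'w18.png',im)
crop('side',200,60,350,200,5,'s18.png')
E
```

```text
clock: 25.77
tool_pos: [0.6269, 0.25, 0.1765]
tool_rot: [2.132, 2.245, 0.089]
wrist_force: [-7.8, -1.4, 2.1]
gripper_width: 0.0266
t25.77 pos [0.6269 0.25   0.1765] rack [ 51.2  92.4 176.5] z [ 0.072  0.011 -0.997] y [0.996 0.051 0.072] F [-7.8 -1.4  2.1] w 26.6 q [ 0.28  0.42  1.43 -0.01  1.22  0.23]
```

View pics/w18.png

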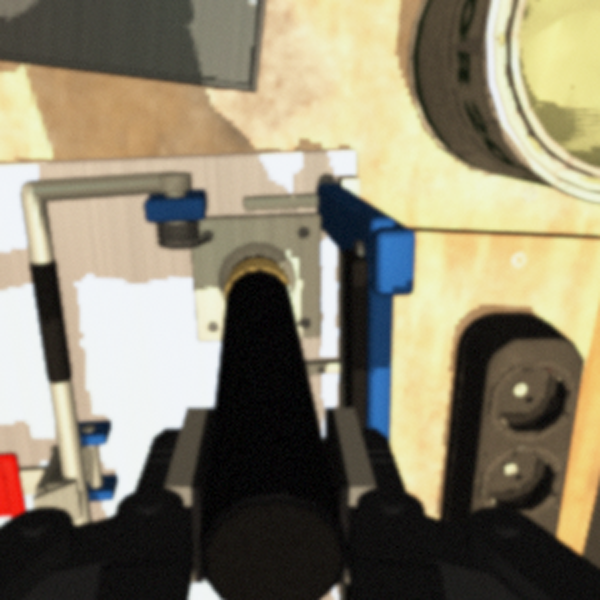

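View pics/s18.png

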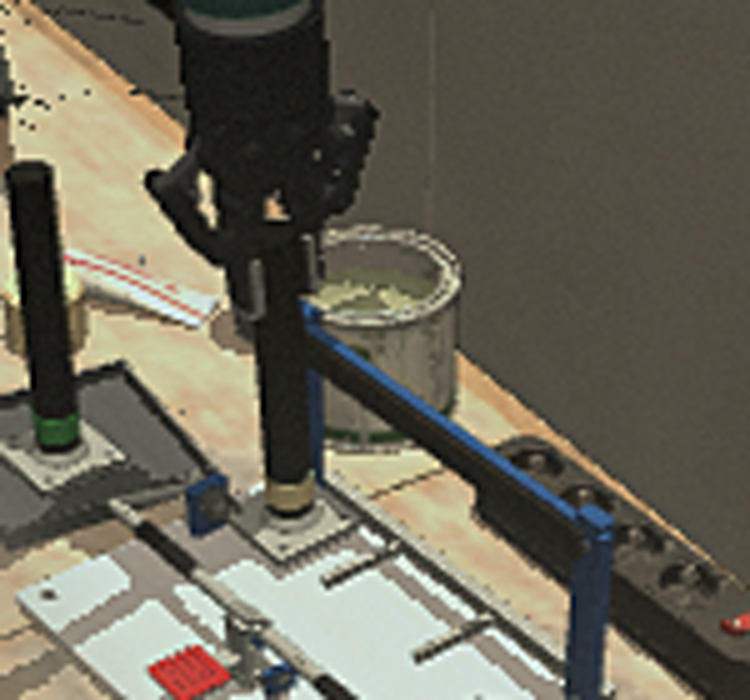

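```bash
python3 - <<'E'
from h import *
s=cam('side');c=cam('wrist')
f=lambda u,v,z:torack(onz(s,200+(u+.5)/5-.5,60+(v+.5)/5-.5,z))
print('band',f(290,497,.036),'foot corner front',f(287,558,.02),'right',f(358,520,.02),'left',f(228,500,.02))
print('kerb near foot right',f(395,530,.024),f(490,600,.024), f(540,640,.024))
print('strip2 front end',f(323,583,.02),f(415,657,.02))
E
python3 - <<'E'
from h import *
im=grab_frame('side');crop('',225,130,345,220,6.6,'s19.png',im)
E
```

```text
band [ 61.1 102.6  36. ] foot corner front [36.9 73.1 20. ] right [92.2 77.2 20. ] left [ 42.4 140.9  20. ]
kerb near foot right [100.2  51.8  24. ] [102.4 -33.2  24. ] [101.7 -77.7  24. ]
strip2 front end [39.5 41.4 20. ] [ 40.4 -43.   20. ]
```

View pics/s19.png

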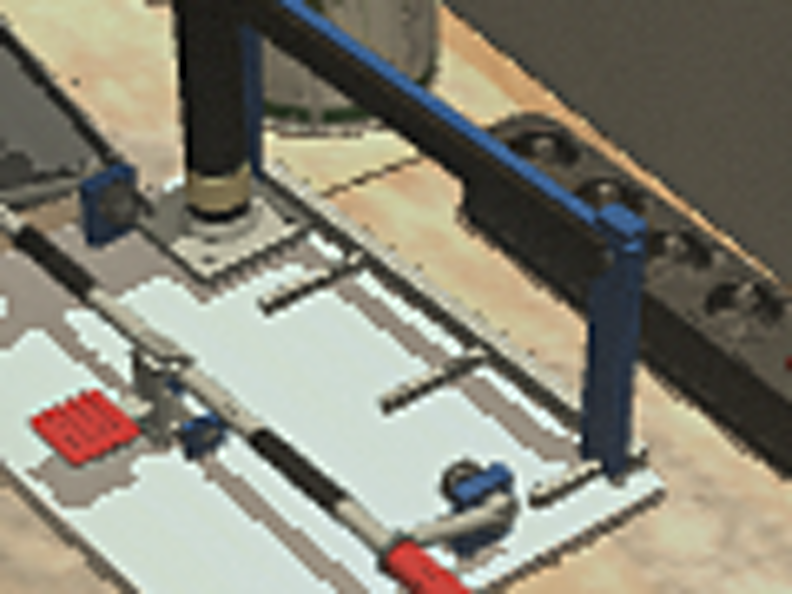

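```bash
python3 -m creep '[[[0,0,0],[0,0,0]]]'; python3 - <<'E'
from h import *
st();im=grab_frame('top');crop('',60,90,300,270,3.3,'t19.png',im);st();print(observe()['torque'])
im=grab_frame('wrist');cv2.imwrite('pics/w19.png',im[:,:,::-1])
E
```

```text
clock: 26.0
tool_pos: [0.6255, 0.2504, 0.1762]
tool_rot: [2.131, 2.248, 0.087]
wrist_force: [-2.8, -0.0, -1.8]
gripper_width: 0.0266
t26.00 pos [0.6255 0.2504 0.1762] rack [ 49.9  93.  176.2] z [ 0.07   0.012 -0.997] y [0.996 0.053 0.07 ] F [-2.8 -0.  -1.8] w 26.6 q [ 0.28  0.42  1.43 -0.01  1.23  0.23]
t26.05 pos [0.6257 0.2505 0.1762] rack [ 50.2  93.  176.2] z [ 0.07   0.012 -0.997] y [0.996 0.053 0.071] F [-3.7  0.3 -0.6] w 26.9 q [ 0.28  0.42  1.43 -0.01  1.23  0.23]
[-0.17300671  1.2465935   0.0937979 ]
```

View pics/t19.png

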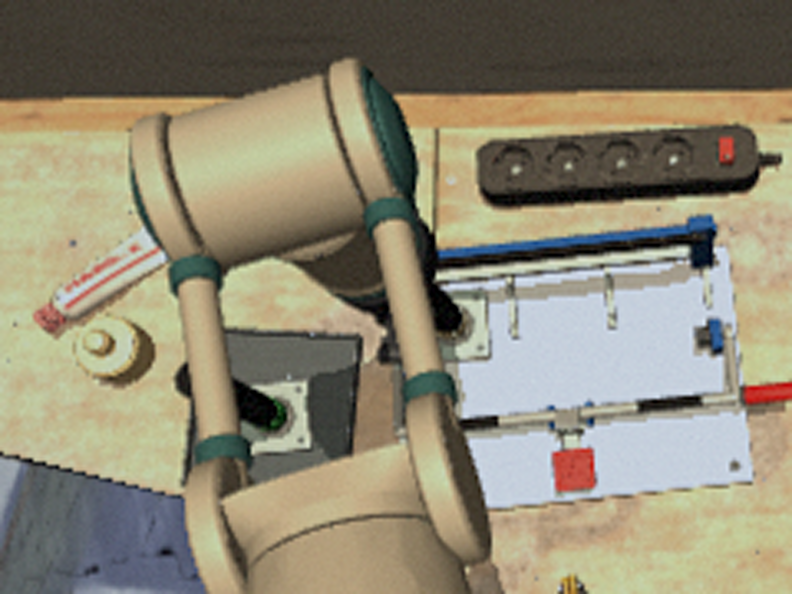

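```bash
python3 -m creep '[[[-0.3,-0.6,0],[0.03,0,-0.01]],[[-0.8,0,0],[0.03,0,-0.01]],[[0,0,0.2],[0,0,0]]]'; python3 - <<'E'
from h import *
st();print(observe()['torque']);go(rk(50,85,173),jawdown(YAW));im=grab_frame('top');crop('',160,140,280,220,6,'t20.png',im)
im=grab_frame('wrist');crop('',150,50,450,350,2,'w20.png',im)
E
```

```text
clock: 26.35
tool_pos: [0.6262, 0.2405, 0.1749]
tool_rot: [2.13, 2.295, 0.037]
wrist_force: [1.6, -0.2, -1.6]
gripper_width: 0.0267
t26.35 pos [0.6262 0.2405 0.1749] rack [ 49.8  83.1 174.9] z [ 0.023  0.011 -1.   ] y [0.997 0.075 0.024] F [ 1.6 -0.2 -1.6] w 26.7 q [0.26 0.44 1.4  0.   1.28 0.18]
[ 0.02613697 -0.09683527 -0.01442627]
t26.4 pos [0.6262 0.2405 0.1749] shift cm [0.19 0.01 0.2 ] turn [ 0.024 -0.009 -0.011] rows>=0.2
```

View pics/t20.png

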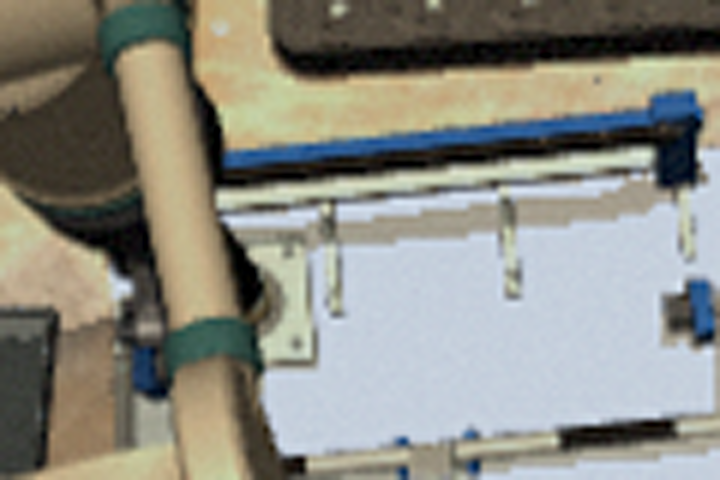

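View pics/w20.png

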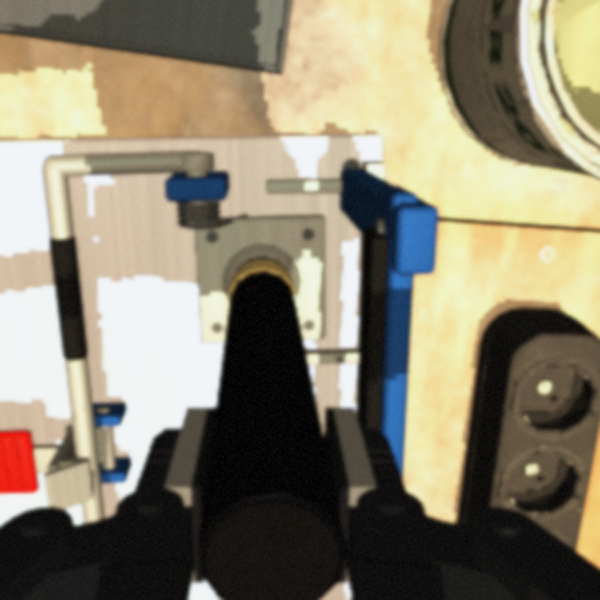

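```bash
python3 -m creep '[[[0.1,0.7,0.3],[0,0,-0.01]],[[0,0.7,0.1],[0,0,0]]]'; python3 - <<'E'
from h import *
st();print(observe()['torque'])
E
```

```text
clock: 26.62
tool_pos: [0.6367, 0.2442, 0.1705]
tool_rot: [2.121, 2.31, 0.032]
wrist_force: [-8.4, -1.9, 1.9]
gripper_width: 0.0269
t26.62 pos [0.6367 0.2442 0.1705] rack [ 60.5  85.8 170.5] z [ 0.018  0.012 -1.   ] y [0.996 0.085 0.019] F [-8.4 -1.9  1.9] w 26.9 q [0.26 0.46 1.37 0.01 1.29 0.17]
[-0.48119857  2.49554707  0.2302864 ]
```

```bash
python3 -m creep '[[[0,0.3,0.2],[0.015,0.01,0]],[[0,0.4,0.3],[0.01,0,0]],[[0,0.3,0.3],[0,0,0]]]'; python3 - <<'E'
from h import *
st();print(observe()['torque']);im=grab_frame('wrist');crop('',150,50,450,350,2,'w21.png',im);crop('side',225,110,345,200,6.6,'s21.png')
E
```

```text
clock: 26.87
tool_pos: [0.642, 0.2463, 0.1691]
tool_rot: [-2.102, -2.298, -0.003]
wrist_force: [-9.9, -2.6, 15.8]
gripper_width: 0.027
t26.87 pos [0.642  0.2463 0.1691] rack [ 66.1  87.4 169.1] z [-0.019  0.02  -1.   ] y [ 0.996  0.089 -0.017] F [-9.9 -2.6 15.8] w 27.0 q [0.25 0.49 1.33 0.02 1.34 0.16]
[-0.77623082  2.82013421  0.23420825]
```

View pics/w21.png

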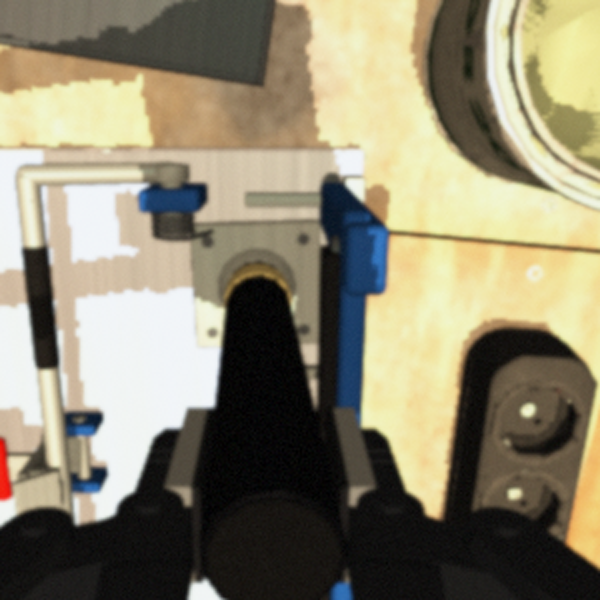

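View pics/s21.png

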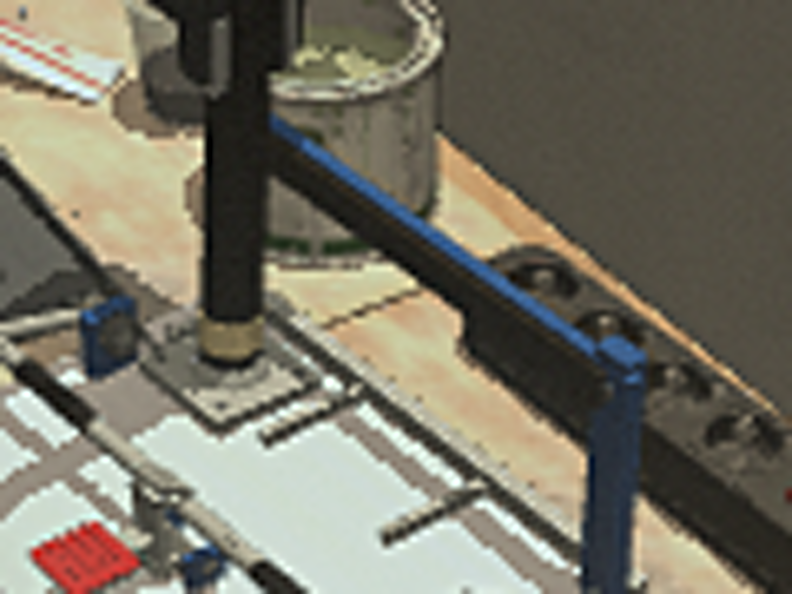

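```bash
python3 -m creep '[[[0,-0.1,-0.2],[0,0,0]],[[0,0,0],[0,0,0]],[[0,0,0],[0,0,0]],[[0,0,0],[0,0,0]],[[0,0,-2],[0,0,0]],[[0,0,-2.5],[0,0,0]],[[0,0,-3],[0,0,0]],[[0,0,-3],[0,0,0]],[[-2,-1,0],[0,0,0]],[[-4,-2,0],[0,0,0]]]' 0.1 20; python3 - <<'E'
from h import *
st();im=grab_frame('top');crop('',160,130,300,230,5,'t22.png',im);crop('side',200,80,340,200,5,'s22.png')
im=grab_frame('top');crop('',60,100,460,300,2,'t22b.png',im)
E
```

```text
clock: 27.8
tool_pos: [0.6283, 0.1893, 0.2768]
tool_rot: [-2.098, -2.31, -0.03]
wrist_force: [2.0, -0.9, -0.6]
gripper_width: 0.0769
t27.80 pos [0.6283 0.1893 0.2768] rack [ 47.5  31.9 276.8] z [-0.003  0.028 -1.   ] y [0.995 0.096 0.   ] F [ 2.  -0.9 -0.6] w 76.9 q [0.17 0.38 1.24 0.03 1.52 0.07]
```

View pics/t22b.png

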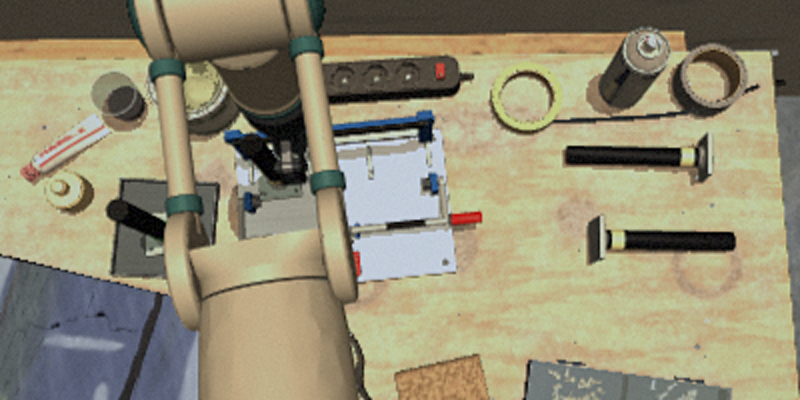

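View pics/s22.png

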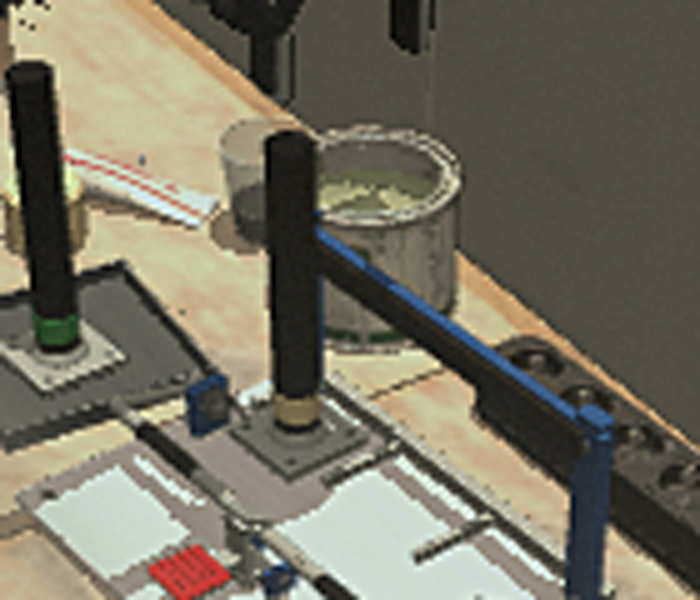

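```bash
python3 -m creep '[[[-3,-0.5,0],[0,0.02,0]],[[-3.7,-1,0],[0,0,0]],[[-3.7,-1,0],[0,0,0]],[[-3.7,-1,0],[0,0,0]],[[-3.7,-1,0],[0,0,0]],[[-3.7,-1,0],[0,0,0]],[[-3.7,-1,0],[0,0,0]],[[-3.7,-1,0],[0,0,0]],[[-3.7,-1,0],[0,0,0]],[[-3.7,-1,0],[0,0,0]],[[-3.7,-1,0],[0,0,0]],[[-3.7,-1,0],[0,0,0]]]' 0.2; python3 - <<'E'
from h import *
st();go([.532,-.378,.2],jawdown(-.02))
im=grab_frame('top');crop('',160,130,300,230,5,'t23.png',im);crop('',300,110,460,280,3.5,'t23b.png',im)
im=grab_frame('side');crop('',200,80,340,200,5,'s23.png',im)
E
```

```text
clock: 28.95
tool_pos: [0.5639, -0.2653, 0.2486]
tool_rot: [-2.079, -2.312, -0.073]
wrist_force: [1.4, -0.1, -0.1]
gripper_width: 0.0687
t28.95 pos [ 0.5639 -0.2653  0.2486] rack [ -55.5 -415.6  248.6] z [ 0.008  0.056 -0.998] y [0.994 0.105 0.014] F [ 1.4 -0.1 -0.1] w 68.7 q [-0.58  0.35  1.35  0.05  1.46 -0.69]
t28.9 pos [ 0.5639 -0.2653  0.2486] shift cm [-11.12  -4.43   4.19] turn [ 0.01  -0.056  0.126] rows>=3.2
```

View pics/t23.png

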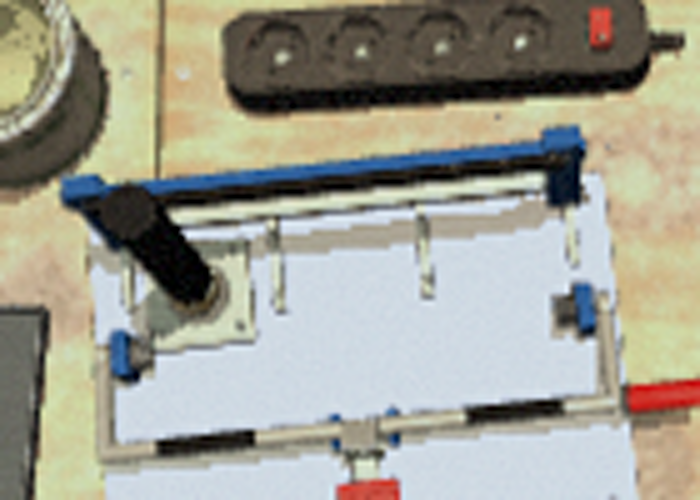

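View pics/s23.png

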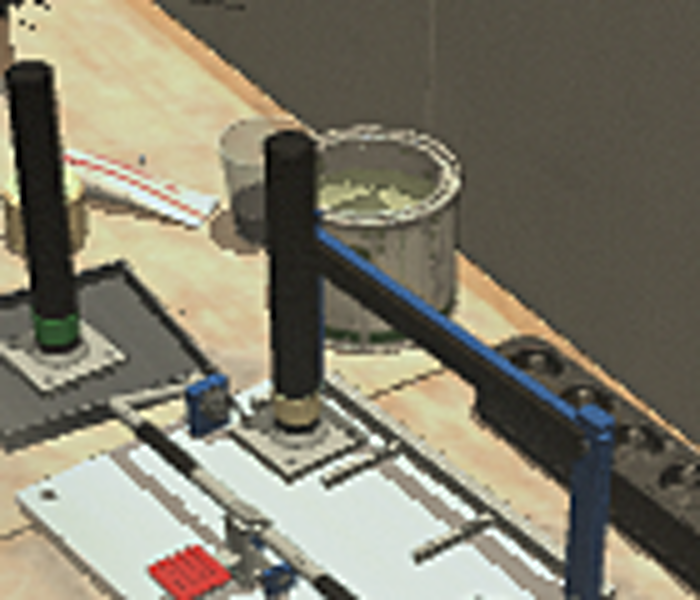

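View pics/t23b.png

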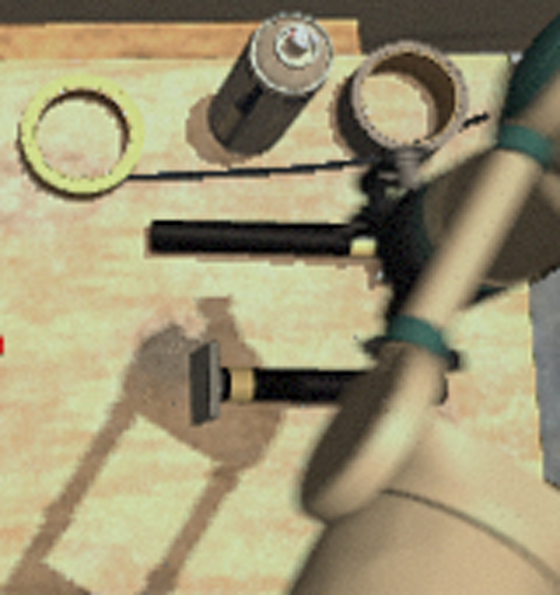

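```bash
python3 - <<'E'
from h import *
c=cam('top');s=cam('side')
f=lambda u,v,z:torack(onz(c,160+(u+.5)/5-.5,130+(v+.5)/5-.5,z))
g=lambda u,v,z:torack(onz(s,200+(u+.5)/5-.5,80+(v+.5)/5-.5,z))
print('head',f(131,212,.212),g(290,137,.212))
print('foot BR',f(245,241,.02),'FR',f(254,338,.02),'FL',f(152,348,.02),'| side R',g(370,437,.02),'F',g(293,480,.02),'L',g(228,430,.02))
print('kerb front',f(245,214,.024),f(480,195,.024),'side',g(395,445,.024),g(540,560,.024))
print('band',g(296,402,.034))
print('rail top front',f(300,180,.134), 'strips front ends',f(279,312,.02),f(428,298,.02),'side',g(323,483,.02),g(415,557,.02))
print('plate corners',f(600,175,.012))
E
```

```text
head [ 54.8  87.  212. ] [ 61.9  96.3 212. ]
foot BR [83.5 59.5 20. ] FR [26.7 58.7 20. ] FL [ 26.7 116.6  20. ] | side R [87.6 59.6 20. ] F [27.5 54.3 20. ] L [ 25.2 116.4  20. ]
kerb front [98.3 57.8 24. ] [ 96.  -76.8  24. ] side [91.3 40.3 24. ] [ 90.4 -90.9  24. ]
band [62.6 98.7 34. ]
rail top front [ 84.3  13.3 134. ] strips front ends [40.3 43.4 20. ] [ 39.9 -41.6  20. ] side [39.5 41.4 20. ] [ 40.4 -43.   20. ]
plate corners [ 104.1 -146.8   12. ]
```

```bash
python3 - <<'E'
from h import *
# w20 pose: rebuild the wrist cam relative to tool from the current pose
s=observe();Rt=R.from_rotvec(s['tool_rot']).as_matrix();K,r,t=cam('wrist')
# X_cam = r X_w + t ; X_w = Rt X_t + p
rt=r@Rt; tt=r@s['tool_pos']+t
def camat(p,rv):
    Rw=R.from_rotvec(rv).as_matrix(); r2=rt@Rw.T; return K,r2,tt-r2@np.array(p)
for nm,p,rv,pts in [('w20',[0.6262,0.2405,0.1749],[2.13,2.295,.037],[(196,218),(325,215),(322,341),(203,341)]),
  ('w21',[0.642,0.2463,0.1691],[-2.102,-2.298,-.003],[(190,224),(318,222),(317,347),(198,347)])]:
    c=camat(p,rv)
    q=np.array([torack(onz(c,150+(u+.5)/2-.5,50+(v+.5)/2-.5,.024)) for u,v in pts]);print(nm,q[:,:2].tolist(),q.mean(0))
E
```

```text
w20 [[19.5, 115.5], [78.4, 116.0], [77.8, 54.7], [20.1, 55.9]] [48.95  85.525 24.   ]
w21 [[26.8, 119.3], [84.4, 120.5], [85.4, 61.0], [28.7, 60.5]] [56.325 90.325 24.   ]
```

```bash
python3 - <<'E'
from h import *
im=grab_frame('top');crop('',245,150,295,190,14,'t24.png',im);crop('',165,150,215,200,12,'t24b.png',im)
E
```

View pics/t24.png

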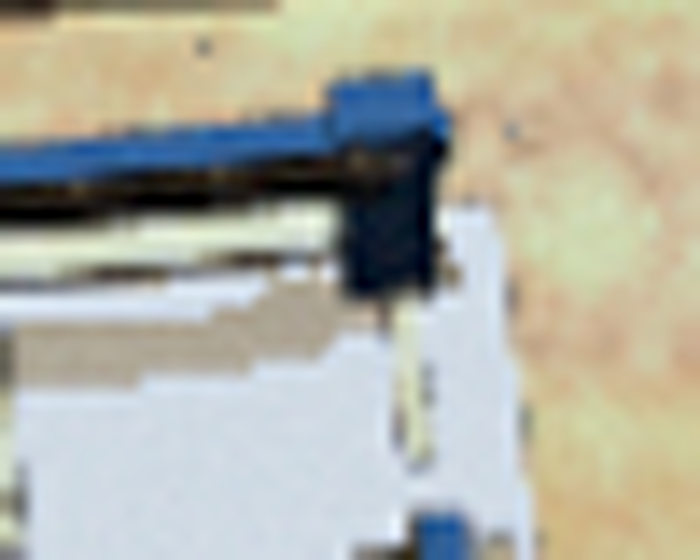

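View pics/t24b.png

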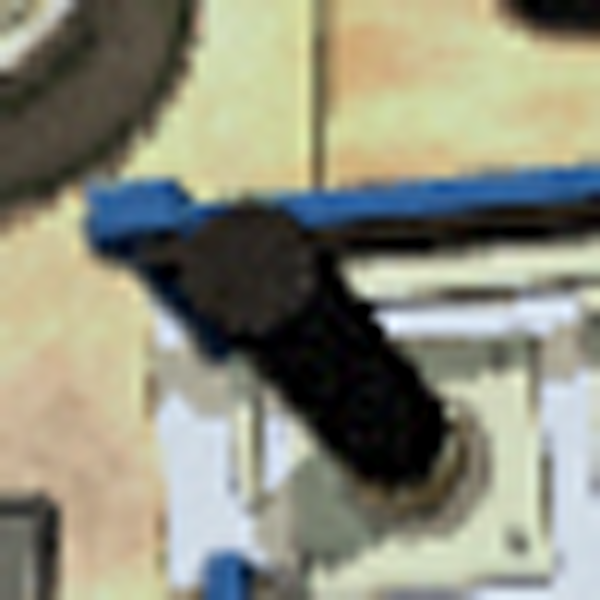

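```bash
python3 - <<'E'
from h import *
c=cam('top')
f=lambda u,v,z:torack(onz(c,245+(u+.5)/14-.5,150+(v+.5)/14-.5,z))
print(f(345,292,.012),f(433,288,.012),'strip',f(398,330,.02),f(430,330,.02),f(415,460,.02),'plate edge',f(512,330,.012))
print('top cap',f(330,80,.14),f(440,80,.14))
E
```

```text
[  90. -115.   12.] [  89.  -133.2   12. ] strip [  78.9 -125.    20. ] [  78.2 -131.5   20. ] [  51.4 -125.7   20. ] plate edge [  78.5 -148.5   12. ]
top cap [  97.8 -114.8  140. ] [  95.7 -135.1  140. ]
```

```bash
python3 -m creep '[[[3,0.9,-1],[0,-0.03,0]],[[3.7,1,-0.8],[0,-0.02,0]],[[3.7,1,-0.5],[0,0,0]],[[3.7,1,0],[0,0,0]],[[3.7,1,0],[0,0,0]],[[3.7,1,0],[0,0,0]],[[3.7,1,0],[0,0,0]],[[3.7,1,0],[0,0,0]],[[3.7,1,0],[0,0,0]],[[3.7,1,0],[0,0,0]],[[3.7,1,0],[0,0,0]],[[3.7,1,0],[0,0,0]]]' 0; python3 - <<'E'
from h import *
st();go(rk(57,87,245),jawdown(YAW))
E
```

```text
clock: 30.1
tool_pos: [0.6444, 0.2052, 0.2758]
tool_rot: [2.102, 2.329, 0.037]
wrist_force: [1.2, -0.5, 0.5]
gripper_width: 0.0854
t30.10 pos [0.6444 0.2052 0.2758] rack [ 64.9  46.3 275.8] z [ 0.019  0.015 -1.   ] y [0.995 0.102 0.02 ] F [ 1.2 -0.5  0.5] w 85.4 q [0.2  0.4  1.21 0.01 1.51 0.1 ]
t30.1 pos [0.6444 0.2052 0.2758] shift cm [ 4.04 -0.78  3.12] turn [ 0.02  -0.013  0.016] rows>=1.3
```

```bash
python3 -m creep '[[[2,-0.4,0],[0.02,-0.013,0.016]],[[2,-0.4,0],[0,0,0]],[[0,0,1.5],[0,0,0]],[[0,0,1.5],[0,0,0]],[[0,0,0],[0,0,0]]]'; python3 - <<'E'
from h import *
st();go(rk(57,87,168),jawdown(YAW));c=cam('wrist');im=grab_frame('wrist');crop('',0,0,560,420,1.4,'w25.png',im)
E
```

```text
clock: 30.52
tool_pos: [0.6292, 0.271, 0.2441]
tool_rot: [-2.094, -2.333, -0.015]
wrist_force: [0.1, -0.0, -1.2]
gripper_width: 0.0858
t30.52 pos [0.6292 0.271  0.2441] rack [ 55.4 113.2 244.1] z [ 0.002  0.012 -1.   ] y [0.994 0.108 0.003] F [ 0.1 -0.  -1.2] w 85.8 q [0.3  0.44 1.23 0.01 1.47 0.19]
t30.5 pos [0.6292 0.271  0.2441] shift cm [-2.71  0.08  7.58] turn [ 0.003 -0.012  0.023] rows>=2.0
```

View pics/w25.png

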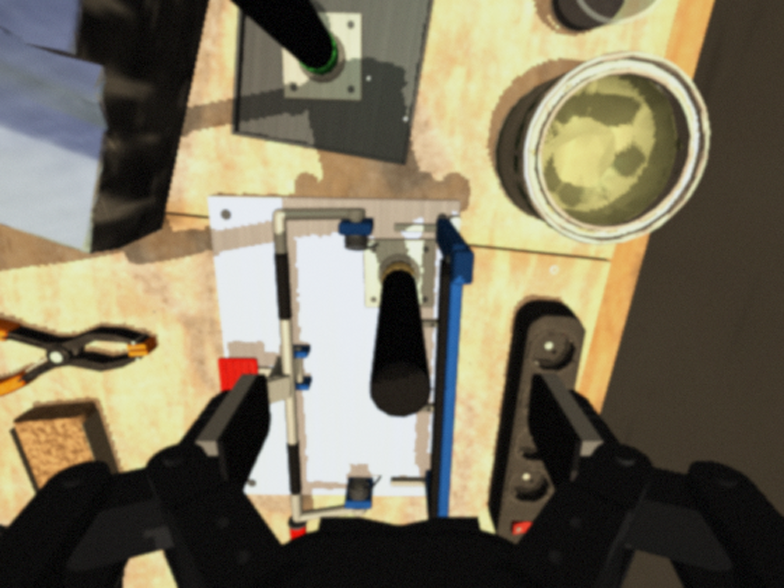

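```bash
python3 - <<'E'
from h import *
c=cam('wrist');p=onz(c,285,277,.212);print(torack(p));st();go([p[0],p[1],.2441],jawdown(YAW))
E
```

```text
[ 56.1  91.2 212. ]
t30.57 pos [0.6297 0.2711 0.2454] rack [ 55.8 113.2 245.4] z [ 0.003  0.013 -1.   ] y [0.994 0.108 0.004] F [-0.3  0.5  1.3] w 85.0 q [0.3  0.43 1.23 0.01 1.47 0.19]
t30.6 pos [0.6297 0.2711 0.2454] shift cm [-2.21 -0.03  0.1 ] turn [ 0.004 -0.012  0.022] rows>=0.6
```

```bash
python3 -m creep '[[[-1.2,0,0],[0,-0.01,0.02]],[[-1.0,0,0],[0,0,0]],[[0,0,1],[0,0,0]],[[0,0,2],[0,0,0]],[[0,0,2],[0,0,0]],[[0,0,1],[0,0,0]],[[0,0,0],[0,0,0]]]'; python3 - <<'E'
from h import *
st();go(rk(56,90,168),jawdown(YAW))
E
```

```text
clock: 31.15
tool_pos: [0.6357, 0.2456, 0.1881]
tool_rot: [2.123, 2.304, 0.021]
wrist_force: [-0.3, -0.2, -0.3]
gripper_width: 0.0852
t31.15 pos [0.6357 0.2456 0.1881] rack [ 59.6  87.3 188.1] z [ 0.015  0.004 -1.   ] y [0.997 0.082 0.015] F [-0.3 -0.2 -0.3] w 85.2 q [ 0.27  0.45  1.34 -0.    1.33  0.18]
t31.1 pos [0.6357 0.2456 0.1881] shift cm [ 0.26 -0.4   2.01] turn [ 0.015 -0.003 -0.003] rows>=0.5
```

```bash
python3 -m creep '[[[0.1,-0.3,0.9],[0.015,0,0]],[[0,0,0.8],[0,0,0]],[[0,0,0],[0,0,0]]]'; python3 -m creep '[[[0,0,0],[0,0,0]],[[0,0,0],[0,0,0]],[[0,0,0],[0,0,0]],[[0,0,0],[0,0,0]],[[0,0,0],[0,0,0]],[[0,0,-0.3],[0,0,0]],[[0,0,-0.3],[0,0,0]]]' 1 60; python3 - <<'E'
from h import *
st()
E
```

```text
clock: 31.4
tool_pos: [0.6335, 0.2452, 0.171]
tool_rot: [-2.13, -2.307, -0.005]
wrist_force: [-0.1, -0.8, 0.8]
gripper_width: 0.0855
clock: 31.98
tool_pos: [0.6337, 0.2457, 0.1785]
tool_rot: [-2.129, -2.308, -0.006]
wrist_force: [0.1, 0.3, -2.3]
gripper_width: 0.0266
t31.98 pos [0.6337 0.2457 0.1785] rack [ 57.7  87.6 178.5] z [ 0.001  0.004 -1.   ] y [0.997 0.08  0.002] F [ 0.1  0.3 -2.3] w 26.6 q [0.27 0.46 1.35 0.   1.33 0.18]
```

```bash
python3 -m creep '[[[-0.7,-0.2,0],[0,0,0]],[[0,0,0.2],[0,0,0]],[[0,0.5,0.1],[0,0,0]],[[0,0.5,0],[0,0,0]]]'; python3 - <<'E'
from h import *
st();print(observe()['torque']);im=grab_frame('wrist');crop('',150,50,450,350,2,'w26.png',im);
c=cam('wrist')
E
```

```text
clock: 32.32
tool_pos: [0.6418, 0.2386, 0.1758]
tool_rot: [-2.129, -2.308, -0.005]
wrist_force: [-0.8, -0.5, -1.6]
gripper_width: 0.0268
t32.32 pos [0.6418 0.2386 0.1758] rack [ 65.2  79.8 175.8] z [ 0.001  0.003 -1.   ] y [0.997 0.081 0.002] F [-0.8 -0.5 -1.6] w 26.8 q [0.25 0.47 1.34 0.   1.33 0.17]
[-0.03187967 -0.07373716  0.00909435]
```

View pics/w26.png

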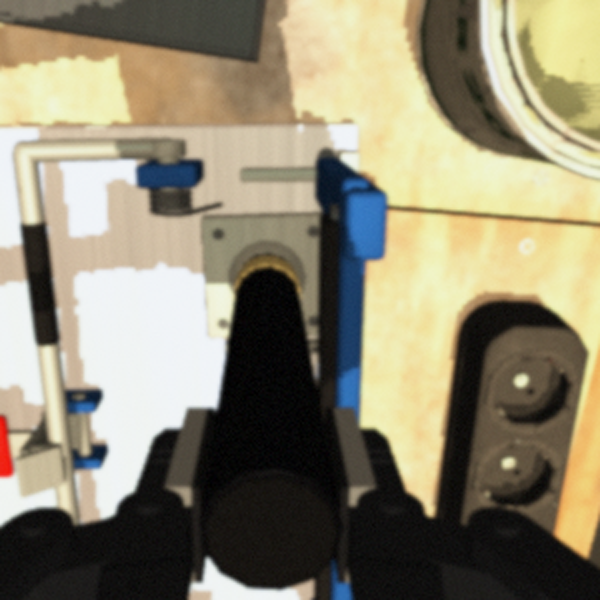

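```bash
python3 -m creep '[[[0.2,0.3,0.2],[0,0,0]],[[0,0.3,0.3],[0,0,0]],[[0,0.2,0.3],[0,0,0]]]'; python3 - <<'E'
from h import *
st();print(observe()['torque'])
E
```

```text
clock: 32.62
tool_pos: [0.6444, 0.2403, 0.1731]
tool_rot: [-2.124, -2.302, 0.011]
wrist_force: [-10.5, -3.0, 16.0]
gripper_width: 0.0267
t32.62 pos [0.6444 0.2403 0.1731] rack [ 67.9  81.3 173.1] z [-0.011  0.001 -1.   ] y [ 0.997  0.08  -0.011] F [-10.5  -3.   16. ] w 26.7 q [0.25 0.48 1.32 0.   1.35 0.17]
[-0.39154311  0.9752113  -0.06996321]
```

```bash
python3 -m creep '[[[0,0.1,-0.1],[-0.015,0,0]],[[0,0.1,0],[0,0,0]]]';  python3 -m creep '[[[0,0,0],[0,0,0]],[[0,0,0],[0,0,0]],[[0,0,0],[0,0,0]],[[0,0,-2],[0,0,0]],[[0,0,-2.5],[0,0,0]],[[0,0,-3],[0,0,0]],[[0,0,-3],[0,0,0]],[[0,0,0],[0,0,0]]]' 0.1 20; python3 - <<'E'
from h import *
st();im=grab_frame('wrist');crop('',0,0,560,420,1.4,'w27.png',im);crop('side',200,80,340,200,5,'s27.png')
E
```

```text
clock: 32.78
tool_pos: [0.644, 0.2405, 0.1749]
tool_rot: [-2.129, -2.307, -0.0]
wrist_force: [-3.8, -0.6, -0.1]
gripper_width: 0.0268
clock: 33.45
tool_pos: [0.6489, 0.2414, 0.2808]
tool_rot: [-2.13, -2.308, -0.006]
wrist_force: [0.6, 0.2, 0.6]
gripper_width: 0.0771
t33.45 pos [0.6489 0.2414 0.2808] rack [ 72.4  82.  280.8] z [ 0.002  0.003 -1.   ] y [0.997 0.08  0.002] F [0.6 0.2 0.6] w 77.1 q [0.25 0.44 1.14 0.   1.56 0.17]
```

View pics/w27.png

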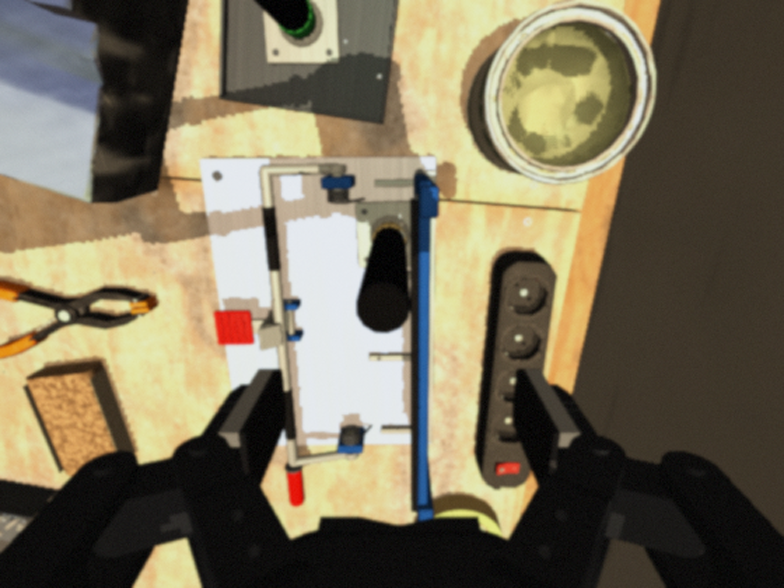

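View pics/s27.png

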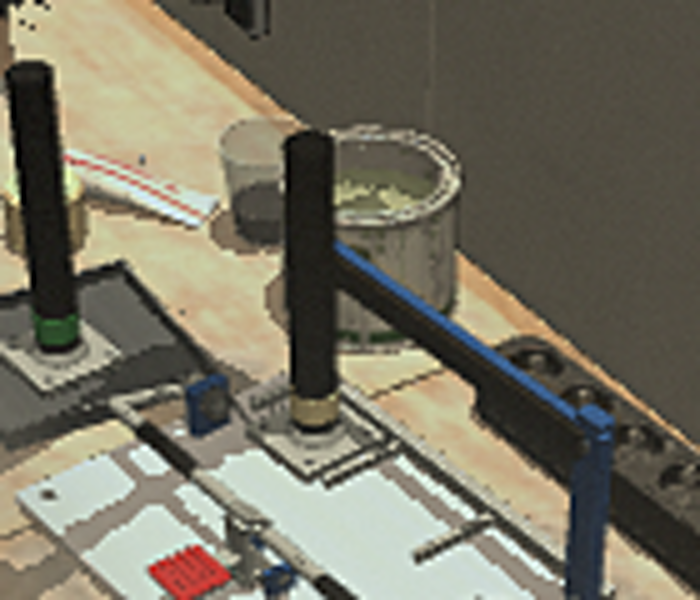

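```bash
python3 -m creep '[[[-3,-1,0],[0,0,0]],[[-3.7,-1,0],[0,0,0]],[[-3.7,-1,0],[0,0,0]],[[-3.7,-1,0],[0,0,0]],[[-3.7,-1,0],[0,0,0]],[[-3.7,-1,0],[0,0,0]],[[-3.7,-1,0],[0,0,0]],[[-3.7,-1,0],[0,0,0]],[[-3.7,-1,0],[0,0,0]],[[-3.7,-1,0],[0,0,0]],[[-3.7,-1,0],[0,0,0]],[[-3.7,-1,0],[0,0,0]]]' 0.2; python3 -m creep '[[[-3.7,-0.8,0],[0,-0.02,0]],[[-3,0,0],[0,-0.03,0.05]],[[0,0,0],[0,0,0.06]],[[0,0,0],[0,0,0]]]' ; python3 - <<'E'
from h import *
st();go([.532,-.378,.2],jawdown(-.02))
im=grab_frame('top');crop('',160,130,300,230,5,'t28.png',im);
c=cam('wrist');im=grab_frame('wrist');crop('',0,0,560,420,1.4,'w28.png',im)
for p in ([.5309,-.3998,.014],[.5349,-.2058,.03]): print(proj(c,p)*1.4)
E
```

```text
clock: 34.55
tool_pos: [0.5569, -0.2127, 0.2517]
tool_rot: [-2.094, -2.303, 0.021]
wrist_force: [0.7, -0.3, 0.8]
gripper_width: 0.0685
clock: 34.88
tool_pos: [0.5498, -0.2927, 0.2433]
tool_rot: [2.251, 2.186, -0.087]
wrist_force: [0.1, 0.3, -0.0]
gripper_width: 0.0684
t34.88 pos [ 0.5498 -0.2927  0.2433] rack [ -71.9 -441.7  243.3] z [-0.037 -0.041 -0.998] y [ 0.999 -0.03  -0.036] F [ 0.1  0.3 -0. ] w 68.4 q [-0.57  0.35  1.37 -0.05  1.44 -0.53]
t34.9 pos [ 0.5498 -0.2927  0.2433] shift cm [-8.39 -1.37  4.74] turn [-0.036  0.042 -0.009] rows>=2.4
[391.27247202 347.02301132]
[386.53523587 120.73688427]
```

View pics/t28.png

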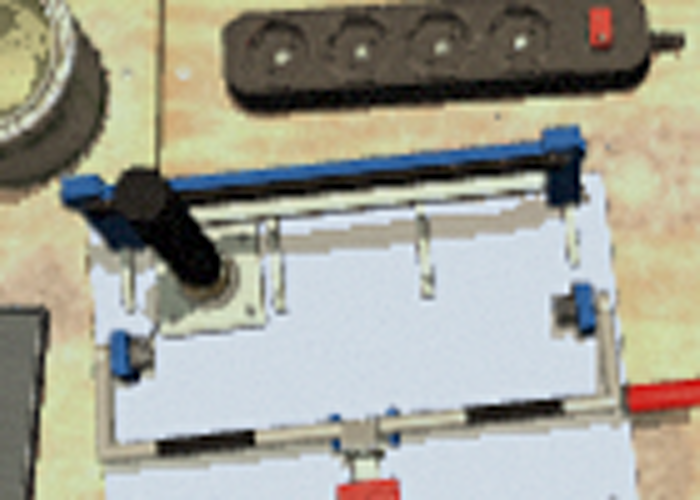

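View pics/w28.png

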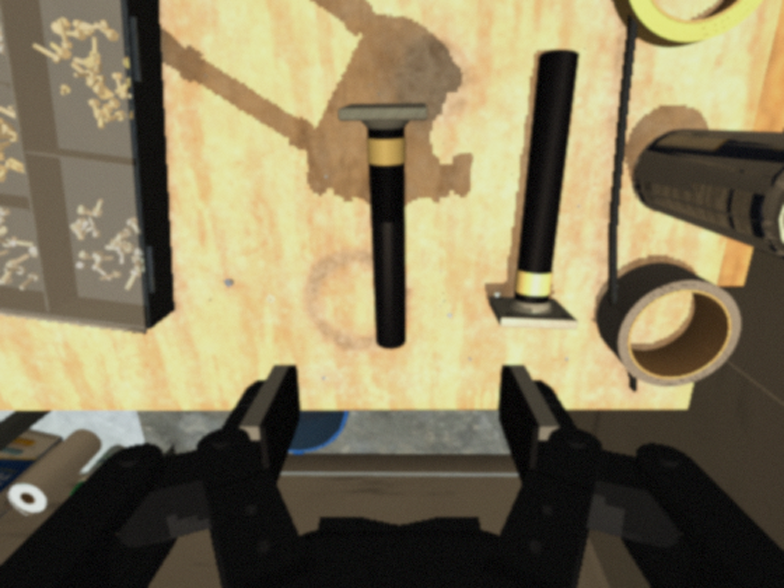

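```bash
python3 - <<'E'
from h import *
c=cam('top');s=cam('side')
f=lambda u,v,z:torack(onz(c,160+(u+.5)/5-.5,130+(v+.5)/5-.5,z))
g=lambda u,v,z:torack(onz(s,200+(u+.5)/5-.5,80+(v+.5)/5-.5,z))
print('head',f(141,194,.212),g(310,137,.212))
print('foot BR',f(262,225,.02),'FR',f(264,325,.02),'FL',f(162,334,.02),'| side R',g(395,437,.02),'F',g(314,478,.02),'L',g(238,415,.02))
im=grab_frame('top');crop('',175,155,225,205,12,'t29.png',im)
E
```

```text
head [ 63.2  81.6 212. ] [ 70.4  89.7 212. ]
foot BR [91.9 49.1 20. ] FR [33.6 52.5 20. ] FL [ 34.2 110.4  20. ] | side R [99.3 50.5 20. ] F [38.2 48.3 20. ] L [ 38.4 124.9  20. ]
```

View pics/t29.png

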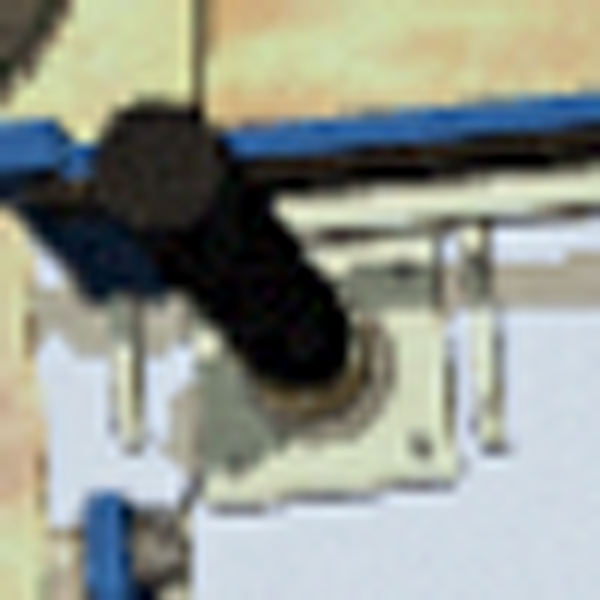

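```bash
python3 -m creep '[[[-3,-0.6,0],[-0.018,0.02,0]],[[-3,-0.7,0],[-0.018,0.02,0]],[[-2,0,0],[0,0,0]],[[0,0,2],[0,0,0]],[[0,0,3],[0,0,0]],[[0,0,3],[0,0,0]],[[0,0,3],[0,0,0]],[[0,0,2.5],[0,0,0]],[[0,0,0],[0,0,0]]]'; python3 - <<'E'
from h import *
st();go([.5314,-.378,.008],jawdown(-.02))
E
```

```text
clock: 35.78
tool_pos: [0.5428, -0.3627, 0.1094]
tool_rot: [2.213, 2.218, 0.012]
wrist_force: [-0.3, 0.2, -0.9]
gripper_width: 0.0686
t35.78 pos [ 0.5428 -0.3627  0.1094] rack [ -84.9 -510.9  109.4] z [ 0.011 -0.001 -1.   ] y [1.    0.002 0.011] F [-0.3  0.2 -0.9] w 68.6 q [-0.7   0.47  1.52  0.01  1.15 -0.7 ]
t35.8 pos [ 0.5428 -0.3627  0.1094] shift cm [-1.52 -1.26 10.12] turn [0.011 0.001 0.022] rows>=2.6
```

```bash
python3 -m creep '[[[-1.4,-1.2,0],[0.01,0,0.02]],[[0,0,2],[0,0,0]],[[0,0,2.5],[0.01,0,0]],[[0,-0.2,2],[0.01,0,0]],[[0,0,0],[0,0,0]]]'; python3 - <<'E'
from h import *
st();go([.5314,-.378,.008],jawdown(-.02))
E
```

```text
clock: 36.2
tool_pos: [0.5317, -0.378, 0.0495]
tool_rot: [-2.23, -2.206, 0.024]
wrist_force: [-1.2, 1.4, -0.3]
gripper_width: 0.0682
t36.20 pos [ 0.5317 -0.378   0.0495] rack [ -97.2 -525.1   49.5] z [-0.014 -0.007 -1.   ] y [ 1.    -0.011 -0.014] F [-1.2  1.4 -0.3] w 68.2 q [-0.72  0.53  1.57 -0.02  1.04 -0.7 ]
t36.2 pos [ 0.5317 -0.378   0.0495] shift cm [0.03 0.03 4.15] turn [-0.014  0.008  0.009] rows>=1.0
```

```bash
python3 -m creep '[[[0,0,1.5],[-0.014,0.008,0.01]],[[0,0,1.5],[0,0,0]],[[0,0,0.6],[0,0,0]]]'; python3 - <<'E'
from h import *
st();go([.5314,-.378,.008],jawdown(-.02))
E
```

```text
clock: 36.45
tool_pos: [0.5357, -0.3815, 0.0203]
tool_rot: [2.234, 2.192, 0.002]
wrist_force: [0.0, -0.4, 0.4]
gripper_width: 0.0682
t36.45 pos [ 0.5357 -0.3815  0.0203] rack [ -93.6 -529.    20.3] z [ 0.009 -0.007 -1.   ] y [ 1.    -0.019  0.01 ] F [ 0.  -0.4  0.4] w 68.2 q [-0.72  0.56  1.6   0.    0.97 -0.71]
t36.5 pos [ 0.5357 -0.3815  0.0203] shift cm [ 0.35 -0.44  1.22] turn [0.01  0.007 0.001] rows>=0.3
```

```bash
python3 -m creep '[[[0.3,-0.4,0.7],[0.01,0.005,0]],[[0,0,0.4],[0,0,0]],[[0,0,0.2],[0,0,0]]]'; python3 - <<'E'
from h import *
st()
E
python3 -m creep '[[[0,0,0.1],[0,0,0]],[[0,0,0.1],[0,0,0]],[[0,0,0.1],[0,0,0]],[[0,0,0],[0,0,0]],[[0,0,0],[0,0,0]],[[0,0,0],[0,0,0]]]' 1 20; python3 - <<'E'
from h import *
st()
E
```

```text
clock: 36.7
tool_pos: [0.5334, -0.3802, 0.0108]
tool_rot: [2.237, 2.197, -0.003]
wrist_force: [-0.0, -0.5, -0.2]
gripper_width: 0.0685
t36.70 pos [ 0.5334 -0.3802  0.0108] rack [ -95.7 -527.4   10.8] z [ 0.003 -0.006 -1.   ] y [ 1.    -0.018  0.003] F [-0.  -0.5 -0.2] w 68.5 q [-0.72  0.57  1.61 -0.    0.95 -0.7 ]
clock: 37.2
tool_pos: [0.5342, -0.3809, 0.0102]
tool_rot: [2.232, 2.197, -0.004]
wrist_force: [0.2, 0.3, 0.5]
gripper_width: 0.0272
t37.20 pos [ 0.5342 -0.3809  0.0102] rack [ -94.9 -528.2   10.2] z [ 0.005 -0.009 -1.   ] y [ 1.    -0.016  0.005] F [0.2 0.3 0.5] w 27.2 q [-0.72  0.57  1.62 -0.    0.95 -0.7 ]
```

```bash
python3 -m creep '[[[0.2,0,-1],[0,0,0]],[[0.4,0,-2],[0,0,0]],[[0.6,0,-2],[0,0,0]],[[0.6,0,-2],[0,0,0]],[[0.7,0,-2],[0,0,0]],[[0.8,0,-2],[0,0,0]],[[0.8,0,-2],[0,0,0]],[[0.8,0,-2],[0,0,0]],[[0.6,0,-1.5],[0,0,0]],[[0,0,0],[0,0,0]],[[0,0,0],[0,0,0]]]'; python3 - <<'E'
from h import *
st();crop('side',250,130,470,330,3.5,'s30.png')
E
```

```text
clock: 38.12
tool_pos: [0.5335, -0.3192, 0.1853]
tool_rot: [2.236, 2.197, -0.001]
wrist_force: [-0.8, -1.1, -2.6]
gripper_width: 0.0259
t38.12 pos [ 0.5335 -0.3192  0.1853] rack [ -90.4 -466.6  185.3] z [ 0.004 -0.005 -1.   ] y [ 1.    -0.018  0.005] F [-0.8 -1.1 -2.6] w 25.9 q [-0.65  0.37  1.48 -0.    1.28 -0.63]
```

View pics/s30.png

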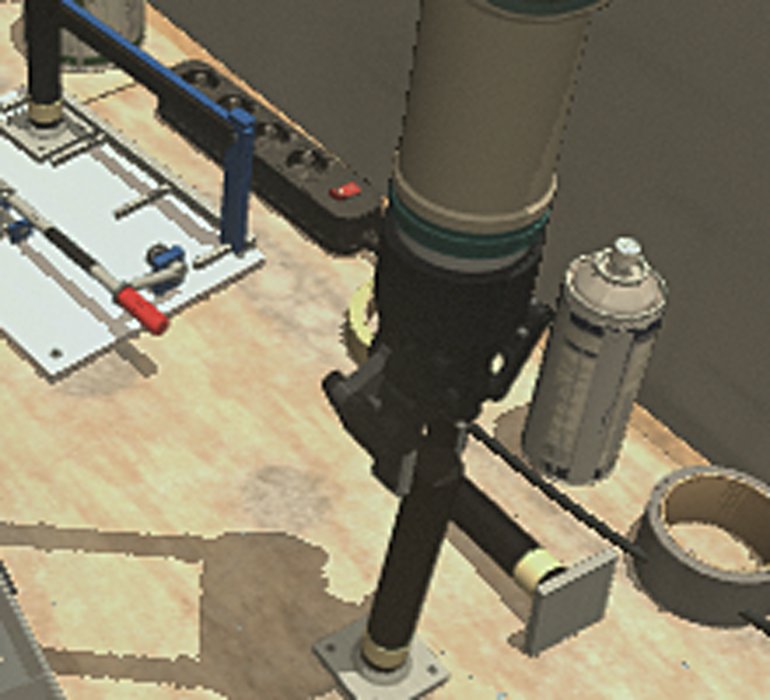

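```bash
python3 -m creep '[[[0.2,0,1],[0,0,0]],[[0.4,0,0.8],[0,0,0]],[[0.7,0,0.4],[0,0,0]],[[0.8,0,0.3],[0,0,0]],[[0.8,0,0.2],[0,0,0]],[[0.8,0,0.2],[0,0,0]]]'; python3 - <<'E'
from h import *
st()
E
```

```text
clock: 38.67
tool_pos: [0.534, -0.2811, 0.1508]
tool_rot: [2.243, 2.194, 0.001]
wrist_force: [0.5, 0.0, -0.4]
gripper_width: -0.0001
t38.67 pos [ 0.534  -0.2811  0.1508] rack [ -86.7 -428.8  150.8] z [ 0.003 -0.002 -1.   ] y [ 1.    -0.022  0.003] F [ 0.5  0.  -0.4] w -0.1 q [-0.6   0.37  1.57  0.    1.2  -0.58]
```

```bash
python3 - <<'E'
from h import *
crop('side',250,130,470,330,3.5,'s31.png');im=grab_frame('wrist');crop('',0,0,560,420,1.4,'w31.png',im)
E
```

```text
(no output)
```

View pics/s31.png

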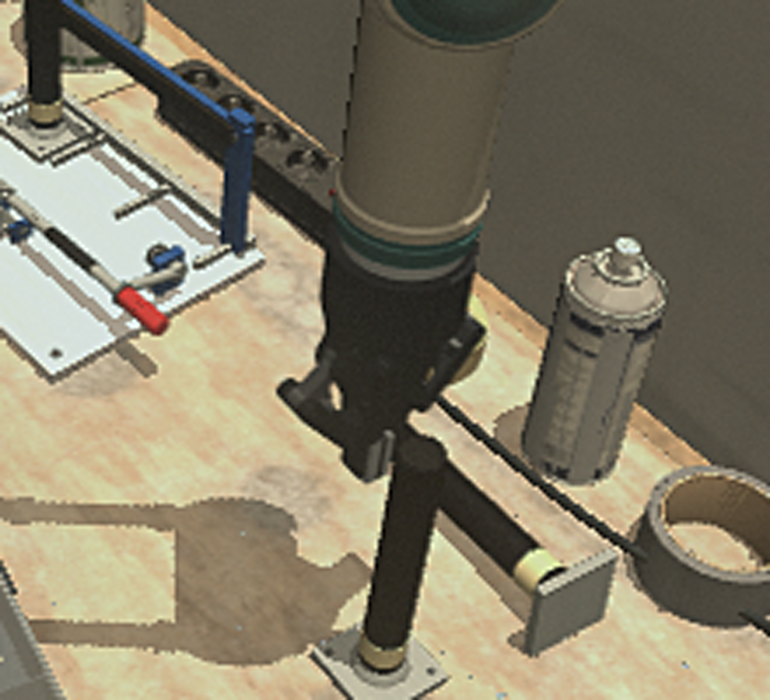

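View pics/w31.png

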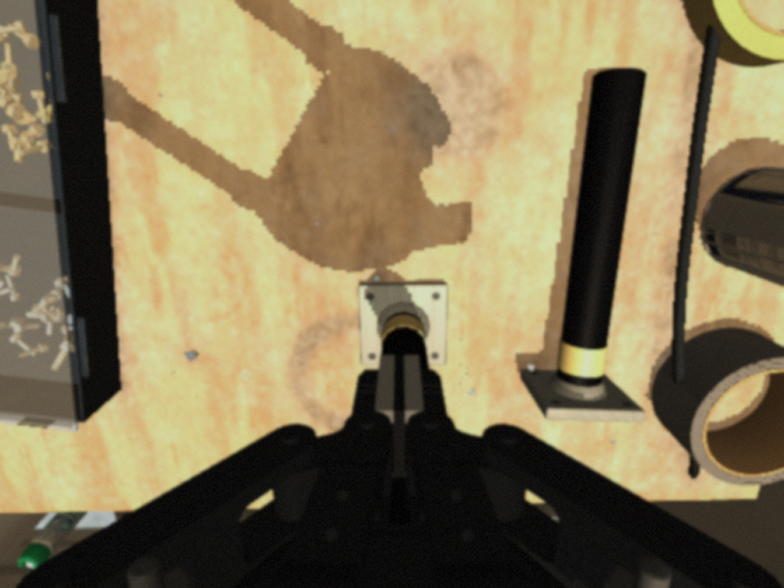

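```bash
python3 - <<'E'
from h import *
c=cam('wrist')
q=np.array([onz(c,u/1.4,v/1.4,.008) for u,v in [(360,283),(446,282),(446,364),(360,362)]]);print(q,q.mean(0))
E
python3 -m creep '[[[0,0,-1],[0,0,0]],[[0,0,-3],[0,0,0]],[[0,0,-3],[0,0,0]],[[0,0,-2],[0,0,0]],[[0,0,0],[0,0,0]]]' 0.1; python3 - <<'E'
from h import *
st();c=cam('wrist');im=grab_frame('wrist');crop('',0,0,560,420,1.4,'w32.png',im)
E
```

```text
[[ 0.50773628 -0.28791492  0.008     ]
 [ 0.56466109 -0.28850023  0.008     ]
 [ 0.56532132 -0.34889707  0.008     ]
 [ 0.50492147 -0.34595127  0.008     ]] [ 0.53566004 -0.31781587  0.008     ]
clock: 39.18
tool_pos: [0.5333, -0.2798, 0.2456]
tool_rot: [2.242, 2.199, -0.002]
wrist_force: [1.2, 0.1, 0.3]
gripper_width: 0.0602
t39.18 pos [ 0.5333 -0.2798  0.2456] rack [ -87.2 -427.4  245.6] z [ 0.    -0.002 -1.   ] y [ 1.    -0.019  0.   ] F [1.2 0.1 0.3] w 60.2 q [-0.6   0.31  1.42 -0.    1.41 -0.58]
```

View pics/w32.png

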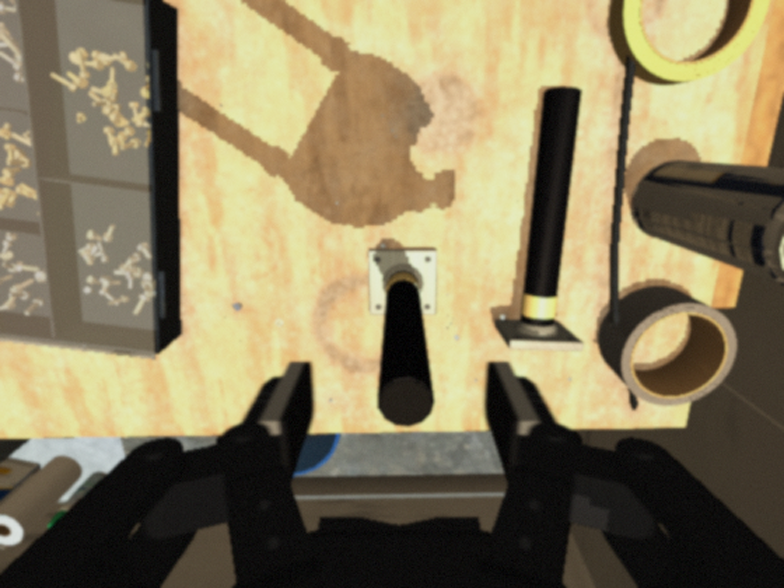

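```bash
python3 -m creep '[[[-1.9,0.1,0],[0,0,0]],[[-1.8,0.1,0],[0,0,0]],[[0,0,0],[0,0,0]]]'; python3 - <<'E'
from h import *
st();go([.5357,-.3178,.158],jawdown(-.015))
E
```

```text
clock: 39.48
tool_pos: [0.5336, -0.3172, 0.2439]
tool_rot: [-2.241, -2.201, 0.003]
wrist_force: [0.6, -0.9, -0.4]
gripper_width: 0.0768
t39.48 pos [ 0.5336 -0.3172  0.2439] rack [ -90.1 -464.7  243.9] z [-0.002 -0.001 -1.   ] y [ 1.    -0.018 -0.002] F [ 0.6 -0.9 -0.4] w 76.8 q [-0.65  0.34  1.38 -0.    1.42 -0.63]
t39.5 pos [ 0.5336 -0.3172  0.2439] shift cm [-0.04  0.22  8.59] turn [-0.002  0.001 -0.003] rows>=2.1
```

```bash
python3 -m creep '[[[0,0,2],[0,0,0]],[[0,0,2.5],[0,0,0]],[[0,0,2.2],[0,0,0]],[[0,0,1],[0.005,0,0]],[[0,0,0],[0,0,0]]]'; python3 - <<'E'
from h import *
st();go([.5357,-.3178,.158],jawdown(-.015))
E
python3 -m creep '[[[0,0,0],[0,0,0]],[[0,0,0],[0,0,0]],[[0,0,0],[0,0,0]],[[0,0,0],[0,0,0]],[[0,0,0],[0,0,0]],[[0,0,0],[0,0,0]]]' 1 60; python3 - <<'E'
from h import *
st()
E
```

```text
clock: 39.9
tool_pos: [0.5319, -0.3185, 0.1608]
tool_rot: [-2.24, -2.189, 0.007]
wrist_force: [0.2, 0.2, -0.2]
gripper_width: 0.0769
t39.90 pos [ 0.5319 -0.3185  0.1608] rack [ -92.  -465.8  160.8] z [-0.01   0.004 -1.   ] y [ 1.    -0.023 -0.01 ] F [ 0.2  0.2 -0.2] w 76.9 q [-0.65  0.39  1.51 -0.    1.25 -0.63]
t39.9 pos [ 0.5319 -0.3185  0.1608] shift cm [0.08 0.39 0.28] turn [-0.01  -0.003 -0.008] rows>=0.1
clock: 40.4
tool_pos: [0.5331, -0.3189, 0.163]
tool_rot: [-2.242, -2.19, 0.006]
wrist_force: [0.3, 0.5, -2.0]
gripper_width: 0.0266
t40.40 pos [ 0.5331 -0.3189  0.163 ] rack [ -90.8 -466.3  163. ] z [-0.008  0.003 -1.   ] y [ 1.    -0.023 -0.008] F [ 0.3  0.5 -2. ] w 26.6 q [-0.65  0.39  1.5  -0.    1.25 -0.63]
```

```bash
python3 -m creep '[[[0,0,-1],[0,0,0]],[[0,0,-2.5],[0,0,0]],[[0,0,-3],[0,0,0]],[[0,0,-2.5],[0,0,-0.05]],[[0,0,0],[0,0,-0.055]],[[0,0,0],[0,0,0]]]'; python3 - <<'E'
from h import *
st();go(rk(15,0,256),jawdown(YAW))
E
```

```text
clock: 40.9
tool_pos: [0.5326, -0.318, 0.2592]
tool_rot: [-2.116, -2.307, 0.006]
wrist_force: [-1.0, 0.8, -2.5]
gripper_width: 0.027
t40.90 pos [ 0.5326 -0.318   0.2592] rack [ -91.2 -465.4  259.2] z [-0.011  0.004 -1.   ] y [ 0.996  0.086 -0.01 ] F [-1.   0.8 -2.5] w 27.0 q [-0.65  0.34  1.34 -0.    1.47 -0.73]
t40.9 pos [ 0.5326 -0.318   0.2592] shift cm [46.53 10.66  0.46] turn [-0.01  -0.005  0.001] rows>=11.9
```

```bash
python3 -m creep '[[[2,0.5,0],[0,0,0]],[[3.8,0.9,0],[0,0,0]],[[3.8,0.9,0],[0,0,0]],[[3.8,0.9,0],[0,0,0]],[[3.8,0.9,0],[0,0,0]],[[3.8,0.9,0],[0,0,0]],[[3.8,0.9,0],[0,0,0]],[[3.8,0.9,0],[0,0,0]],[[3.8,0.9,0],[0,0,0]],[[3.8,0.9,0],[0,0,0]],[[3,0.9,0],[0,0,0]],[[1,0.3,0],[0,0,0]]]'; python3 - <<'E'
from h import *
st();go(rk(20,0,220),jawdown(YAW))
E
```

```text
clock: 41.9
tool_pos: [0.5993, 0.1028, 0.2581]
tool_rot: [-2.15, -2.277, 0.013]
wrist_force: [-0.4, -0.8, -2.4]
gripper_width: 0.0267
t41.90 pos [0.5993 0.1028 0.2581] rack [ 11.3 -51.8 258.1] z [-0.013  0.001 -1.   ] y [ 0.998  0.058 -0.013] F [-0.4 -0.8 -2.4] w 26.7 q [ 0.05  0.32  1.37  0.    1.46 -0.  ]
t41.9 pos [0.5993 0.1028 0.2581] shift cm [5.2  0.78 3.81] turn [-0.013 -0.002 -0.028] rows>=1.6
```

```bash
python3 -m creep '[[[2.2,0.4,0.5],[-0.013,0,-0.028]],[[2.2,0.3,1],[0,0,0]],[[0.4,0,1.2],[0,0,0]],[[0,0,0.5],[0,0,0]],[[0,0,0],[0,0,0]]]'; python3 - <<'E'
from h import *
st();go(rk(25,0,182),jawdown(YAW))
E
```

```text
clock: 42.32
tool_pos: [0.6019, 0.1573, 0.2244]
tool_rot: [-2.121, -2.315, 0.0]
wrist_force: [-0.4, 0.1, -3.1]
gripper_width: 0.0267
t42.32 pos [0.6019 0.1573 0.2244] rack [ 18.5   2.2 224.4] z [-0.002  0.001 -1.   ] y [ 0.996  0.087 -0.002] F [-0.4  0.1 -3.1] w 26.7 q [0.14 0.35 1.41 0.   1.38 0.06]
t42.3 pos [0.6019 0.1573 0.2244] shift cm [-0.23  0.66  4.24] turn [-0.002 -0.001  0.002] rows>=1.1
```

```bash
python3 -m creep '[[[-0.2,0.6,0.5],[0,0,0]],[[0,0,1.5],[0,0,0]],[[0,0,1.3],[0,0,0]],[[0,0,0.5],[0,0,0]],[[0,0,0],[0,0,0]]]'; python3 - <<'E'
from h import *
st();go(rk(65,0,178),jawdown(YAW));im=grab_frame('wrist');crop('',150,50,450,350,2,'w33.png',im);crop('side',200,80,340,200,5,'s33.png')
E
```

```text
clock: 42.73
tool_pos: [0.6112, 0.1505, 0.1867]
tool_rot: [2.128, 2.307, 0.001]
wrist_force: [-0.2, 0.0, -2.9]
gripper_width: 0.0268
t42.73 pos [0.6112 0.1505 0.1867] rack [ 27.2  -5.4 186.7] z [ 0.002 -0.001 -1.   ] y [0.997 0.081 0.002] F [-0.2  0.  -2.9] w 26.8 q [ 0.13  0.38  1.46 -0.    1.3   0.05]
t42.7 pos [0.6112 0.1505 0.1867] shift cm [0.56 3.78 0.88] turn [ 0.002  0.001 -0.005] rows>=1.0
```

View pics/w33.png

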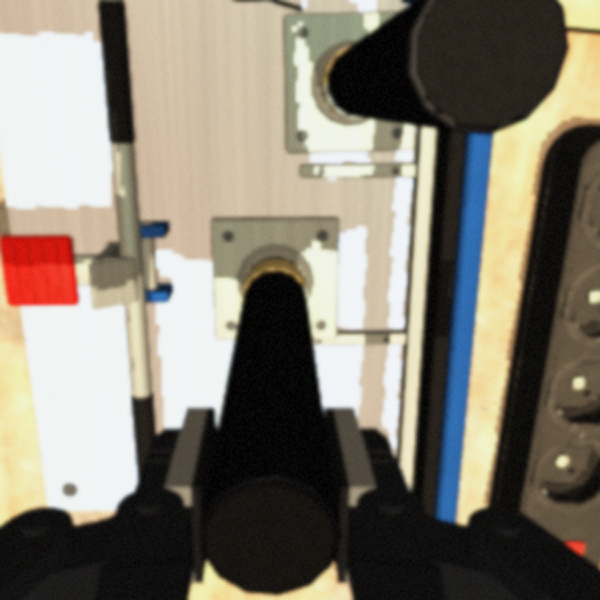

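View pics/s33.png

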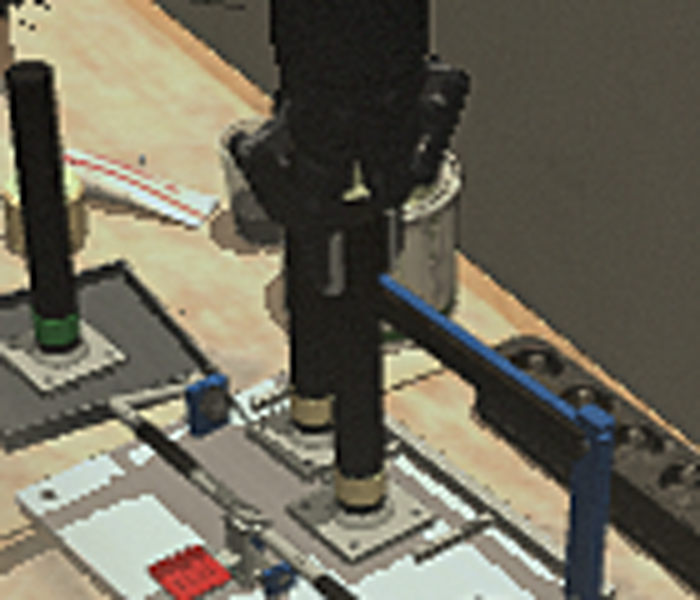

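```bash
python3 -m creep '[[[0.7,0.5,0.2],[0,0,0]],[[0.1,1.2,0.2],[0,0,0]],[[0,1.0,0.2],[0,0,0]],[[0,0.3,0.1],[0,0,0]],[[0,0,0],[0,0,0]]]'; python3 - <<'E'
from h import *
st();print(observe()['torque']);go(rk(65,0,178),jawdown(YAW));im=grab_frame('wrist');crop('',150,50,450,350,2,'w34.png',im)
E
```

```text
clock: 43.25
tool_pos: [0.6456, 0.1624, 0.1848]
tool_rot: [2.126, 2.302, 0.014]
wrist_force: [0.2, -0.6, -2.9]
gripper_width: 0.0268
t43.25 pos [0.6456 0.1624 0.1848] rack [ 62.5   3.6 184.8] z [ 0.012  0.001 -1.   ] y [0.997 0.079 0.012] F [ 0.2 -0.6 -2.9] w 26.8 q [ 0.14  0.43  1.38 -0.    1.32  0.06]
[-0.00353349  0.07428253  0.06260774]
t43.2 pos [0.6456 0.1624 0.1848] shift cm [-0.36  0.25  0.68] turn [ 0.012 -0.    -0.006] rows>=0.2
```

View pics/w34.png

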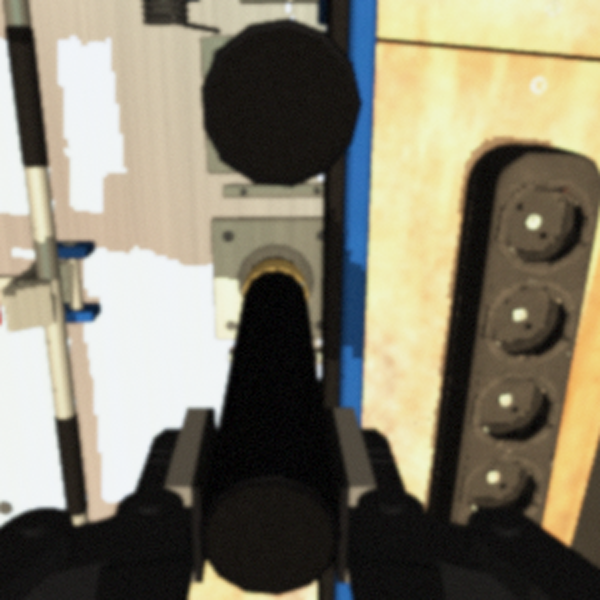

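```bash
python3 -m creep '[[[0,-0.3,0.5],[0.01,0,0]],[[0,0,0.4],[0,0,0]],[[0,0.3,0.2],[0,0,0]],[[0,0.4,0.2],[0,0,0]]]'; python3 - <<'E'
from h import *
st();print(observe()['torque'])
E
```

```text
clock: 43.63
tool_pos: [0.6472, 0.1626, 0.1731]
tool_rot: [-2.131, -2.308, 0.002]
wrist_force: [-5.6, -2.9, 24.7]
gripper_width: 0.0267
t43.63 pos [0.6472 0.1626 0.1731] rack [ 64.1   3.6 173.1] z [-0.001 -0.    -1.   ] y [ 0.997  0.08  -0.001] F [-5.6 -2.9 24.7] w 26.7 q [ 0.14  0.45  1.38 -0.    1.31  0.06]
[-0.43189432  1.7362281  -0.06362539]
```

```bash
python3 -m creep '[[[0,0.3,-0.2],[0,0,0]],[[0,0.4,0],[0,0,0]],[[0,0.4,0.05],[0,0,0]]]'; python3 - <<'E'
from h import *
st();print(observe()['torque'])
E
```

```text
clock: 43.88
tool_pos: [0.6513, 0.1628, 0.1749]
tool_rot: [-2.123, -2.3, 0.021]
wrist_force: [-7.9, -0.3, 3.1]
gripper_width: 0.027
t43.88 pos [0.6513 0.1628 0.1749] rack [ 68.1   3.5 174.9] z [-0.017 -0.002 -1.   ] y [ 0.997  0.08  -0.017] F [-7.9 -0.3  3.1] w 27.0 q [0.14 0.46 1.36 0.   1.34 0.06]
[-0.17945654  1.71449927  0.02320951]
```

```bash
python3 -m creep '[[[0,-0.1,0],[-0.02,0,0]],[[0,0.2,0.1],[-0.015,0,0]]]'; python3 - <<'E'
from h import *
st();crop('side',225,110,345,200,6.6,'s35.png')
E
```

```text
clock: 44.05
tool_pos: [0.6499, 0.1626, 0.1732]
tool_rot: [2.125, 2.302, 0.012]
wrist_force: [-6.6, -1.2, 14.9]
gripper_width: 0.0265
t44.05 pos [0.6499 0.1626 0.1732] rack [ 66.8   3.4 173.2] z [ 0.012 -0.    -1.   ] y [0.997 0.08  0.012] F [-6.6 -1.2 14.9] w 26.5 q [ 0.14  0.45  1.39 -0.    1.3   0.06]
```

View pics/s35.png

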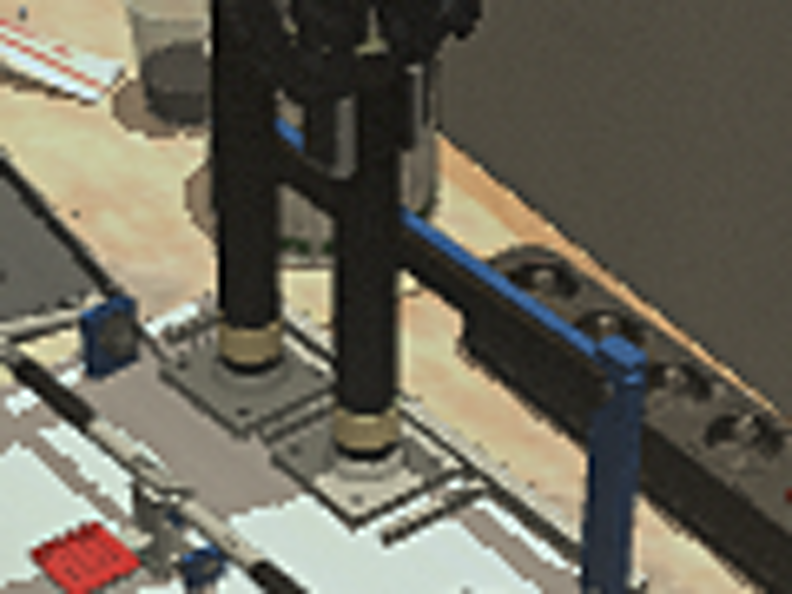

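```bash
python3 -m creep '[[[0,0,0],[0,0,0]],[[0,0,0],[0,0,0]],[[0,0,0],[0,0,0]],[[0,0,-2],[0,0,0]],[[0,0,-2.5],[0,0,0]],[[0,0,-3],[0,0,0]],[[0,0,-3],[0,0,0]],[[-2,-0.3,0],[0,0,0]],[[-3.7,-0.5,0],[0,0,0]],[[-3.7,-0.5,0],[0,0,0]],[[-3.7,-0.2,0],[0,0,0]],[[-3.7,0,0],[0,0,0]]]' 0.1 20;python3 -m creep '[[[-3.7,0,0],[0,0,0]],[[-2.7,0,0],[0,0,0]],[[-1,0,0],[0,0,0.05]],[[0,0,0],[0,0,0.05]],[[0,0,0],[0,0,0]]]' 0.2; python3 - <<'E'
from h import *
st();im=grab_frame('top');crop('',160,130,300,230,5,'t36.png',im);crop('',300,110,460,280,3.5,'t36b.png',im)
im=grab_frame('side');crop('',200,80,340,200,5,'s36.png',im)
c=cam('wrist');im=grab_frame('wrist');crop('',0,0,560,420,1.4,'w36.png',im)
E
```

```text
clock: 45.1
tool_pos: [0.658, -0.0015, 0.2868]
tool_rot: [2.095, 2.302, 0.055]
wrist_force: [0.4, 0.1, -0.1]
gripper_width: 0.077
clock: 45.52
tool_pos: [0.6702, -0.0909, 0.2886]
tool_rot: [2.213, 2.168, 0.063]
wrist_force: [0.1, 0.0, 0.9]
gripper_width: 0.0682
t45.52 pos [ 0.6702 -0.0909  0.2886] rack [  65.3 -250.9  288.6] z [ 0.059 -0.002 -0.998] y [ 0.998 -0.021  0.059] F [0.1 0.  0.9] w 68.2 q [-0.24  0.38  1.22  0.01  1.49 -0.22]
```

View pics/t36.png

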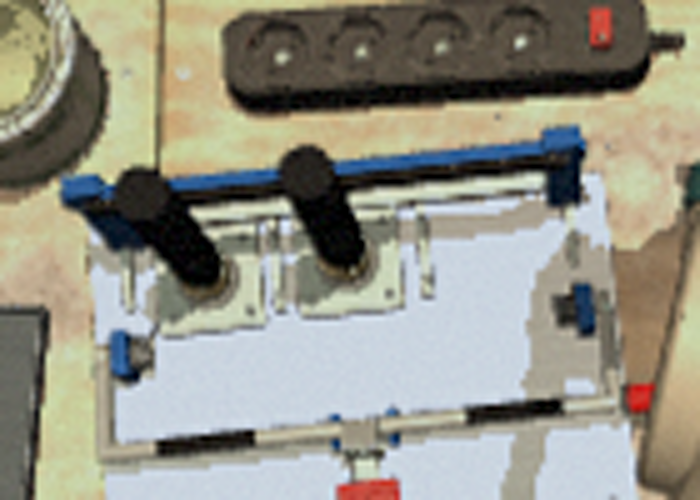

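View pics/s36.png

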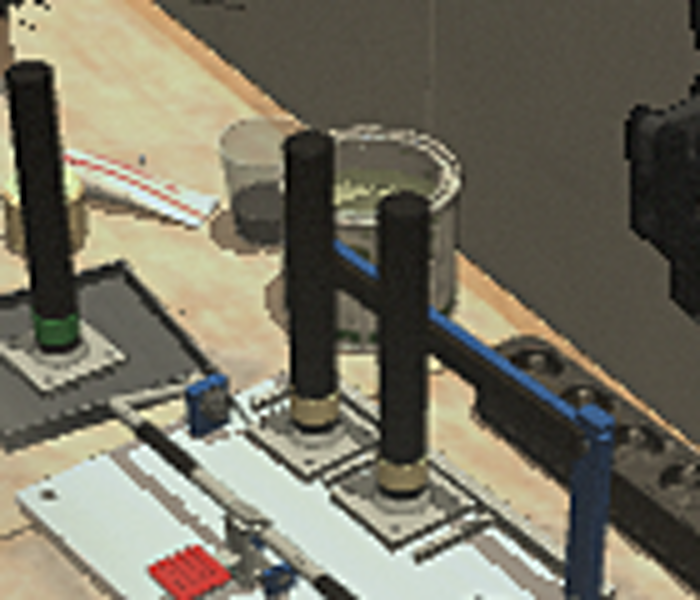

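View pics/w36.png

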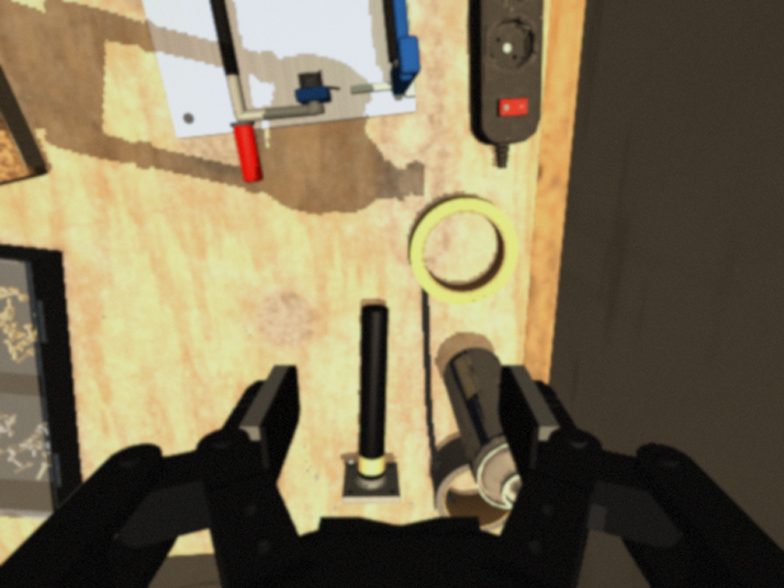

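```bash
python3 - <<'E'
from h import *
c=cam('wrist');t=cam('top');s=cam('side')
f=lambda u,v,z:onz(c,u/1.4,v/1.4,z).round(4)
print('head',f(374,307,.014),f(374,305,.02),'foot',f(371,470,.03),'can base edge L',f(440,362,0),'top-left',f(440,350,0.0))
print('can base from top img: left/bottom edges', onz(t,300+215/3.5,110+140/3.5,0), onz(t,300+245/3.5,110+155/3.5,0))
print('can top', onz(t,300+297/3.5,110+45/3.5,.2))
go([.658,-.186,.2],jawdown(.05))
E
```

```text
head [ 0.6592 -0.1624  0.014 ] [ 0.6593 -0.1581  0.02  ] foot [ 0.6497 -0.3426  0.03  ] can base edge L [ 0.7274 -0.2329  0.    ] top-left [ 0.7272 -0.2188  0.    ]
can base from top img: left/bottom edges [ 7.44189418e-01 -2.25925107e-01 -2.22044605e-16] [ 0.73077845 -0.2505704   0.        ]
can top [ 0.75267756 -0.24489137  0.2       ]
t45.7 pos [ 0.6697 -0.089   0.2886] shift cm [-9.72 -1.52  8.79] turn [ 0.058  0.002 -0.066] rows>=3.3
```

View pics/t36b.png

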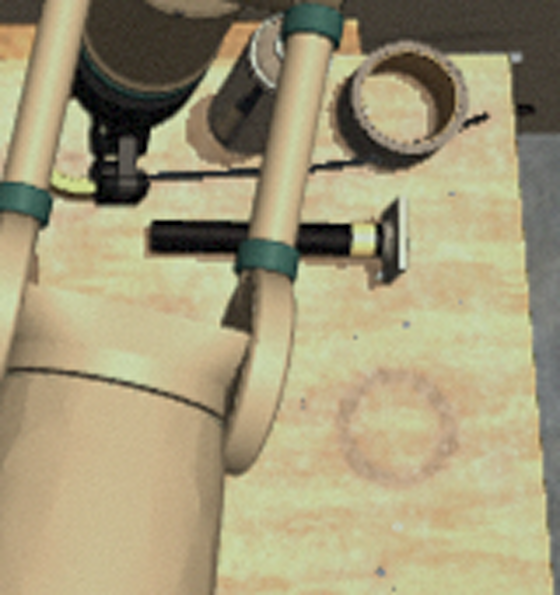

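```bash
python3 -m creep '[[[-3,-0.4,0],[0.03,0,0.03]],[[-3,-0.4,1],[0.03,0,0]],[[-2.5,-0.3,2],[0,0,0]],[[0,0,3],[0,0,0]],[[0,0,3],[0.01,0,0]],[[0,0,3],[0.01,0,0]],[[0,0,2],[0.01,0,0]],[[0,0,0],[0,0,0]]]'; python3 - <<'E'
from h import *
st();go([.6582,-.1835,.008],jawdown(-.053))
E
```

```text
clock: 46.33
tool_pos: [0.6608, -0.1691, 0.1482]
tool_rot: [-2.241, -2.181, 0.023]
wrist_force: [-0.7, -0.4, -0.5]
gripper_width: 0.0681
t46.33 pos [ 0.6608 -0.1691  0.1482] rack [  49.2 -328.   148.2] z [-0.021 -0.    -1.   ] y [ 0.999 -0.027 -0.021] F [-0.7 -0.4 -0.5] w 68.1 q [-0.35  0.5   1.36 -0.01  1.3  -0.32]
t46.3 pos [ 0.6608 -0.1691  0.1482] shift cm [-1.44  0.07 14.02] turn [-0.021  0.001  0.026] rows>=3.5
```

```bash
python3 -m creep '[[[-1.4,0.1,1],[-0.02,0,0.026]],[[0,0,2.5],[0,0,0]],[[0,0,2.5],[0,0,0]],[[0,0,2.5],[0.005,0,0]],[[0,0,1.2],[0.005,0,0]],[[0,0,0],[0,0,0]]]'; python3 - <<'E'
from h import *
st();go([.6582,-.1835,.008],jawdown(-.053));im=grab_frame('wrist');crop('',0,0,560,420,1.4,'w37.png',im)
E
```

```text
clock: 46.83
tool_pos: [0.6681, -0.1796, 0.0555]
tool_rot: [2.265, 2.17, -0.0]
wrist_force: [-0.4, 0.7, 0.2]
gripper_width: 0.0682
t46.83 pos [ 0.6681 -0.1796  0.0555] rack [  55.6 -339.    55.5] z [ 0.003 -0.004 -1.   ] y [ 0.999 -0.043  0.003] F [-0.4  0.7  0.2] w 68.2 q [-0.36  0.57  1.48 -0.    1.09 -0.32]
t46.8 pos [ 0.6681 -0.1796  0.0555] shift cm [-0.42 -0.99  4.74] turn [0.003 0.004 0.01 ] rows>=1.2
```

View pics/w37.png

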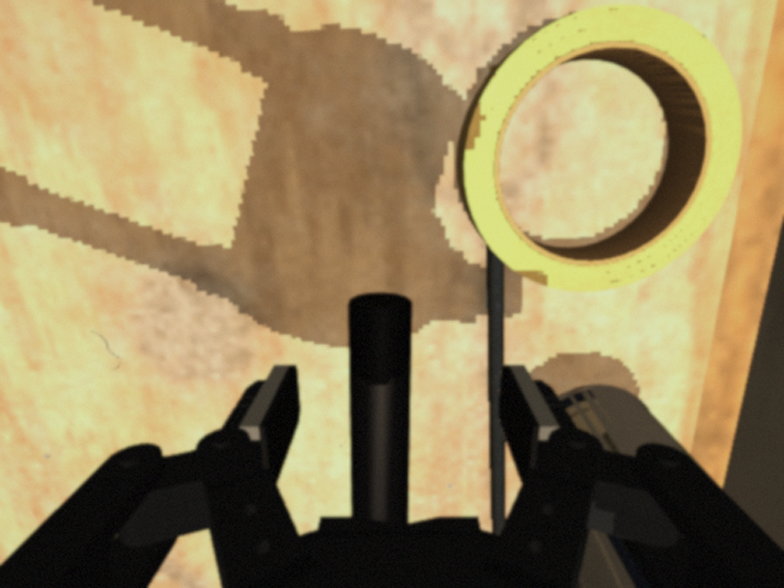

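```bash
python3 -m creep '[[[-0.4,-0.9,0],[0,0,0.01]],[[0,-0.1,1],[0,0,0]],[[0,0,1.2],[0,0,0]],[[0,0,1],[0,0,0]],[[0,0,0.3],[0,0,0]]]' 0.4; python3 - <<'E'
from h import *
st();go([.6582,-.1835,.008],jawdown(-.053))
E
```

```text
clock: 47.3
tool_pos: [0.6627, -0.1848, 0.0272]
tool_rot: [2.265, 2.15, 0.01]
wrist_force: [0.0, -0.2, -0.6]
gripper_width: 0.0513
t47.30 pos [ 0.6627 -0.1848  0.0272] rack [  49.8 -343.8   27.2] z [ 0.018 -0.009 -1.   ] y [ 0.998 -0.052  0.018] F [ 0.  -0.2 -0.6] w 51.3 q [-0.37  0.59  1.53 -0.    1.01 -0.32]
t47.3 pos [ 0.6627 -0.1848  0.0272] shift cm [ 0.12 -0.49  1.91] turn [0.018 0.008 0.001] rows>=0.5
```

```bash
python3 -m creep '[[[0.1,-0.5,0.3],[0.018,0.008,0]],[[0,-0.1,0.7],[0,0,0]],[[0,0,0.5],[0,0,0]],[[0,0,0.4],[0,0,0]],[[0,0,0.1],[0,0,0]]]'; python3 - <<'E'
from h import *
st()
E
```

```text
clock: 47.72
tool_pos: [0.6558, -0.1835, 0.0039]
tool_rot: [-2.277, -2.161, 0.002]
wrist_force: [0.6, 0.1, -1.2]
gripper_width: 0.0512
t47.72 pos [ 0.6558 -0.1835  0.0039] rack [  43.1 -341.9    3.9] z [-0.003  0.001 -1.   ] y [ 0.999 -0.052 -0.003] F [ 0.6  0.1 -1.2] w 51.2 q [-0.37  0.61  1.55  0.    0.99 -0.32]
```

```bash
python3 -m creep '[[[0,0,-0.3],[0,0,0]],[[0,0,0],[0,0,0]],[[0,0,0],[0,0,0]],[[0,0,0],[0,0,0]],[[0,0,0],[0,0,0]],[[0,0,0],[0,0,0]]]' 1 22;  python3 - <<'E'
from h import *
st()
E
python3 -m creep '[[[-0.1,0,-1],[0,0,0]],[[-0.2,0,-2],[0,0,0]],[[-0.3,0,-2],[0,0,0]],[[-0.3,0,-2],[0,0,0]],[[-0.3,0,-2],[0,0,0]],[[-0.3,0,-2],[0,0,0]],[[-0.3,0,-2],[0,0,0]],[[-0.2,0,-2],[0,0,0]],[[0,0,-1.5],[0,0,0]],[[0,0,-0.5],[0,0,0]],[[0,0,0],[0,0,0]]]'; python3 - <<'E'
from h import *
st();crop('side',250,130,470,330,3.5,'s38.png')
E
```

```text
clock: 48.22
tool_pos: [0.6565, -0.1835, 0.0075]
tool_rot: [-2.277, -2.162, 0.001]
wrist_force: [-0.7, -0.6, 0.0]
gripper_width: 0.0272
t48.22 pos [ 0.6565 -0.1835  0.0075] rack [  43.7 -342.     7.5] z [-0.002  0.001 -1.   ] y [ 0.999 -0.052 -0.002] F [-0.7 -0.6  0. ] w 27.2 q [-0.37  0.61  1.54  0.    0.99 -0.32]
clock: 49.13
tool_pos: [0.6527, -0.2037, 0.1875]
tool_rot: [-2.274, -2.155, 0.003]
wrist_force: [1.2, 0.4, -2.3]
gripper_width: 0.0268
t49.13 pos [ 0.6527 -0.2037  0.1875] rack [  38.3 -361.8  187.5] z [-0.007  0.005 -1.   ] y [ 0.999 -0.053 -0.007] F [ 1.2  0.4 -2.3] w 26.8 q [-0.41  0.47  1.31  0.    1.37 -0.35]
```

View pics/s38.png

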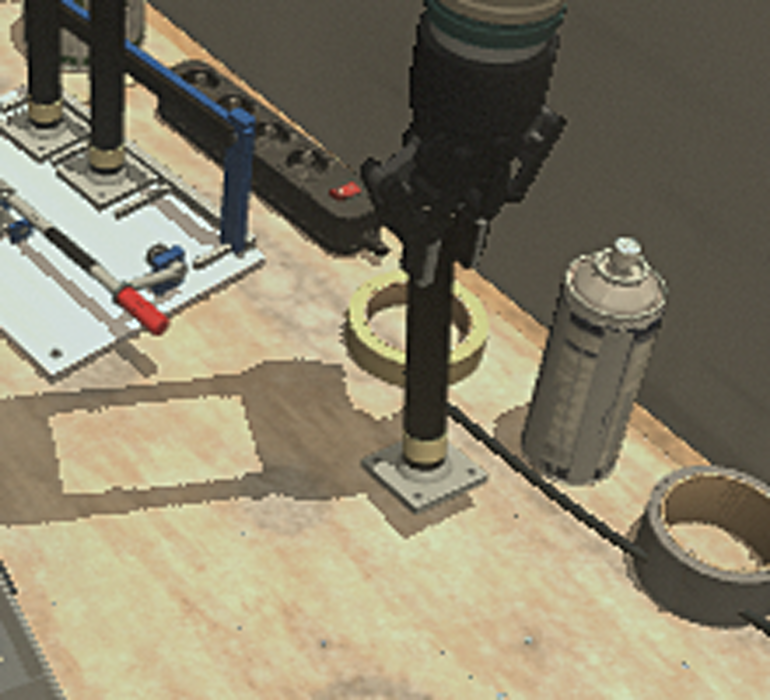

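```bash
python3 -m creep '[[[0,-1.5,0],[0,0,0]],[[0,-2,0],[0,0,0]],[[0,-2,0],[0,0,0]],[[0,-1,0],[0,0,0]],[[0,0,0.5],[0,0,0]],[[0,0,0.8],[0,0,0]],[[-0.2,0,0.6],[0,0,0]]]'; python3 - <<'E'
from h import *
st()
E
```

```text
clock: 49.77
tool_pos: [0.5843, -0.2028, 0.1668]
tool_rot: [-2.272, -2.159, 0.01]
wrist_force: [-4.2, -0.3, 34.5]
gripper_width: 0.027
t49.77 pos [ 0.5843 -0.2028  0.1668] rack [ -29.8 -355.1  166.8] z [-0.01   0.001 -1.   ] y [ 0.999 -0.051 -0.01 ] F [-4.2 -0.3 34.5] w 27.0 q [-0.44  0.39  1.5  -0.    1.26 -0.39]
```

```bash
python3 -m creep '[[[0,0,-0.2],[0,0,0]],[[0,0,0],[0,0,0]],[[0,0,0],[0,0,0]],[[0,0,0],[0,0,0]],[[0,0,0],[0,0,0]],[[0,0,0],[0,0,0]]]' 0.3 20; python3 - <<'E'
from h import *
st();crop('side',250,130,470,330,3.5,'s39.png');im=grab_frame('wrist');crop('',0,0,560,420,1.4,'w39.png',im)
E
```

```text
clock: 50.27
tool_pos: [0.5876, -0.2038, 0.1666]
tool_rot: [-2.273, -2.162, 0.009]
wrist_force: [-0.5, 0.1, -0.6]
gripper_width: 0.06
t50.27 pos [ 0.5876 -0.2038  0.1666] rack [ -26.7 -356.3  166.6] z [-0.007 -0.001 -1.   ] y [ 0.999 -0.05  -0.007] F [-0.5  0.1 -0.6] w 60.0 q [-0.44  0.39  1.5  -0.    1.26 -0.39]
```

View pics/s39.png

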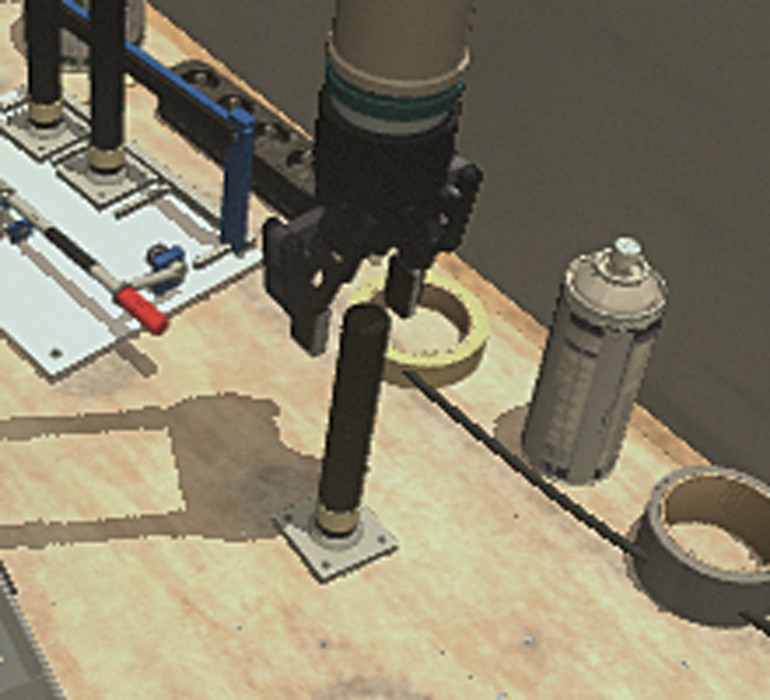

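View pics/w39.png

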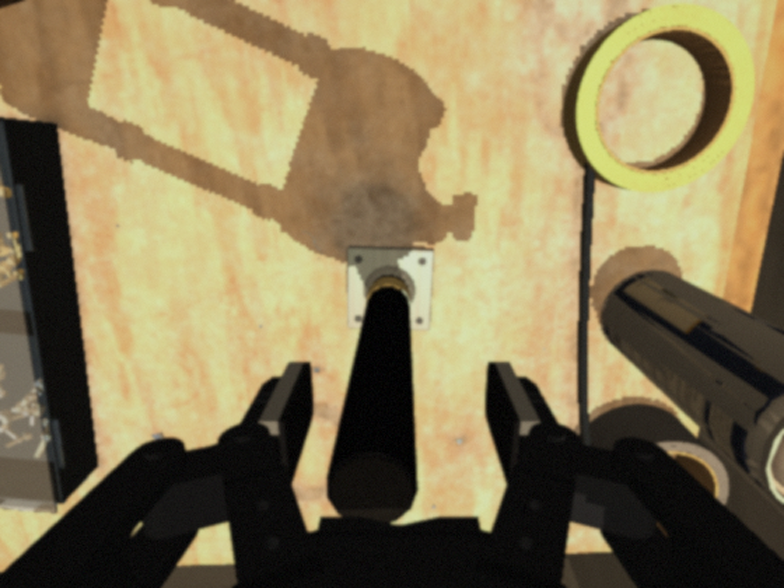

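```bash
python3 - <<'E'
from h import *
c=cam('wrist')
q=np.array([onz(c,u/1.4,v/1.4,.008) for u,v in [(348,247),(434,250),(431,329),(347,327)]]);print(q[:,:2],q.mean(0))
h=onz(c,372/1.4,488/1.4,.2);print('head',h)
go([q[:,0].mean(),q[:,1].mean(),.160],jawdown(-.05))
E
```

```text
[[ 0.55171343 -0.18960931]
 [ 0.61017943 -0.19459469]
 [ 0.6064469  -0.25284933]
 [ 0.54590519 -0.24838458]] [ 0.57856124 -0.22135948  0.008     ]
head [ 0.57837562 -0.22036578  0.2       ]
t50.4 pos [ 0.5874 -0.2037  0.1666] shift cm [-1.81 -0.79  0.67] turn [-0.008  0.001 -0.   ] rows>=0.5
```

Upright (head directly above the foot within 1 mm), foot yaw ≈ −4.5°. Regrasp.

```bash
python3 -m creep '[[[-1,-0.4,0.2],[-0.008,0,0]],[[-0.8,-0.4,0.2],[0,0,0.01]],[[0,0,0],[0,0,0]]]'; python3 - <<'E'
from h import *
st()
E
python3 -m creep '[[[0,0,0],[0,0,0]],[[0,0,0],[0,0,0]],[[0,0,0],[0,0,0]],[[0,0,0],[0,0,0]],[[0,0,0],[0,0,0]],[[0,0,0],[0,0,0]]]' 1 60; python3 - <<'E'
from h import *
st()
E
```

```text
clock: 50.62
tool_pos: [0.5777, -0.2225, 0.1617]
tool_rot: [2.286, 2.153, -0.001]
wrist_force: [-0.4, 0.1, -0.4]
gripper_width: 0.0604
t50.62 pos [ 0.5777 -0.2225  0.1617] rack [ -38.  -374.1  161.7] z [ 0.    -0.001 -1.   ] y [ 0.998 -0.06   0.   ] F [-0.4  0.1 -0.4] w 60.4 q [-0.48  0.39  1.52 -0.    1.24 -0.42]
clock: 51.12
tool_pos: [0.5772, -0.2239, 0.1617]
tool_rot: [2.289, 2.15, -0.0]
wrist_force: [0.7, -0.1, -0.7]
gripper_width: 0.0269
t51.12 pos [ 0.5772 -0.2239  0.1617] rack [ -38.7 -375.4  161.7] z [ 0.001 -0.001 -1.   ] y [ 0.998 -0.062  0.001] F [ 0.7 -0.1 -0.7] w 26.9 q [-0.48  0.38  1.52 -0.    1.24 -0.42]
```

```bash
python3 -m creep '[[[0,0,-1],[0,0,0]],[[0,0,-2.5],[0,0,0]],[[0,0,-3],[0,0,-0.05]],[[0,0,-2.5],[0,0,-0.06]],[[0,0,-0.5],[0,0,-0.06]],[[0,0,0],[0,0,0]]]'; python3 - <<'E'
from h import *
st();go(rk(15,-80,256),jawdown(.1))
E
```

```text
clock: 51.62
tool_pos: [0.5749, -0.2212, 0.2593]
tool_rot: [-2.082, -2.34, 0.004]
wrist_force: [-0.2, 0.3, -2.0]
gripper_width: 0.0264
t51.62 pos [ 0.5749 -0.2212  0.2593] rack [ -40.8 -372.6  259.3] z [-0.008  0.004 -1.   ] y [ 0.993  0.116 -0.008] F [-0.2  0.3 -2. ] w 26.4 q [-0.48  0.33  1.36 -0.    1.46 -0.6 ]
t51.6 pos [ 0.5749 -0.2212  0.2593] shift cm [29.07  6.49  0.43] turn [-0.008 -0.005  0.017] rows>=7.4
```

```bash
python3 -m creep '[[[2,0.5,0],[0,0,0]],[[3.7,0.9,0],[0,0,0]],[[3.7,0.9,0],[0,0,0]],[[3.7,0.9,0],[0,0,0]],[[3.7,0.8,0],[0,0,0]],[[3.7,0.8,0],[0,0,0]],[[2.7,0.5,0],[0,0,0]],[[1,0,0],[0,0,0]],[[0,0,0],[0,0,0]]]'; python3 - <<'E'
from h import *
st();go(rk(22,-81,215),jawdown(.1))
E
```

```text
clock: 52.37
tool_pos: [0.5992, 0.0342, 0.255]
tool_rot: [-2.101, -2.316, 0.013]
wrist_force: [-0.5, 0.2, -3.1]
gripper_width: 0.0268
t52.37 pos [0.5992 0.0342 0.255 ] rack [   5.2 -120.2  255. ] z [-0.017  0.004 -1.   ] y [ 0.995  0.097 -0.016] F [-0.5  0.2 -3.1] w 26.8 q [-0.06  0.31  1.39  0.    1.45 -0.16]
t52.4 pos [0.5992 0.0342 0.255 ] shift cm [3.87 1.79 3.99] turn [-0.016 -0.006 -0.003] rows>=1.5
```

```bash
python3 -m creep '[[[2,1,0],[-0.016,0,0]],[[1.8,1,0.5],[0,0,0]],[[0.3,0.3,1.2],[0,0,0]],[[0,0,1],[0,0,0]],[[0,0,0],[0,0,0]]]'; python3 - <<'E'
from h import *
st();go(rk(32,-78,183),jawdown(.1));im=grab_frame('wrist');crop('',150,50,450,350,2,'w40.png',im)
E
```

```text
clock: 52.78
tool_pos: [0.6169, 0.073, 0.2243]
tool_rot: [-2.115, -2.32, 0.007]
wrist_force: [-0.7, 0.4, -2.9]
gripper_width: 0.0264
t52.78 pos [0.6169 0.073  0.2243] rack [ 26.2 -83.1 224.3] z [-0.005 -0.001 -1.   ] y [ 0.996  0.092 -0.005] F [-0.7  0.4 -2.9] w 26.4 q [ 0.01  0.35  1.41 -0.    1.38 -0.09]
t52.8 pos [0.6169 0.073  0.2243] shift cm [0.51 0.6  4.13] turn [-0.005  0.001 -0.007] rows>=1.1
```

View pics/w40.png

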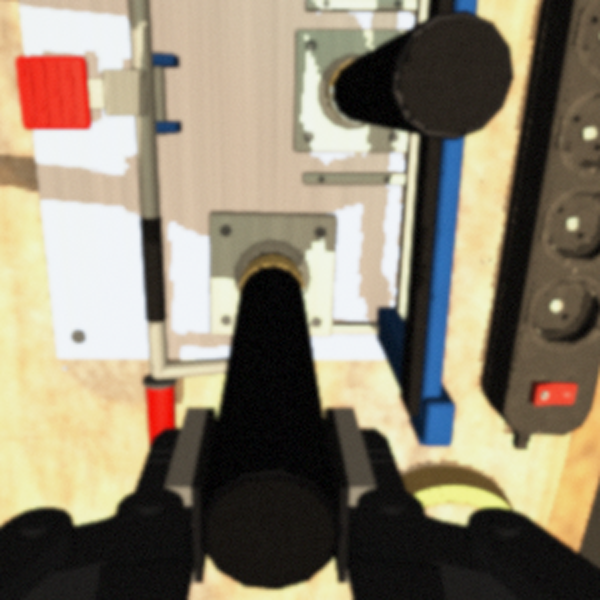

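```bash
python3 -m creep '[[[0.7,0.6,0.3],[0,0,0]],[[0,0,1.5],[0,0,0]],[[0,0,1.5],[0,0,0]],[[0,0,0.6],[0,0,0]],[[0,0,0],[0,0,0]]]'; python3 - <<'E'
from h import *
st();go(rk(62,-81,180),jawdown(.1));im=grab_frame('wrist');crop('',150,50,450,350,2,'w41.png',im)
E
```

```text
clock: 53.25
tool_pos: [0.6241, 0.0753, 0.1855]
tool_rot: [2.125, 2.312, -0.006]
wrist_force: [-0.4, 0.6, -3.1]
gripper_width: 0.0271
t53.25 pos [0.6241 0.0753 0.1855] rack [ 33.6 -81.3 185.5] z [-0.001 -0.004 -1.   ] y [ 0.996  0.084 -0.002] F [-0.4  0.6 -3.1] w 27.1 q [ 0.01  0.38  1.46 -0.    1.3  -0.07]
t53.2 pos [0.6241 0.0753 0.1855] shift cm [0.04 2.84 0.54] turn [-0.002  0.003 -0.015] rows>=0.7
```

View pics/w41.png

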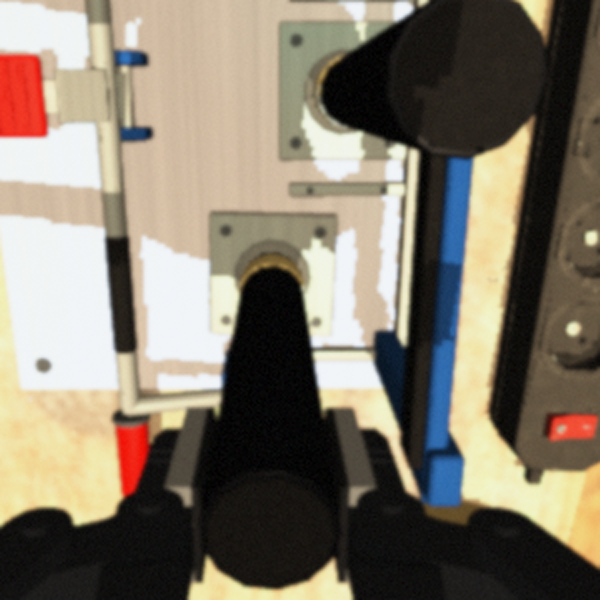

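```bash
python3 -m creep '[[[0.4,0.5,0.4],[0,0,0]],[[0,1.0,0.2],[0,0,0]],[[0,0.8,0.1],[0,0,0]],[[0,0.2,0],[0,0,0]],[[0,0,0],[0,0,0]]]'; python3 - <<'E'
from h import *
st();print(observe()['torque']);go(rk(66,-81,175),jawdown(.1));im=grab_frame('wrist');crop('',150,50,450,350,2,'w42.png',im)
E
```

```text
clock: 53.72
tool_pos: [0.6543, 0.0816, 0.1816]
tool_rot: [2.122, 2.307, 0.002]
wrist_force: [-0.1, -0.1, -2.1]
gripper_width: 0.027
t53.72 pos [0.6543 0.0816 0.1816] rack [ 64.2 -77.7 181.6] z [ 0.006 -0.003 -1.   ] y [0.996 0.084 0.006] F [-0.1 -0.1 -2.1] w 27.0 q [ 0.02  0.43  1.4  -0.    1.31 -0.06]
[ 0.00448443  0.04832032 -0.01091436]
t53.7 pos [0.6543 0.0816 0.1816] shift cm [-0.33  0.17  0.66] turn [ 0.006  0.004 -0.016] rows>=0.2
```

View pics/w42.png

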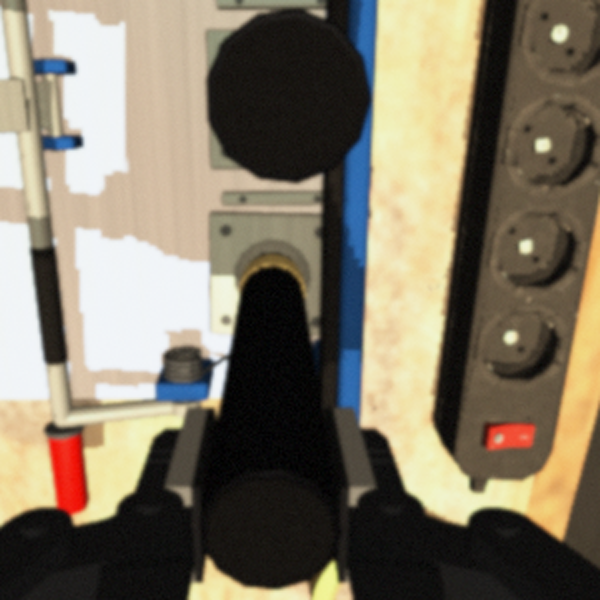

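```bash
python3 -m creep '[[[-0.1,-0.2,0.4],[0.006,0,-0.01]],[[0,0,0.3],[0,0,0]],[[0,0.3,0.1],[0,0,0]],[[0,0.3,0.1],[0,0,0]],[[0,0.3,0.1],[0,0,0]]]'; python3 - <<'E'
from h import *
st();print(observe()['torque'])
E
```

```text
clock: 54.18
tool_pos: [0.6576, 0.0806, 0.1737]
tool_rot: [-2.112, -2.324, 0.014]
wrist_force: [-4.3, -0.8, 4.1]
gripper_width: 0.0267
t54.18 pos [0.6576 0.0806 0.1737] rack [ 67.4 -79.  173.7] z [-0.007 -0.006 -1.   ] y [ 0.995  0.095 -0.007] F [-4.3 -0.8  4.1] w 26.7 q [ 0.02  0.44  1.39 -0.01  1.32 -0.07]
[0.00199466 0.95669688 0.0706231 ]
```

```bash
python3 -m creep '[[[0,0.2,0.1],[-0.01,0.005,0]],[[0,0.3,0.2],[-0.015,0,0]],[[0,0.2,0.1],[-0.01,0,0]]]'; python3 - <<'E'
from h import *
st();print(observe()['torque'])
E
```

```text
clock: 54.43
tool_pos: [0.6564, 0.0803, 0.1737]
tool_rot: [2.107, 2.32, 0.012]
wrist_force: [-4.4, 0.5, 2.6]
gripper_width: 0.0265
t54.43 pos [0.6564 0.0803 0.1737] rack [ 66.2 -79.2 173.7] z [ 0.011  0.001 -1.   ] y [0.995 0.096 0.011] F [-4.4  0.5  2.6] w 26.5 q [ 0.02  0.43  1.41  0.    1.29 -0.08]
[-0.19952692  1.65157246 -0.02817074]
```

```bash
python3 -m creep '[[[0,0.1,0.2],[0,0,0]],[[0,0.1,0.1],[0,0,0]]]'; python3 -m creep '[[[0,0,0],[0,0,0]],[[0,0,0],[0,0,0]],[[0,0,0],[0,0,0]],[[0,0,-2],[0,0,0]],[[0,0,-2.5],[0,0,0]],[[0,0,-3],[0,0,0]],[[0,0,-3],[0,0,0]],[[-2,-0.3,0],[0,0,0]],[[-3.7,-0.5,0],[0,0,0]],[[-3.7,-0.5,0],[0,0,0]],[[-2,0,0],[0,0,0]],[[0,0,0],[0,0,0]]]' 0.1 20; python3 - <<'E'
from h import *
st();im=grab_frame('top');crop('',160,130,300,230,5,'t43.png',im)
im=grab_frame('side');crop('',200,80,340,200,5,'s43.png',im)
E
```

```text
clock: 54.6
tool_pos: [0.6559, 0.0802, 0.1737]
tool_rot: [2.108, 2.321, 0.009]
wrist_force: [-2.3, 0.5, -1.5]
gripper_width: 0.0265
clock: 55.6
tool_pos: [0.6603, -0.0361, 0.2844]
tool_rot: [2.093, 2.319, 0.025]
wrist_force: [0.4, 0.7, -0.9]
gripper_width: 0.0768
t55.60 pos [ 0.6603 -0.0361  0.2844] rack [  60.1 -195.4  284.4] z [ 0.024 -0.    -1.   ] y [0.995 0.102 0.024] F [ 0.4  0.7 -0.9] w 76.8 q [-0.16  0.37  1.23  0.    1.51 -0.26]
```

View pics/t43.png

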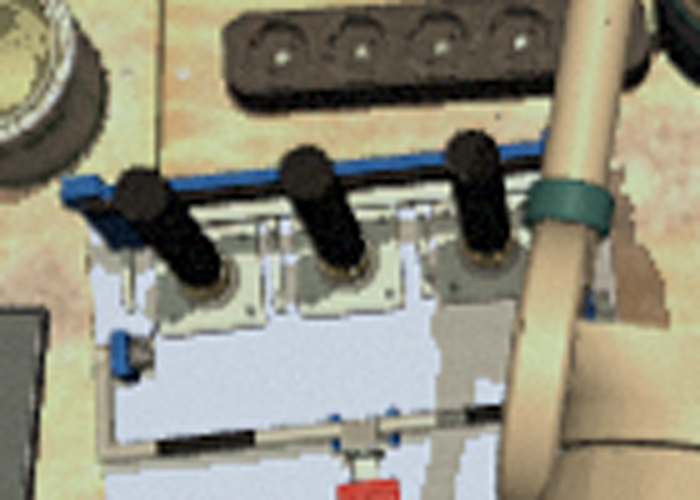

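View pics/s43.png

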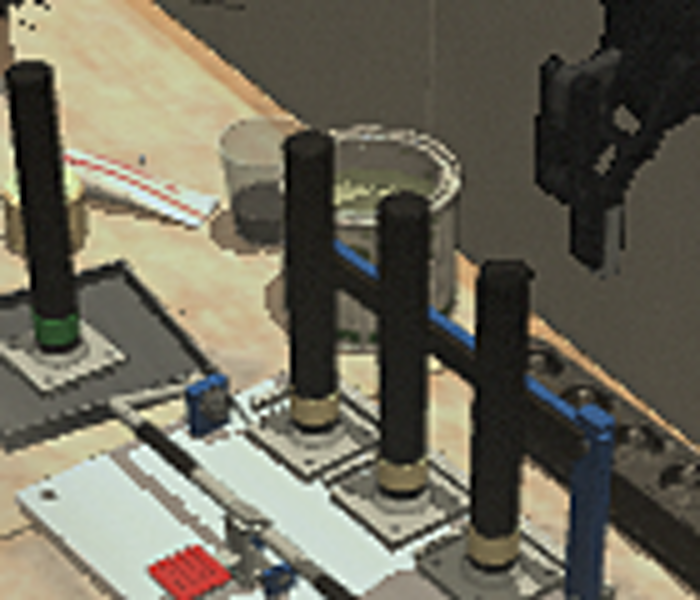

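```bash
python3 - <<'E'
from h import *
im=cv2.imread('pics/t43.png')
c=cam('top')
f=lambda u,v,z:torack(onz(c,160+(u+.5)/5-.5,130+(v+.5)/5-.5,z))
for n,p in dict(f3=[(165,335),(265,325)],f2=[(300,315),(402,307)],f1=[(440,302),(500,298)]).items(): print(n,[f(*q,.02).tolist() for q in p])
print('heads',[f(*q,.212).tolist() for q in [(141,194),(306,174),(472,155)]])
E
python3 -m creep '[[[0,-1.5,0],[0,0,0]],[[0,-3,0],[0.02,0,0]],[[1,-3.7,0],[0,0,0]],[[1,-3.7,0],[0,0,0]],[[1,-3.7,0],[0,0,0]],[[2,-2,0],[0,0,0]],[[3,0,0],[0,0,0]],[[3,0,0],[0,0,0]],[[2,0,0],[0,0,0]],[[0,0,0],[0,0,0]]]' 0.6; python3 - <<'E'
from h import *
st();im=grab_frame('wrist');crop('',0,0,560,420,1.4,'w44.png',im)
im=grab_frame('top');crop('',160,130,300,230,5,'t44.png',im)
E
```

```text
f3 [[33.5, 108.8, 20.0], [33.5, 51.9, 20.0]]
f2 [[37.3, 31.7, 20.0], [36.2, -26.4, 20.0]]
f1 [[36.9, -48.2, 20.0], [35.8, -82.4, 20.0]]
heads [[63.2, 81.6, 212.0], [65.2, 1.8, 212.0], [66.7, -78.7, 212.0]]
clock: 56.53
tool_pos: [0.4607, 0.0952, 0.2791]
tool_rot: [-2.086, -2.338, -0.016]
wrist_force: [-0.4, 0.2, 0.6]
gripper_width: 0.0336
t56.53 pos [0.4607 0.0952 0.2791] rack [-127.6  -47.6  279.1] z [ 0.001  0.013 -1.   ] y [0.994 0.114 0.003] F [-0.4  0.2  0.6] w 33.6 q [ 0.05  0.09  1.63  0.01  1.42 -0.07]
```

View pics/w44.png

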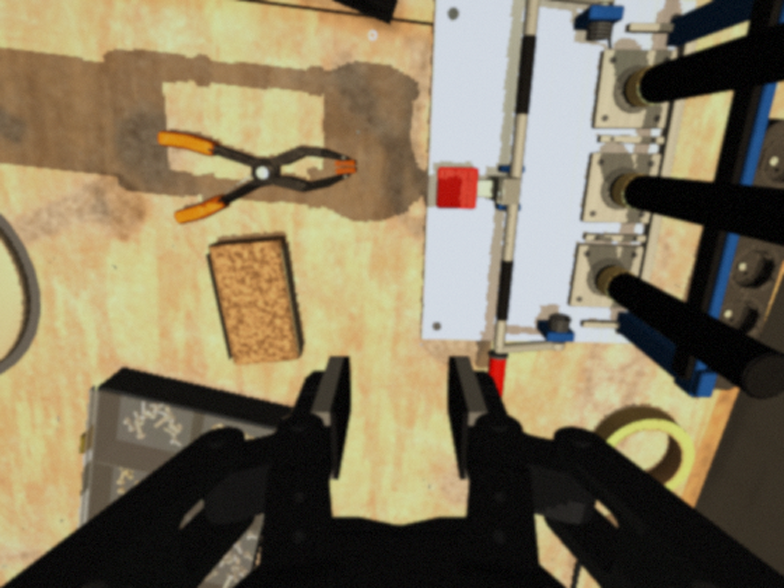

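View pics/t44.png

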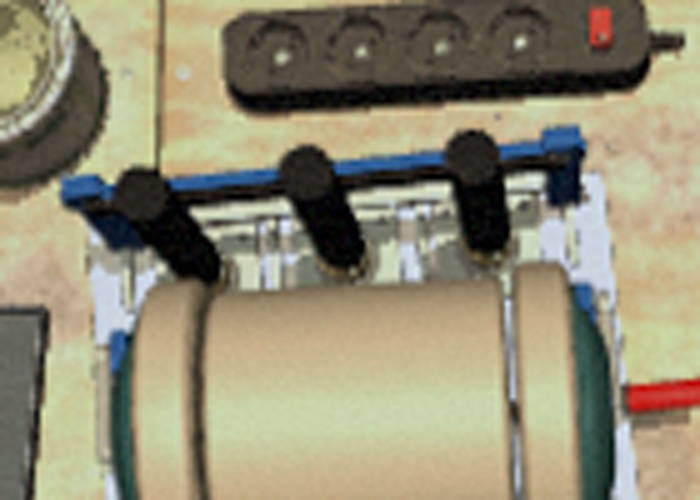

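```bash
python3 - <<'E'
from h import *
c=cam('wrist');p=onz(c,457/1.4,188/1.4,.042);print(p,torack(p));t=cam('top');q=onz(t,233.2,231.2,.042);print(q,torack(q))
p=np.array([(p[0]+q[0])/2-.003,(p[1]+q[1])/2]);go([p[0],p[1],.28],jawdown(YAW));print(p)
E
```

```text
[0.50420404 0.14422856 0.042     ] [-80.   -2.4  42. ]
[0.50491346 0.14736807 0.042     ] [-79.    0.6  42. ]
t56.6 pos [0.4615 0.0923 0.2789] shift cm [ 4.87  4.58 -0.05] turn [ 0.002 -0.01   0.027] rows>=1.7
[0.50155875 0.14579832]
```

```bash
python3 -m creep '[[[2.4,2.2,0],[0,-0.01,0.027]],[[2.3,2.2,0],[0,0,0]],[[0,0,2],[0,0,0]],[[0,0,3],[0,0,0]],[[0,0,3],[0,0,0]],[[0,0,3],[0,0,0]],[[0,0,2],[0,0,0]],[[0,0,0],[0,0,0]]]' 1 20; python3 - <<'E'
from h import *
st();go([.5016,.1458,.06],jawdown(YAW))
E
```

```text
clock: 57.3
tool_pos: [0.5104, 0.141, 0.1458]
tool_rot: [2.12, 2.301, 0.009]
wrist_force: [-0.3, -0.4, -1.1]
gripper_width: -0.0002
t57.30 pos [0.5104 0.141  0.1458] rack [-74.1  -6.2 145.8] z [ 0.013 -0.005 -1.   ] y [0.997 0.082 0.013] F [-0.3 -0.4 -1.1] w -0.2 q [ 0.14  0.27  1.75 -0.01  1.12  0.06]
t57.3 pos [0.5104 0.141  0.1458] shift cm [ 0.6  -0.95  8.56] turn [ 0.013  0.006 -0.004] rows>=2.2
```

```bash
python3 -m creep '[[[0.6,-0.9,0.5],[0.013,0.006,0]],[[0,0,2],[0,0,0]],[[0,0,2],[0.005,0,0]],[[0,0,1.5],[0.005,0,0]],[[0,0,0],[0,0,0]]]'; python3 - <<'E'
from h import *
st();go([.5016,.1458,.045],jawdown(YAW));im=grab_frame('wrist');crop('',0,0,560,420,1.4,'w45.png',im);crop('side',180,90,380,250,4,'s45.png')
E
```

```text
clock: 57.72
tool_pos: [0.5036, 0.1457, 0.0875]
tool_rot: [-2.128, -2.303, 0.005]
wrist_force: [-0.2, 0.5, 0.0]
gripper_width: 0.0
t57.72 pos [0.5036 0.1457 0.0875] rack [-80.5  -0.9  87.5] z [-0.007  0.001 -1.   ] y [ 0.997  0.079 -0.006] F [-0.2  0.5  0. ] w 0.0 q [0.15 0.33 1.82 0.   1.   0.07]
t57.7 pos [0.5036 0.1457 0.0875] shift cm [ 0.02 -0.17  4.25] turn [-0.006 -0.002 -0.007] rows>=1.1
```

View pics/w45.png

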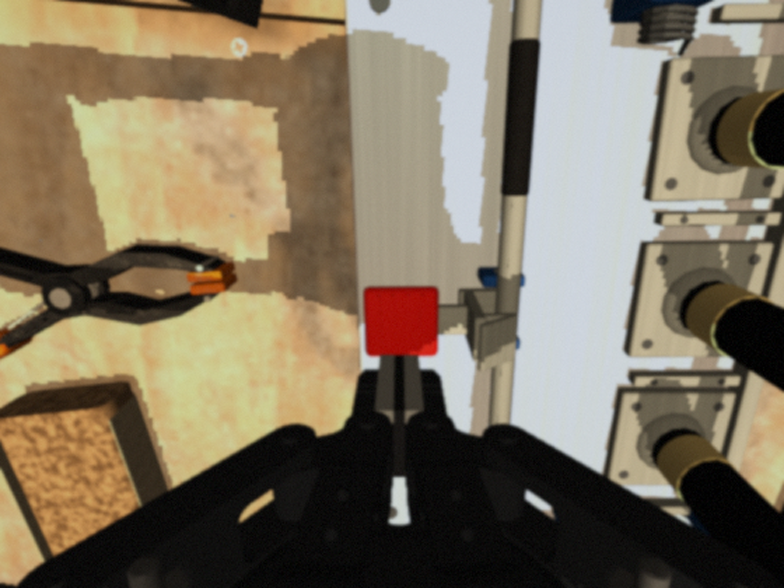

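View pics/s45.png

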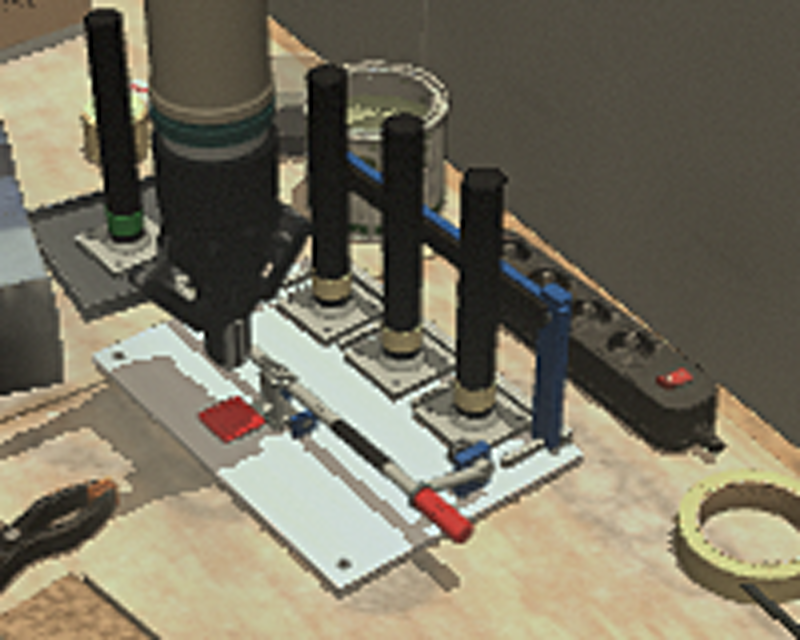

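```bash
python3 -m creep '[[[0,0,1.2],[0,0,0]],[[0,0,1.5],[0,0,0]],[[0,0,0.9],[0,0,0]],[[0,0,0],[0,0,0]]]'; python3 - <<'E'
from h import *
st()
E
```

```text
clock: 58.15
tool_pos: [0.511, 0.147, 0.0602]
tool_rot: [2.128, 2.303, 0.018]
wrist_force: [-0.6, -0.0, 0.5]
gripper_width: -0.0003
t58.15 pos [0.511  0.147  0.0602] rack [-73.   -0.2  60.2] z [ 0.012  0.004 -1.   ] y [0.997 0.079 0.013] F [-0.6 -0.   0.5] w -0.3 q [0.15 0.36 1.85 0.   0.91 0.07]
```

```bash
python3 -m creep '[[[0,-0.9,0],[0.01,0,0]],[[0,-0.1,0.8],[0.005,0,0]],[[0,-0.1,0.8],[0.005,0,0]]]'; python3 - <<'E'
from h import *
st()
E
```

```text
clock: 58.4
tool_pos: [0.5023, 0.1467, 0.0476]
tool_rot: [-2.13, -2.305, -0.004]
wrist_force: [1.1, 1.1, -0.4]
gripper_width: 0.0001
t58.40 pos [0.5023 0.1467 0.0476] rack [-81.7   0.2  47.6] z [-0.001  0.004 -1.   ] y [ 0.997  0.079 -0.001] F [ 1.1  1.1 -0.4] w 0.1 q [0.15 0.37 1.88 0.01 0.89 0.07]
```

```bash
python3 -m creep '[[[0,0,0.8],[0,0,0]],[[0,0,0.7],[0,0,0]],[[0,0,0.7],[0,0,0]],[[0,0,0.6],[0,0,0]]]'; python3 - <<'E'
from h import *
st();crop('side',180,90,380,250,4,'s46.png')
E
```

```text
clock: 58.73
tool_pos: [0.5002, 0.1467, 0.022]
tool_rot: [-2.128, -2.304, 0.0]
wrist_force: [-16.9, -3.9, 85.9]
gripper_width: -0.0003
t58.73 pos [0.5002 0.1467 0.022 ] rack [-83.7   0.4  22. ] z [-0.004  0.004 -1.   ] y [ 0.997  0.079 -0.004] F [-16.9  -3.9  85.9] w -0.3 q [0.15 0.41 1.91 0.01 0.83 0.07]
```

View pics/s46.png

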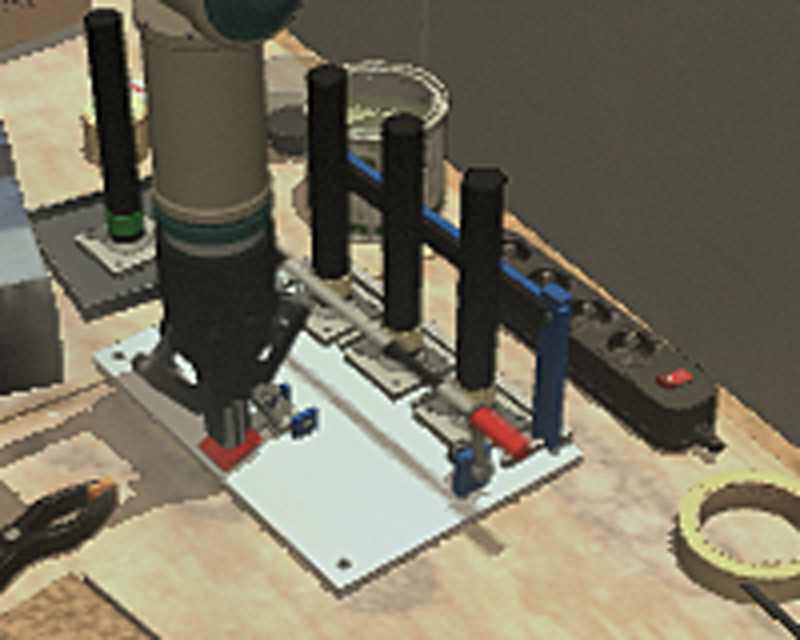

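Bail is going up (86 N at the trigger stop, still under the limit). Retreat up at once.

```bash
python3 -m creep '[[[0,0,-1],[0,0,0]],[[0,-0.5,-2],[0,0,0]],[[0,-1,-3],[0,0,0]],[[0,-1,-3.5],[0,0,0]],[[0,-1,-3.5],[0,0,0]],[[0,0,-3.5],[0,0,0]],[[0,0,-3],[0,0,0]],[[0,0,0],[0,0,0]]]'; python3 -m creep '[[[0,-3,0],[0,0,0]],[[0,-3,0],[0,0,0]],[[0,-3,0],[0,0,0]],[[0,-1,0],[0,0,0]],[[0,0,0],[0,0,0]],[[0,0,0],[0,0,0]],[[0,0,0],[0,0,0]],[[0,0,0],[0,0,0]]]'; python3 - <<'E'
from h import *
st();im=grab_frame('top');crop('',100,110,300,260,4,'t47.png',im)
im=grab_frame('side');crop('',180,90,380,250,4,'s47.png',im)
im=grab_frame('wrist');crop('',0,0,560,420,1.4,'w47.png',im)
E
```

```text
clock: 59.45
tool_pos: [0.4697, 0.1436, 0.226]
tool_rot: [2.13, 2.305, 0.015]
wrist_force: [1.4, 0.3, 0.8]
gripper_width: 0.0
clock: 60.12
tool_pos: [0.3753, 0.1363, 0.2215]
tool_rot: [2.125, 2.299, 0.03]
wrist_force: [0.8, 0.2, 0.0]
gripper_width: -0.0002
t60.12 pos [0.3753 0.1363 0.2215] rack [-209.1    0.7  221.5] z [ 0.021  0.007 -1.   ] y [0.997 0.078 0.022] F [0.8 0.2 0. ] w -0.2 q [ 0.17 -0.    1.87  0.    1.25  0.09]
```

View pics/t47.png

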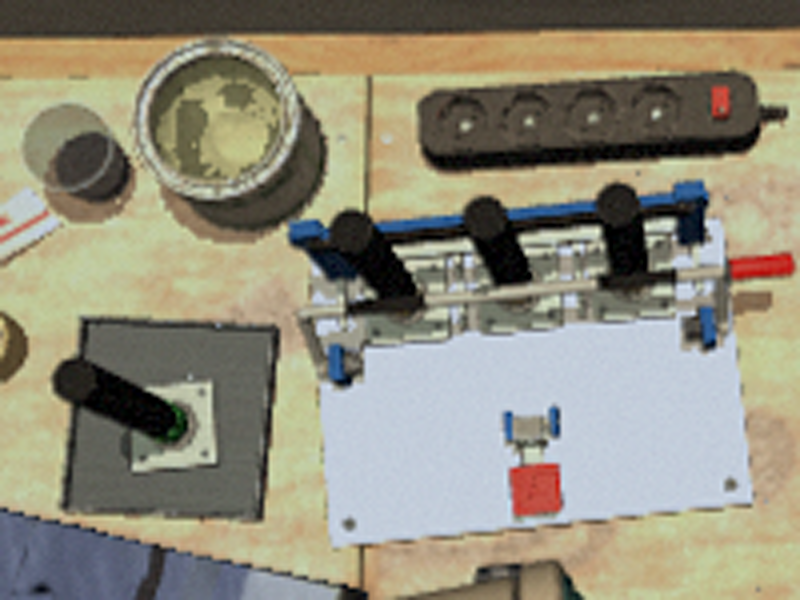

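View pics/s47.png

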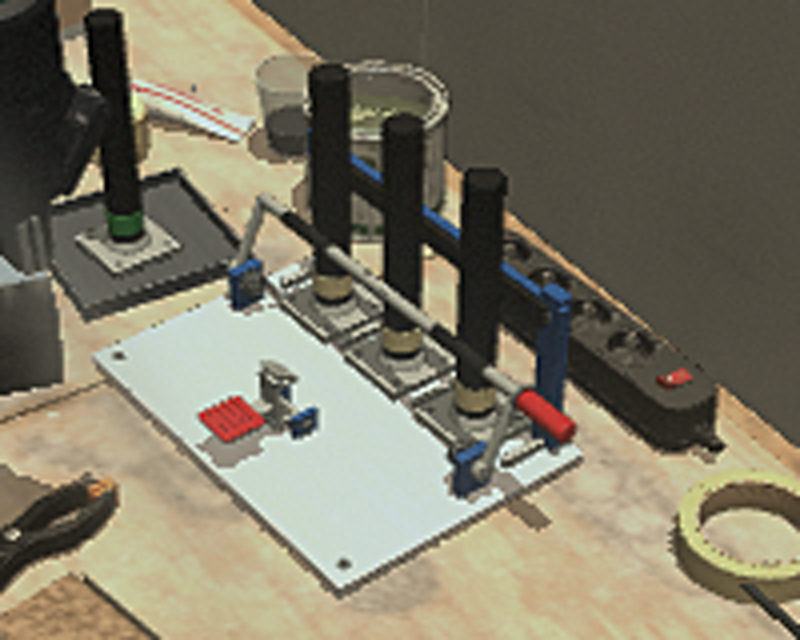

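View pics/w47.png

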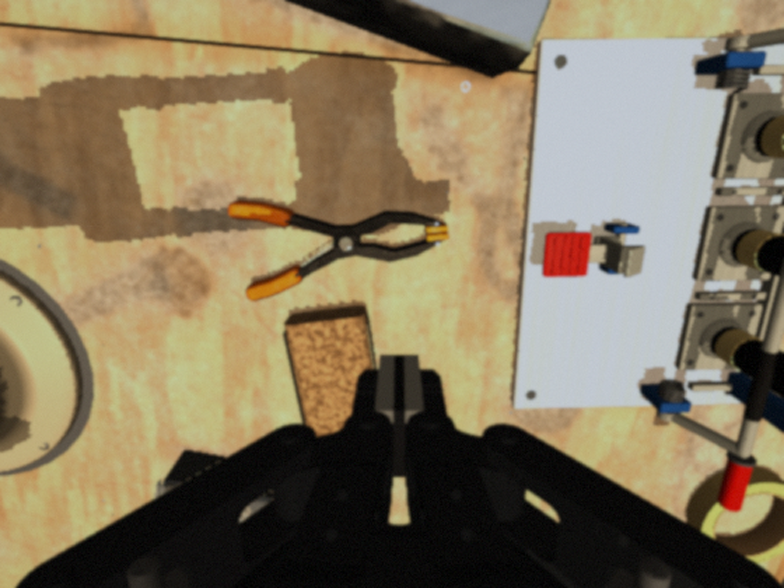

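```bash
python3 - <<'E'
from h import *
im=grab_frame('top');crop('',175,155,295,205,6.6,'t48.png',im)
E
```

View pics/t48.png

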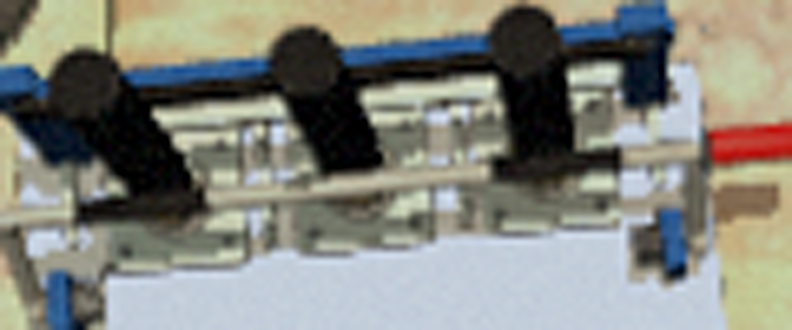

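```bash
python3 - <<'E'
from h import *
c=cam('top')
f=lambda u,v,z:torack(onz(c,175+(u+.5)/6.6-.5,155+(v+.5)/6.6-.5,z)).tolist()
print('fronts',[f(*p,.02) for p in [(110,268),(246,260),(300,252),(434,240),(485,235),(618,226)]])
print('heads',[f(*p,.212) for p in [(85,84),(305,62),(525,40)]])
st()
E
```

```text
fronts [[37.9, 112.3, 20.0], [35.6, 53.9, 20.0], [36.8, 30.5, 20.0], [36.3, -27.4, 20.0], [36.2, -49.4, 20.0], [34.5, -106.9, 20.0]]
heads [[66.0, 82.2, 212.0], [66.3, 1.8, 212.0], [66.6, -79.0, 212.0]]
t60.32 pos [0.3748 0.1363 0.2216] rack [-209.6    0.7  221.6] z [ 0.02   0.007 -1.   ] y [0.997 0.078 0.021] F [-0.6  0.1  0.1] w 0.0 q [ 0.17 -0.    1.87  0.    1.25  0.09]
```

```bash
python3 - <<'E'
from plant import *
print(finish_job())
E
```

```text
the job is handed in; nothing more can be done
None
```

The changeover is done and handed in at about 60 s of the 210 s allowed. I cocked the bail, stood the cured post in the tray, and stood the three fresh posts in bays 3, 2 and 1. Then I pressed the trigger, and the bail sprang up onto the tubes.

**Last checks, from the top and side pictures:**
- **Fresh posts:** all three stand upright under the bail. Their heads measure within 1 mm of one line at x ≈ 66 mm in the rack, where 65 is fully seated. The foot fronts measure 34.5 to 37.9 mm, where 35 is seated.
- **Squareness:** the feet read up to about 2° off square in the last picture. That is close to what the picture can resolve, so I could not confirm it more finely.
- **Cured post:** it is upright inside the tray.
- **Bail and robot:** the bail is back at its starting position, and the robot is clear with no force on the wrist.

**What did not go smoothly:**
- **Bay 3:** on the first try the foot caught on the rail's end column and stopped about 9 mm short of the kerb. I regrasped the post, moved it 5 to 7 mm inward and seated it.
- **Second fresh post:** the grip let go while I was lowering it. It landed standing on its foot, and I picked it up again.
- **Forces:** the wrist force reached about 86 N at the bail stop and again at the trigger stop, under the 120 N limit.

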